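# Pry the clipped grilles off a soundbar and tray them all one way

### The arm

A 7-joint arm with a two-finger parallel gripper is mounted at the origin on the work surface. World frame = base frame: x ahead of the robot, y to its left, z up, the work surface at z = 0. Lengths are in m, angles in rad, forces in N, time in s.
With the tool pointing down it reaches from about 0.425 to 0.95 m from the base axis. Payload 4.7 kg.
Tool frame: the origin (TCP) lies at the very end of the fingers, on their centre line; the grasp point (between the pads) lies 19 mm behind it; y points along the fingers, x is the direction in which the jaws open and shut, and the axes are right-handed (so a half turn about y gives the same grasp; the last joint's range is limited). The gripper opens to 85 mm and grips with 20 to 120 N. Pads are 22 mm wide; open, the fingers measure 114 mm over their backs; the gripper's body (76 mm by 85 mm) begins 54 mm behind the grasp point. The pads swing forward as they close: fully open they stand 13 mm farther back than shut.
Start: joints at [-1.218, 0.469, -0.049, 1.532, 0.024, 1.141, -0.082], TCP at [0.251, 0.626, 0.231] pointing down, gripper open.
Joint ranges: [-2.59, 2.59], [-0.33, 1.99], [-1.39, 1.29], [0.1, 2.45], [-1.04, 4.18], [0.21, 1.99], [-2.66, 2.66]. Speed limits (rad/s): [2.57, 2.57, 3.14, 3.14, 3.14, 3.14, 3.14].

### API

Orientations are given as [roll, pitch, yaw] about the fixed x, y, z axes, in that order (R = Rz(yaw) Ry(pitch) Rx(roll)).
In Python, from bench import ctrl gives the robot as it stands. The module is installed in compiled form; this text tells all that it offers.
- The arm moves only by the tool apply_moves, never from a script. Its argument "steps" is a list of rows, each an object with "xyz": the shift along the tool's x, y, z each as a share of 0.1 m, from -1 to 1, a list of three; "angular": the turn, a rotation vector about the tool's x, y, z each as a share of 180 degrees, from -1 to 1, a list of three; "gripper": the closure, from 0 (fully open) to 1 (shut). In form: [{"xyz": [dx, dy, dz], "angular": [wx, wy, wz], "gripper": gripper}, ...]. A call has exactly 5 rows; each row is the pose to reach, as a shift and turn from the pose commanded when the call began, along the tool's axes at that moment, turning the shorter way round; what a row does not reach only later rows make up. A row lasts 1/10 s, in which the tool goes at most 50 mm and 8.59 degrees, less where a joint would pass 70% of its speed; a pose out of reach is approached as far as the arm can. A call with a number of a shift or a turn outside -1 to 1 is refused whole. A call with a gripper value outside its range is refused whole. The fingers move at their own pace and stop on an object; the grip force is fixed at half the most. Time passes only in rows, so rows that repeat a pose let the fingers close, or fill a call up. It gives the time, the measured TCP pose, the force and the opening at its end, in the units of the state.
- ctrl.state(): the state, without advancing time (a new reading comes with each control period).
- ctrl.get_image(name): name is "side" or "top" or "wrist"; returns a dict with "pixels" (384x512x3 uint8, red, green, blue), "vfov" (degrees; the focal length in pixels is half the picture's height over the tangent of half this angle, whatever the lens; pixels are square), "cx", "cy" (the principal point, pixels), "D" ([k1, k2, p1, p2, k3] as OpenCV has them; the pictures are not rectified), "view" (4x4, takes a point from world to camera coordinates); the wrist camera has in their place "T_tool_cam" (4x4, takes a point from camera to tool coordinates, whose origin is the TCP and whose axes are the tool frame's). Camera axes: x right, y down, z forward; pixel columns grow to the right and rows downward; lengths in m; the calibration is good to about 2 mm. A picture is of the moment at which its call begins: read the wrist's pose just before it. There is no depth.
- ctrl.job_done(): hands the job in, once; it reports no verdict.
The state is a dict: "time": time; "joints": joint angles; "qvel": joint speeds; "effort": joint torques, N m; "eef_pos": TCP position; "tool_rot": TCP orientation; "force": force on the tool from outside, world axes, zero at the start; "moment": the same for the moment, N m; "gripper_width": finger opening in m.
Only numpy, scipy, OpenCV 4.12 (cv2) and the standard library are available. Lean on these libraries where they do the work, as an engineer would, in place of code of your own. Each camera call takes 0.05 s, during which the arm holds its last target.

### The job

Strip the clipped-on driver grilles off the soundbar: with the pry tool from the foam mat, lever each one up at its notched edge until it pops free of its catches (never take hold of or push a grille with the gripper while it is still clipped down), then lay every grille, the one already off included, flat in the grey tray, one to a compartment and squared up with every notched edge facing the tray's card-holder side. Leave the pry tool lying on the foam mat and everything else on the bench where it is.

Things in the scene. Friction and masses are not known exactly. Their poses are not given: they have to be found in the camera images.
- soundbar: The soundbar under rework: dark box 100 (x) x 460 (y) mm on foam strips, fixed. Origin: centre of its underside, on the bench; at yaw 0 x points away from the robot. Its top face (baffle) is 90 mm up. Four driver seats stand in a row on the baffle, middles at x = +5, y = -165, -55, +55, +165 mm (seats 1 to 4), some with a grille clipped on, the others bare.
- near_edge (a point): Middle of the soundbar's near top edge (x = -50 mm, 90 mm up): the fulcrum; handle 16 to 20 degrees down pops a grille. Each seat has a driver frame 13 mm high, 33 mm wide, over x = -16 to +23 mm from the seat's middle, and two bosses at |y| 12 to 16.5 mm, x = -22 to -16 mm; the 24 mm between them is free for the blade, which should reach 5 to 9 mm past the grille's notched face.
- foam_mat: White foam sheet 130 (x) x 420 (y) x 10 mm thick lying fixed on the bench between robot and soundbar; the pry tool and the loose grille start on it and the pry tool ends on it. Origin: centre of its underside.
- pry_tool: Pry tool, 90 g: wooden handle 95 mm long, 22 x 22 mm, and a flat steel blade 60 mm long, 14 mm wide, 3 mm thick at mid height of the handle. Origin: centre of the handle's underside; x runs towards the blade, y across the tool (grip across y), z up as it lies. The blade is centred 11 mm above the underside, x = 47.5 to 107.5 mm. Centre of mass about 10 mm ahead of the origin.
- pry_tip (a point): Middle of the pry tool's blade tip: 107.5 mm ahead of the tool's origin and 11 mm above the underside.
- tray: Grey parts tray, fixed: 180 (x) x 212 (y) mm, floor 4 mm thick, walls and dividers 4 mm thick, tops 12 mm above the bench; 2 x 2 compartments 84 (x) x 100 (y) mm inside, middles at x = -44 or +44, y = -52 or +52 mm. Origin: centre of its underside. Its card holder, a sloping lip 110 mm long with a white card, runs along the outside of its -x side.
- grille_loose: Driver grille already off, lying open side down on the foam mat at any yaw. A black cap, open below, 54 (x) x 46 (y) x 20 mm high, walls 3 mm, 35 g; grip across y. Origin: centre of its underside, z up. At -x is the notched edge: the wall stops 5 mm short of the underside, and a light bar 20 mm long marks the top. At +x a screw ear 14 mm wide, 3 mm thick sticks out 9 mm at the foot.
- grille_loose_notch (a point): Middle of the lower edge of grille_loose's notched wall: 27 mm towards its -x, 5 mm above its underside.
- grille1: Driver grille, the same part as grille_loose, that starts clipped on seat 1 of the soundbar (absent in some starts): origin at the seat's middle on the baffle, axes as the soundbar's, notched edge towards the robot and 28 mm from the bar's near top edge. Once popped it is propped up by its catches, leaning about 0.13 rad, and lifts straight off; grip it across y (46 mm).
- grille1_notch (a point): Middle of the lower edge of grille1's notched wall: 27 mm towards its -x, 5 mm above its underside. Two sprung catches in the side walls near this edge hold the grille; about 15 to 20 N upwards here and 6.5 mm of lift (the far end hinges on its ear) frees it. The catches then snap in below it, and this point stays 8 to 9 mm higher than when clipped.
- grille2: Driver grille, the same part as grille_loose, that starts clipped on seat 2 of the soundbar (absent in some starts): origin at the seat's middle on the baffle, axes as the soundbar's, notched edge towards the robot and 28 mm from the bar's near top edge. Once popped it is propped up by its catches, leaning about 0.13 rad, and lifts straight off; grip it across y (46 mm).
- grille2_notch (a point): Middle of the lower edge of grille2's notched wall: 27 mm towards its -x, 5 mm above its underside. Two sprung catches in the side walls near this edge hold the grille; about 15 to 20 N upwards here and 6.5 mm of lift (the far end hinges on its ear) frees it. The catches then snap in below it, and this point stays 8 to 9 mm higher than when clipped.
- grille3: Driver grille, the same part as grille_loose, that starts clipped on seat 3 of the soundbar (absent in some starts): origin at the seat's middle on the baffle, axes as the soundbar's, notched edge towards the robot and 28 mm from the bar's near top edge. Once popped it is propped up by its catches, leaning about 0.13 rad, and lifts straight off; grip it across y (46 mm).
- grille3_notch (a point): Middle of the lower edge of grille3's notched wall: 27 mm towards its -x, 5 mm above its underside. Two sprung catches in the side walls near this edge hold the grille; about 15 to 20 N upwards here and 6.5 mm of lift (the far end hinges on its ear) frees it. The catches then snap in below it, and this point stays 8 to 9 mm higher than when clipped.
- grille4: Driver grille, the same part as grille_loose, that starts clipped on seat 4 of the soundbar (absent in some starts): origin at the seat's middle on the baffle, axes as the soundbar's, notched edge towards the robot and 28 mm from the bar's near top edge. Once popped it is propped up by its catches, leaning about 0.13 rad, and lifts straight off; grip it across y (46 mm).
- grille4_notch (a point): Middle of the lower edge of grille4's notched wall: 27 mm towards its -x, 5 mm above its underside. Two sprung catches in the side walls near this edge hold the grille; about 15 to 20 N upwards here and 6.5 mm of lift (the far end hinges on its ear) frees it. The catches then snap in below it, and this point stays 8 to 9 mm higher than when clipped.
- tape_roll: Roll of masking tape lying flat, 92 mm wide, 24 mm high; origin at the centre of its underside. Not part of the job: leave it where it is.
- drink_bottle: Drink bottle standing, 64 mm wide, 200 mm high; origin at the centre of its underside. Not part of the job: leave it where it is.
- power_driver: Electric screwdriver lying down, about 230 mm long, 34 mm high; origin at the centre of its underside. Not part of the job: leave it where it is.
- bracket1: Small black wall bracket 46 x 28 mm, 12 mm high; origin at the centre of its underside. Not part of the job: leave it where it is.
- bracket2: Small black wall bracket 46 x 28 mm, 12 mm high; origin at the centre of its underside. Not part of the job: leave it where it is.
- bracket3: Small black wall bracket 46 x 28 mm, 12 mm high; origin at the centre of its underside. Not part of the job: leave it where it is.
- foam_block: White foam block 100 x 100 x 62 mm with a square hollow; origin at the centre of its underside. Not part of the job: leave it where it is.
Not all that is in view belongs to the job. What is shaped like the grille4 but brown is not meant. What is shaped like the grille3 but turquoise is not meant.

How it is judged:
By the outcome, as a careful person would: the job done as asked, in the order asked, and still so for the second after the job is handed in, with the robot touching nothing.
Of grille1, grille2, grille3, grille4 only 2 to 3 are there at a start; the rules pass over those that are not, and their reading is None.
At some moment in a run one of grille_loose, pry_tool may be knocked a few centimetres aside while the robot is not near it.
Once in a run the grip may slacken for a moment while it holds something.
It also fails if it takes over 210 s, if anything falls off the work surface, if the arm or the gripper's body presses on something with over 40 N, if the wrist force passes 120 N, or if a joint passes its speed limit or range.

## Working session

There is one attempt and no reset: what is moved stays moved. The work goes in short steps, Python scripts to look and compute and a tool call to move; the robot and the scene stay as the last step left them, time stands still between calls to the robot, and variables do not carry over. Pictures are saved under pics/ and viewed, and the job is handed in when it is done.

Besides the shell and the picture viewer there is one more tool, called as name(argument=value, ...), one argument or row to a line, values as JSON. apply_moves: Moves the arm, as the interface text tells. Shift numbers are shares of 0.1 m and turn numbers shares of 180 degrees, none past 1 either way. Its arguments: {"type":"object","properties":{"steps":{"type":"array"}},"required":["steps"]}

```bash
mkdir -p pics; ls; cat > h.py <<'E'
import numpy as np, cv2
from bench import ctrl
from scipy.spatial.transform import Rotation as R
def snap(name,fn):
    s=ctrl.state(); im=ctrl.get_image(name); cv2.imwrite('pics/'+fn,im['pixels'][:,:,::-1]); 
    import pickle; pickle.dump((s,{k:(np.array(v) if k!='pixels' else v) for k,v in im.items()}),open('pics/'+fn+'.pkl','wb'))
    return s,im
def cam(s,im):
    f=192/np.tan(np.radians(float(im['vfov']))/2)
    K=np.array([[f,0,float(im['cx'])],[0,f,float(im['cy'])],[0,0,1]])
    if 'view' in im: V=np.array(im['view'])
    else:
        T=np.eye(4); T[:3,:3]=R.from_euler('xyz',s['tool_rot']).as_matrix() ; T[:3,3]=s['eef_pos']
        V=np.linalg.inv(T@np.array(im['T_tool_cam']))
    return K,np.array(im['D'],float),V
def load(fn):
    import pickle; s,im=pickle.load(open('pics/'+fn+'.pkl','rb')); return s,im
def ray(c,px):
    K,D,V=c
    u=cv2.undistortPoints(np.array(px,float).reshape(-1,1,2),K,D).reshape(-1,2)
    d=np.c_[u,np.ones(len(u))]@V[:3,:3]; o=-V[:3,:3].T@V[:3,3]
    return o,d
def atz(c,px,z):
    o,d=ray(c,px); t=(z-o[2])/d[:,2]; return o+d*t[:,None]
def proj(c,P):
    K,D,V=c
    return cv2.projectPoints(np.array(P,float).reshape(-1,1,3),V[:3,:3],V[:3,3],K,D)[0].reshape(-1,2)
E
python3 - <<'E'
from h import *
for n in ['side','top','wrist']:
    s,im=snap(n,n+'0.png')
    print(n,{k:v for k,v in im.items() if k!='pixels'})
print(s)
E
```

```text
pics
side {'vfov': 48.0261057960534, 'cx': 252.36224903930577, 'cy': 185.4199595984724, 'D': array([-0.15879596,  0.        ,  0.        ,  0.        ,  0.        ]), 'view': array([[ 0.99851244, -0.05005423,  0.02162122, -0.53500573],
       [-0.00653702, -0.50358135, -0.86392308,  0.10400505],
       [ 0.05413105,  0.86249661, -0.50315945,  1.01841406],
       [ 0.        ,  0.        ,  0.        ,  1.        ]])}
top {'vfov': 42.66730620448585, 'cx': 264.3171441351716, 'cy': 191.12011323710772, 'D': array([-0.10433167,  0.        ,  0.        ,  0.        ,  0.        ]), 'view': array([[-0.01633359, -0.99982549, -0.00906621,  0.05615826],
       [-0.98742341,  0.01755572, -0.15712034,  0.51210963],
       [ 0.15725208,  0.00638585, -0.98753785,  1.41795727],
       [ 0.        ,  0.        ,  0.        ,  1.        ]])}
wrist {'vfov': 68.74946890068426, 'cx': 258.2168140439149, 'cy': 194.42907715474132, 'D': array([-0.02202213,  0.        ,  0.        ,  0.        ,  0.        ]), 'T_tool_cam': array([[ 9.99999870e-01,  2.81811919e-04, -4.24393073e-04,
        -3.98616453e-04],

[... 216 characters left out ...]
0000000e+00,
         1.00000000e+00]])}
{'time': 0.1, 'joints': array([-1.21788517,  0.46942888, -0.04856456,  1.53357727,  0.02412446,
        1.14099218, -0.08231892]), 'qvel': array([ 0.0016781 , -0.00078701, -0.0010579 , -0.00300011,  0.00048436,
       -0.00263377, -0.0012986 ]), 'effort': array([ 5.00107399e-04, -5.11515784e+01, -4.71971731e-02, -2.38393217e+01,
        1.07678049e-02,  4.39770520e-03,  1.36176467e-05]), 'eef_pos': array([0.25132162, 0.62590421, 0.23031918]), 'tool_rot': array([-1.57089501,  0.00181682,  1.18897834]), 'force': array([-0.35031245,  0.74867054,  1.13234641]), 'moment': array([ 0.01670931, -0.01660849, -0.00406064]), 'gripper_width': 0.08525521324304089}
```

View pics/side0.png

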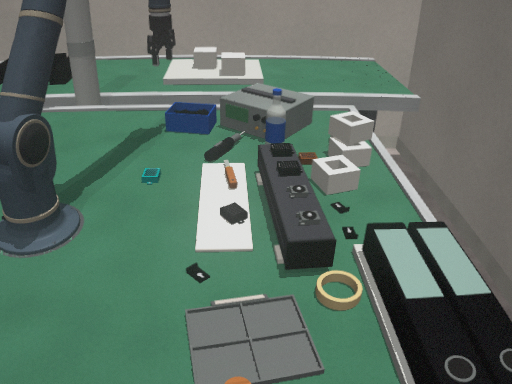

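View pics/top0.png

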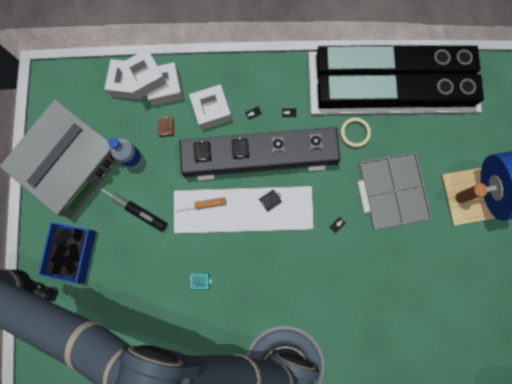

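View pics/wrist0.png

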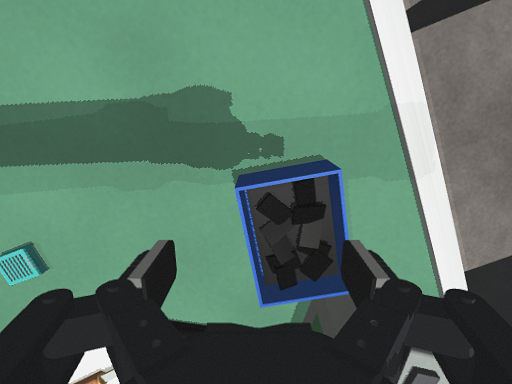

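```bash
python3 - <<'E'
import cv2
t=cv2.imread('pics/top0.png'); cv2.imwrite('pics/t_a.png',cv2.resize(t[115:245,165:365],None,fx=4,fy=4,interpolation=cv2.INTER_CUBIC))
cv2.imwrite('pics/t_b.png',cv2.resize(t[140:240,340:440],None,fx=5,fy=5,interpolation=cv2.INTER_CUBIC))
s=cv2.imread('pics/side0.png'); cv2.imwrite('pics/s_a.png',cv2.resize(s[130:270,180:340],None,fx=4.2,fy=4.2,interpolation=cv2.INTER_CUBIC))
E
```

```text
(no output)
```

View pics/t_a.png

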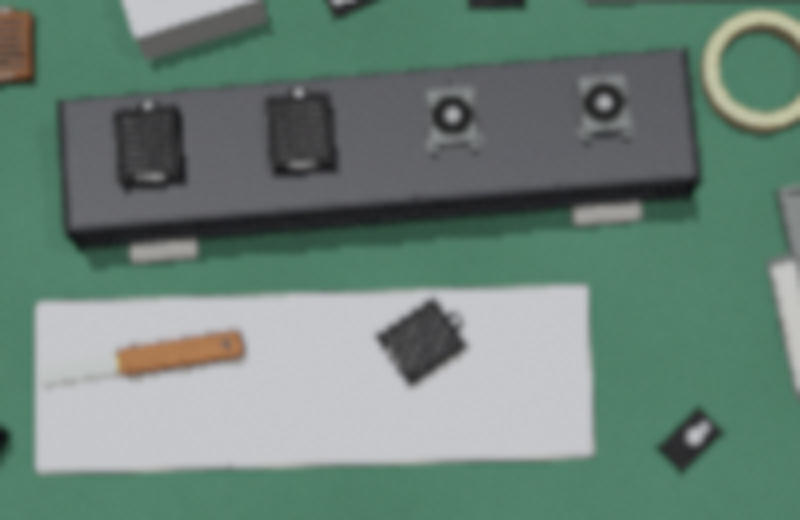

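View pics/t_b.png

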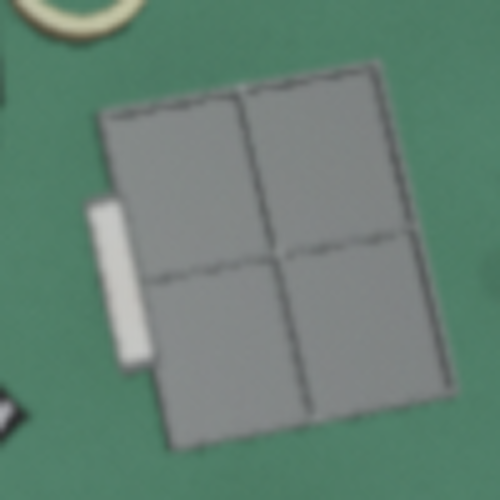

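View pics/s_a.png

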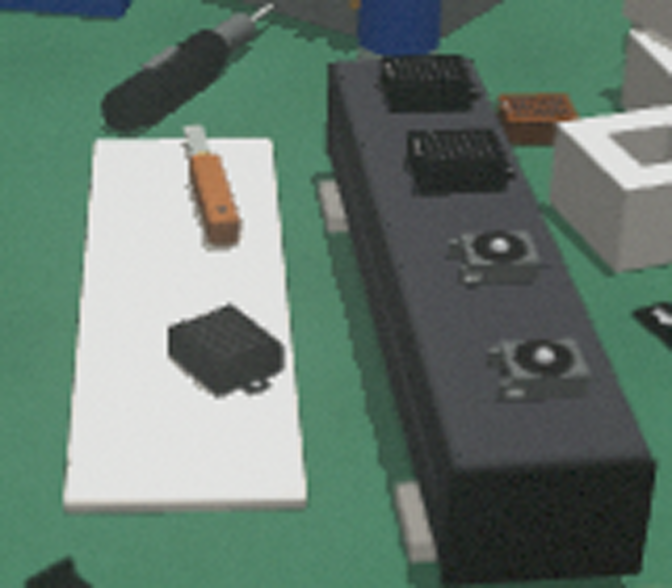

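```bash
python3 - <<'E'
from h import *
c=cam(*load('top0.png'))
A=lambda p:np.array(p,float)/4+[165,115]-0.0
P=atz(c,A([(60,100),(685,50),(698,183),(70,235)]),.09); print('bar',P[:,:2],P[:,:2].mean(0), np.degrees(np.arctan2(*(P[0]-P[1])[[1,0]]))-90,np.linalg.norm(P[0]-P[1]),np.linalg.norm(P[3]-P[0]))
d=(P[0]+P[3]-P[1]-P[2]); print(np.degrees(np.arctan2(d[1],d[0]))-90)
P=atz(c,A([(240,345),(118,362),(45,384)]),.021);print('pry',P, np.degrees(np.arctan2(*(P[2]-P[0])[[1,0]])),np.linalg.norm(P[2]-P[0]))
P=atz(c,A([(432,300),(378,337),(412,385),(466,345)]),.03);print('loose',P.mean(0),np.linalg.norm(np.roll(P,1,0)-P,axis=1),P)
P=atz(c,np.array([(100,108),(378,62),(457,393),(172,449)])/5.+[340,140],.012);print('tray',P.mean(0),np.linalg.norm(np.roll(P,1,0)-P,axis=1),P)
d=P[1]+P[2]-P[0]-P[3];print(np.degrees(np.arctan2(d[1],d[0])))
P=atz(c,A([(36,303),(588,286),(594,456),(36,472)]),.01);print('mat',P.mean(0),P)
E
```

```text
bar [[ 0.6612549   0.29175056]
 [ 0.6903817  -0.16701529]
 [ 0.59039672 -0.17224575]
 [ 0.5602767   0.28312281]] [0.62557751 0.05890308] 3.632802321747718 0.4596895505225996 0.10134612206526979
3.70826352700783
pry [[0.48744217 0.16608092 0.021     ]
 [0.47612378 0.25799836 0.021     ]
 [0.46037392 0.31307042 0.021     ]] 100.43417129455362 0.14946104975456737
loose [0.48631429 0.02951626 0.03      ] [0.04232654 0.04902737 0.04403131 0.05015967] [[ 0.51763224  0.02147299  0.03      ]
 [ 0.49041414  0.06225114  0.03      ]
 [ 0.45397183  0.0375385   0.03      ]
 [ 0.48323895 -0.00319758  0.03      ]]
tray [ 0.51320224 -0.35161166  0.012     ] [0.21242836 0.17673271 0.20905686 0.17878129] [[ 0.60392142 -0.24699273  0.012     ]
 [ 0.6303805  -0.42173359  0.012     ]
 [ 0.42431505 -0.4569728   0.012     ]
 [ 0.39419201 -0.28074751  0.012     ]]
-80.84168200405395
mat [0.46224522 0.11222498 0.01      ] [[ 0.52392137  0.32275067  0.01      ]
 [ 0.52951302 -0.09733502  0.01      ]
 [ 0.40036494 -0.0978444   0.01      ]
 [ 0.39518153  0.32132865  0.01      ]]
```

```bash
cat >> h.py <<'E'
def plan(xyz,rpy,n=None,rows=False,start=None):
    s=ctrl.state() if start is None else start
    p=np.array(s['eef_pos']);r=R.from_euler('xyz',s['tool_rot']);t=np.array(xyz,float);q=R.from_euler('xyz',rpy)
    rv=(r.inv()*q).as_rotvec()
    if n is None:
        n=1
        while True:
            ok=np.degrees(np.linalg.norm(rv))/n<=42
            for i in range(n):
                ri=r*R.from_rotvec(rv*i/n)
                if np.abs(ri.inv().apply((t-p)/n)).max()>0.1: ok=False
            if ok: break
            n+=1
    print('t',round(s['time'],2),'pos',np.round(p,4),'rpy',np.round(s['tool_rot'],4))
    for i in range(n):
        ri=r*R.from_rotvec(rv*i/n)
        d=ri.inv().apply((t-p)/n)/0.1; a=rv/n/np.pi
        print('call',i,'xyz',[round(float(v),3) for v in d],'ang',[round(float(v),4) for v in a])
def down(yawdeg,pitchdeg=0):
    "tool pointing down with tool-x at yaw; lean: rotate about world axis later"
    return R.from_euler('xyz',[-np.pi/2,0,np.radians(yawdeg)]).as_euler('xyz')
E
python3 - <<'E'
from h import *
plan([.482,.212,.15],down(11))
E
```

```text
t 0.15 pos [0.2513 0.626  0.2305] rpy [-1.5709e+00  1.5000e-03  1.1890e+00]
call 0 xyz [-0.596, 0.162, -0.737] ang [0.0001, 0.0635, -0.0001]
call 1 xyz [-0.439, 0.162, -0.84] ang [0.0001, 0.0635, -0.0001]
call 2 xyz [-0.263, 0.161, -0.91] ang [0.0001, 0.0635, -0.0001]
call 3 xyz [-0.078, 0.161, -0.945] ang [0.0001, 0.0635, -0.0001]
call 4 xyz [0.111, 0.161, -0.941] ang [0.0001, 0.0635, -0.0001]
```

apply_moves(
  steps=[
    {"xyz": [-0.298,0,-0.368],"angular": [0,0.0317,0],"gripper": 0},
    {"xyz": [-0.596,0,-0.737],"angular": [0,0.0635,0],"gripper": 0},
    {"xyz": [-0.596,0,-0.737],"angular": [0,0.0635,0],"gripper": 0},
    {"xyz": [-0.596,0,-0.737],"angular": [0,0.0635,0],"gripper": 0},
    {"xyz": [-0.596,0,-0.737],"angular": [0,0.0635,0],"gripper": 0},
  ],
)

```text
time: 0.65
eef_pos: [0.2967, 0.5445, 0.2313]
tool_rot: [-1.57, -0.0, 0.991]
force: [-0.1, 1.5, -0.2]
gripper_width: 0.0853
```

apply_moves(
  steps=[
    {"xyz": [-0.439,0,-0.84],"angular": [0,0.0635,0],"gripper": 0},
    {"xyz": [-0.439,0,-0.84],"angular": [0,0.0635,0],"gripper": 0},
    {"xyz": [-0.439,0,-0.84],"angular": [0,0.0635,0],"gripper": 0},
    {"xyz": [-0.439,0,-0.84],"angular": [0,0.0635,0],"gripper": 0},
    {"xyz": [-0.439,0,-0.84],"angular": [0,0.0635,0],"gripper": 0},
  ],
)

```text
time: 1.15
eef_pos: [0.3422, 0.4628, 0.2313]
tool_rot: [-1.57, -0.0, 0.794]
force: [-0.1, 0.4, 0.3]
gripper_width: 0.0856
```

apply_moves(
  steps=[
    {"xyz": [-0.263,0.162,-0.91],"angular": [0,0.0635,0],"gripper": 0},
    {"xyz": [-0.263,0.162,-0.91],"angular": [0,0.0635,0],"gripper": 0},
    {"xyz": [-0.263,0.162,-0.91],"angular": [0,0.0635,0],"gripper": 0},
    {"xyz": [-0.263,0.162,-0.91],"angular": [0,0.0635,0],"gripper": 0},
    {"xyz": [-0.263,0.162,-0.91],"angular": [0,0.0635,0],"gripper": 0},
  ],
)

```text
time: 1.65
eef_pos: [0.3886, 0.3806, 0.2152]
tool_rot: [-1.57, -0.0, 0.595]
force: [-1.4, 0.3, -0.4]
gripper_width: 0.0852
```

apply_moves(
  steps=[
    {"xyz": [-0.078,0.162,-0.945],"angular": [0,0.0635,0],"gripper": 0},
    {"xyz": [-0.078,0.162,-0.945],"angular": [0,0.0635,0],"gripper": 0},
    {"xyz": [-0.078,0.162,-0.945],"angular": [0,0.0635,0],"gripper": 0},
    {"xyz": [-0.078,0.162,-0.945],"angular": [0,0.0635,0],"gripper": 0},
    {"xyz": [-0.078,0.162,-0.945],"angular": [0,0.0635,0],"gripper": 0},
  ],
)

```text
time: 2.15
eef_pos: [0.4351, 0.2978, 0.1991]
tool_rot: [-1.57, -0.0, 0.395]
force: [0.1, 1.0, -0.9]
gripper_width: 0.0853
```

apply_moves(
  steps=[
    {"xyz": [0.111,0.162,-0.941],"angular": [0,0.0635,0],"gripper": 0},
    {"xyz": [0.111,0.162,-0.941],"angular": [0,0.0635,0],"gripper": 0},
    {"xyz": [0.111,0.162,-0.941],"angular": [0,0.0635,0],"gripper": 0},
    {"xyz": [0.111,0.162,-0.941],"angular": [0,0.0635,0],"gripper": 0},
    {"xyz": [0.111,0.162,-0.941],"angular": [0,0.0635,0],"gripper": 0},
  ],
)

```text
time: 2.65
eef_pos: [0.4814, 0.2151, 0.1828]
tool_rot: [-1.57, -0.0, 0.196]
force: [0.2, -0.0, -0.3]
gripper_width: 0.0851
```

```bash
python3 - <<'E'
from h import *
s,im=snap('wrist','w1.png'); print(s['eef_pos'],s['tool_rot'],s['joints'],s['force'])
E
```

```text
[0.48141719 0.21510718 0.18284217] [-1.56953814e+00 -1.19035635e-04  1.95862522e-01] [-0.74320988  0.2826397   0.29557272  1.95181699 -0.10370329  0.92094241
 -0.20001347] [ 0.24157431 -0.02827344 -0.28868502]
```

View pics/w1.png

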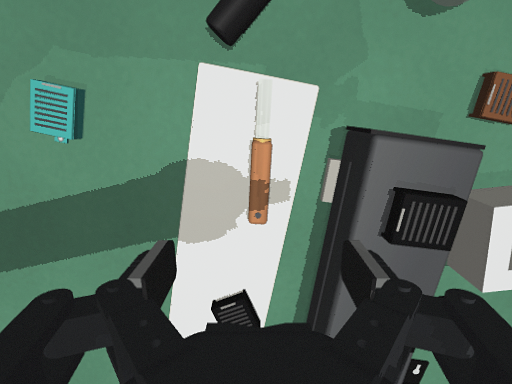

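```bash
python3 - <<'E'
import cv2
t=cv2.imread('pics/w1.png'); cv2.imwrite('pics/w1a.png',cv2.resize(t[70:235,200:320],None,fx=3.6,fy=3.6,interpolation=cv2.INTER_CUBIC))
E
```

```text
(no output)
```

View pics/w1a.png

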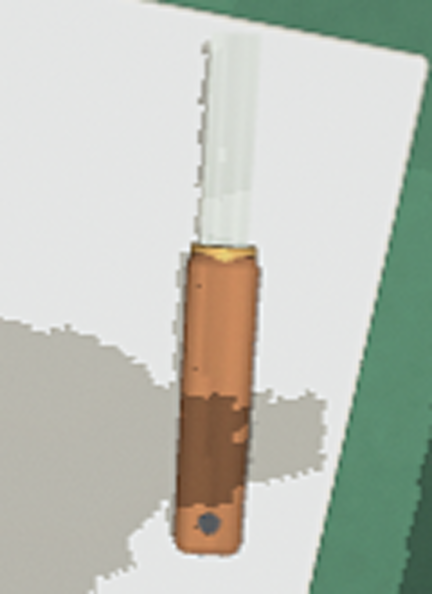

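```bash
python3 - <<'E'
from h import *
c=cam(*load('w1.png'))
A=lambda p:np.array(p,float)/3.6+[200,70]
P=atz(c,A([(191,252),(259,254),(175,552),(241,554)]),.032);print(P)
h=P.mean(0);d=P[:2].mean(0)-P[2:].mean(0);print(h,np.degrees(np.arctan2(d[1],d[0])),np.linalg.norm(d),np.linalg.norm(P[0]-P[1]))
Q=atz(c,A([(209,38),(261,38)]),.0225);t=Q.mean(0);print(Q,t,np.linalg.norm(Q[0]-Q[1]),np.linalg.norm(t[:2]-h[:2]))
d=t-h;yaw=np.degrees(np.arctan2(d[1],d[0]));print(yaw)
plan([h[0],h[1],.060],down(yaw-90))
plan([h[0],h[1],.012],down(yaw-90))
E
```

```text
[[0.46825897 0.25677194 0.032     ]
 [0.48744424 0.26000954 0.032     ]
 [0.48082829 0.16556866 0.032     ]
 [0.50108001 0.16891624 0.032     ]]
[0.48440288 0.21281659 0.032     ] 98.18021475982037 0.09208521107505867 0.01945652566481635
[[0.46194207 0.31499112 0.0225    ]
 [0.47621406 0.31783022 0.0225    ]] [0.46907807 0.31641067 0.0225    ] 0.014551637966000898 0.10472144965247852
98.41481396242754
t 2.7 pos [0.4814 0.2151 0.1829] rpy [-1.5697e+00 -1.0000e-04  1.9620e-01]
call 0 xyz [0.013, 0.614, -0.015] ang [-0.0002, 0.0078, 0.0]
call 1 xyz [0.013, 0.614, -0.014] ang [-0.0002, 0.0078, 0.0]
t 2.7 pos [0.4814 0.2151 0.1829] rpy [-1.5697e+00 -1.0000e-04  1.9620e-01]
call 0 xyz [0.013, 0.854, -0.015] ang [-0.0002, 0.0078, 0.0]
call 1 xyz [0.013, 0.854, -0.014] ang [-0.0002, 0.0078, 0.0]
```

apply_moves(
  steps=[
    {"xyz": [0.013,0.4,-0.015],"angular": [0,0.0078,0],"gripper": 0},
    {"xyz": [0.02,0.8,-0.025],"angular": [0,0.0156,0],"gripper": 0},
    {"xyz": [0.026,1.0,-0.029],"angular": [0,0.0156,0],"gripper": 0},
    {"xyz": [0.026,1.0,-0.029],"angular": [0,0.0156,0],"gripper": 0},
    {"xyz": [0.026,1.0,-0.029],"angular": [0,0.0156,0],"gripper": 0},
  ],
)

```text
time: 3.2
eef_pos: [0.4852, 0.2116, 0.0832]
tool_rot: [-1.57, -0.0, 0.145]
force: [-0.4, 0.6, 0.2]
gripper_width: 0.0853
```

```bash
python3 - <<'E'
from h import *
s,im=snap('wrist','w2.png'); print(s['eef_pos'],s['tool_rot'])
E
```

```text
[0.48523896 0.21155997 0.08315851] [-1.57016866e+00 -3.66860378e-04  1.44802461e-01]
```

View pics/w2.png

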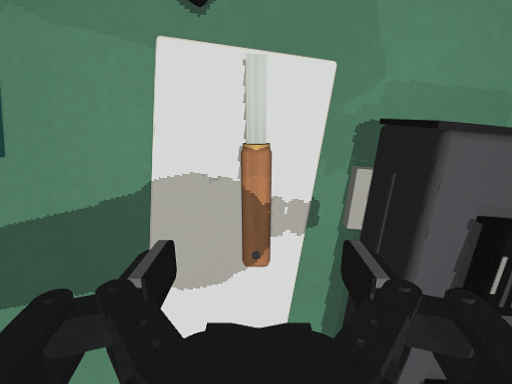

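apply_moves(
  steps=[
    {"xyz": [-0.006,0.3,0.012],"angular": [0,0,0],"gripper": 0},
    {"xyz": [-0.006,0.6,0.012],"angular": [0,0,0],"gripper": 0},
    {"xyz": [-0.006,0.7,0.012],"angular": [0,0,0],"gripper": 0},
    {"xyz": [-0.006,0.7,0.012],"angular": [0,0,0],"gripper": 0.3},
    {"xyz": [-0.006,0.7,0.012],"angular": [0,0,0],"gripper": 0.6},
  ],
)

```text
time: 3.75
eef_pos: [0.4856, 0.2119, 0.0141]
tool_rot: [-1.57, -0.002, 0.143]
force: [-0.1, 0.3, 0.9]
gripper_width: 0.0587
```

apply_moves(
  steps=[
    {"xyz": [0,0,0],"angular": [0,0,0],"gripper": 1},
    {"xyz": [0,0,0],"angular": [0,0,0],"gripper": 1},
    {"xyz": [0,0,0],"angular": [0,0,0],"gripper": 1},
    {"xyz": [0,0,0],"angular": [0,0,0],"gripper": 1},
    {"xyz": [0,0,0],"angular": [0,0,0],"gripper": 1},
  ],
)

```text
time: 4.25
eef_pos: [0.4854, 0.2117, 0.014]
tool_rot: [-1.57, -0.002, 0.143]
force: [-0.5, -0.0, 6.8]
gripper_width: 0.0208
```

apply_moves(
  steps=[
    {"xyz": [0,-0.15,0],"angular": [0,0,0],"gripper": 1},
    {"xyz": [0,-0.4,0],"angular": [0,0,0],"gripper": 1},
    {"xyz": [0,-0.7,0],"angular": [0,0,0],"gripper": 1},
    {"xyz": [0,-0.95,0],"angular": [0,0,0],"gripper": 1},
    {"xyz": [0,-1,0],"angular": [0,0,0],"gripper": 1},
  ],
)

```text
time: 4.75
eef_pos: [0.4862, 0.212, 0.1156]
tool_rot: [-1.568, -0.005, 0.142]
force: [-0.6, 0.1, -0.2]
gripper_width: 0.0208
```

apply_moves(
  steps=[
    {"xyz": [0,-0.1,0],"angular": [0,0.035,0],"gripper": 1},
    {"xyz": [0,-0.3,0],"angular": [0,0.07,0],"gripper": 1},
    {"xyz": [0,-0.4,0],"angular": [0,0.105,0],"gripper": 1},
    {"xyz": [0,-0.4,0],"angular": [0,0.14,0],"gripper": 1},
    {"xyz": [0,-0.4,0],"angular": [0,0.175,0],"gripper": 1},
  ],
)

```text
time: 5.25
eef_pos: [0.484, 0.2111, 0.1522]
tool_rot: [-1.571, 0.001, -0.412]
force: [0.1, 0.2, -0.9]
gripper_width: 0.0207
```

apply_moves(
  steps=[
    {"xyz": [0,0,0],"angular": [0,0.035,0],"gripper": 1},
    {"xyz": [0,0,0],"angular": [0,0.07,0],"gripper": 1},
    {"xyz": [0,0,0],"angular": [0,0.105,0],"gripper": 1},
    {"xyz": [0,0,0],"angular": [0,0.14,0],"gripper": 1},
    {"xyz": [0,0,0],"angular": [0,0.175,0],"gripper": 1},
  ],
)

```text
time: 5.75
eef_pos: [0.4837, 0.211, 0.1516]
tool_rot: [-1.573, 0.0, -0.962]
force: [0.1, 0.6, -1.1]
gripper_width: 0.0206
```

apply_moves(
  steps=[
    {"xyz": [0,0,0],"angular": [0,0.035,0],"gripper": 1},
    {"xyz": [0,0,0],"angular": [0,0.07,0],"gripper": 1},
    {"xyz": [0,0,0],"angular": [0,0.105,0],"gripper": 1},
    {"xyz": [0,0,0],"angular": [0,0.14,0],"gripper": 1},
    {"xyz": [0,0,0],"angular": [0,0.175,0],"gripper": 1},
  ],
)

```text
time: 6.25
eef_pos: [0.4838, 0.211, 0.1517]
tool_rot: [-1.572, -0.001, -1.511]
force: [0.6, -0.1, -0.8]
gripper_width: 0.0206
```

```bash
python3 - <<'E'
from h import *
s,im=snap('wrist','w3.png'); print(s['eef_pos'],s['tool_rot'],s['joints'],s['force'])
E
```

```text
[0.48378241 0.21100388 0.15170434] [-1.57224361e+00 -8.53983021e-04 -1.51129158e+00] [-1.04170915  0.37664989  0.69684473  1.99592288 -0.31155319  0.87721208
 -1.68822656] [ 0.55698846 -0.10225191 -0.83868701]
```

View pics/w3.png

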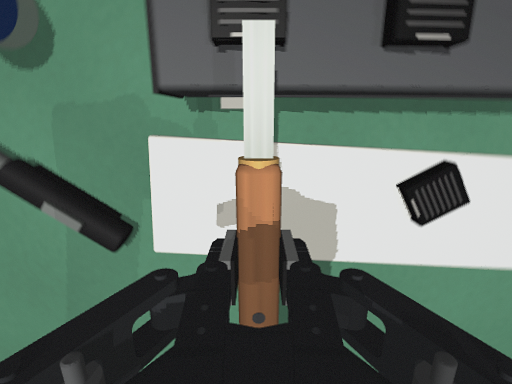

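```bash
python3 - <<'E'
import cv2
t=cv2.imread('pics/w3.png'); cv2.imwrite('pics/w3a.png',cv2.resize(t[0:190,200:320],None,fx=3.15,fy=3.15,interpolation=cv2.INTER_CUBIC))
cv2.imwrite('pics/w3b.png',cv2.resize(t[200:340,200:320],None,fx=4,fy=4,interpolation=cv2.INTER_CUBIC))
E
```

```text
(no output)
```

View pics/w3a.png

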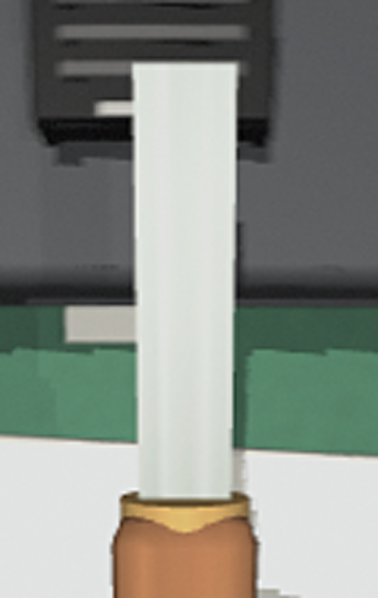

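View pics/w3b.png

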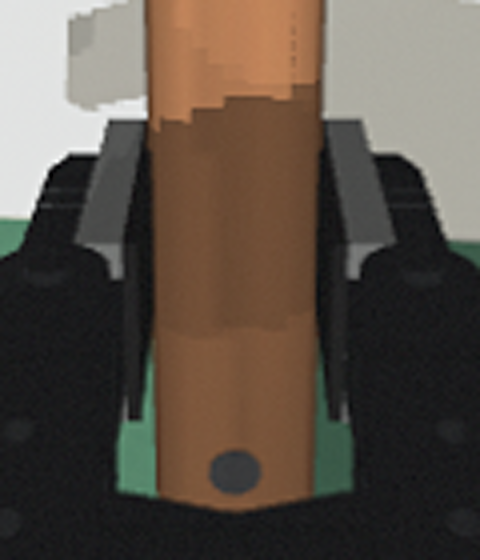

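```bash
cat >> h.py <<'E'
from scipy.optimize import least_squares
PP=np.array([(107.5,7,12.5),(107.5,-7,12.5),(47.5,7,12.5),(47.5,-7,12.5)])/1000
def inhand(s,im,px,h=None):
    "fit pry in tool frame: params x0,y0,z0 (blade mid at x=0,z=11 point), pitch, yaw"
    K,D,_=cam(s,im); Ti=np.linalg.inv(np.array(im['T_tool_cam']))
    B=np.array([[0,-1,0],[0,0,-1],[1,0,0.]]).T.T  # columns: pry x,y,z in tool
    B=np.column_stack([[0,0,1],[-1,0,0],[0,-1,0]]).astype(float)
    def pts(p,X): 
        Rm=R.from_rotvec([p[3],p[4],0]).as_matrix()@B
        return (X-[0,0,.011])@Rm.T+p[:3]
    def f(p):
        q=cv2.projectPoints(pts(p,PP),Ti[:3,:3],Ti[:3,3],K,D)[0].reshape(-1,2)
        return np.r_[((q-px)/0.5).ravel(), (p[1]+.007)/.0015, p[2]/.004,p[0]/.002]
    r=least_squares(f,[0,-.007,0,0,0],x_scale=[.001,.001,.001,.01,.01]); return r.x,pts(r.x,np.array([[.1075,0,.011]]))[0],r
E
python3 - <<'E'
from h import *
s,im=load('w3.png')
px=np.array([(242.2,20.0),(275.6,20.0),(243.5,157.8),(273.7,157.8)])
p,t,r=inhand(s,im,px);print(p,t,r.fun)
T=R.from_euler('xyz',s['tool_rot']);print(s['eef_pos']+T.apply(t))
# grille 4 front edge features: light bar etc
E
```

```text
[ 0.0009585  -0.00730759  0.00286909 -0.03726023  0.00187154] [ 0.00115964 -0.00330304  0.11029428] [ 1.18590617 -0.29071864 -1.17745818 -0.13846927  1.14947845  0.19476832
 -1.21720682  0.31118904 -0.20505814  0.71727169  0.47924935]
[0.59395495 0.21640841 0.15484874]
```

```bash
python3 - <<'E'
from h import *
plan([.446,.211,.140],down(-86.3))
E
```

```text
t 6.3 pos [0.4838 0.2111 0.1516] rpy [-1.5723e+00 -1.2000e-03 -1.5139e+00]
call 0 xyz [-0.021, 0.117, -0.377] ang [0.0005, -0.0024, 0.0004]
```

apply_moves(
  steps=[
    {"xyz": [-0.005,0.03,-0.1],"angular": [0,-0.0024,0],"gripper": 1},
    {"xyz": [-0.012,0.07,-0.22],"angular": [0,-0.0024,0],"gripper": 1},
    {"xyz": [-0.021,0.117,-0.34],"angular": [0,-0.0024,0],"gripper": 1},
    {"xyz": [-0.021,0.117,-0.377],"angular": [0,-0.0024,0],"gripper": 1},
    {"xyz": [-0.021,0.117,-0.377],"angular": [0,-0.0024,0],"gripper": 1},
  ],
)

```text
time: 6.8
eef_pos: [0.4456, 0.211, 0.1409]
tool_rot: [-1.572, 0.0, -1.498]
force: [0.6, -0.0, 0.1]
gripper_width: 0.0205
```

```bash
python3 - <<'E'
from h import *
s,im=snap('wrist','w4.png'); print(s['eef_pos'],s['tool_rot'])
t=cv2.imread('pics/w4.png'); cv2.imwrite('pics/w4a.png',cv2.resize(t[0:150,150:350],None,fx=4,fy=4,interpolation=cv2.INTER_CUBIC))
snap('side','s4.png')
t=cv2.imread('pics/s4.png'); cv2.imwrite('pics/s4a.png',cv2.resize(t[120:260,180:340],None,fx=4,fy=4,interpolation=cv2.INTER_CUBIC))
E
```

```text
[0.44564649 0.21104241 0.140857  ] [-1.57157500e+00  4.68185841e-04 -1.49794777e+00]
```

View pics/w4a.png

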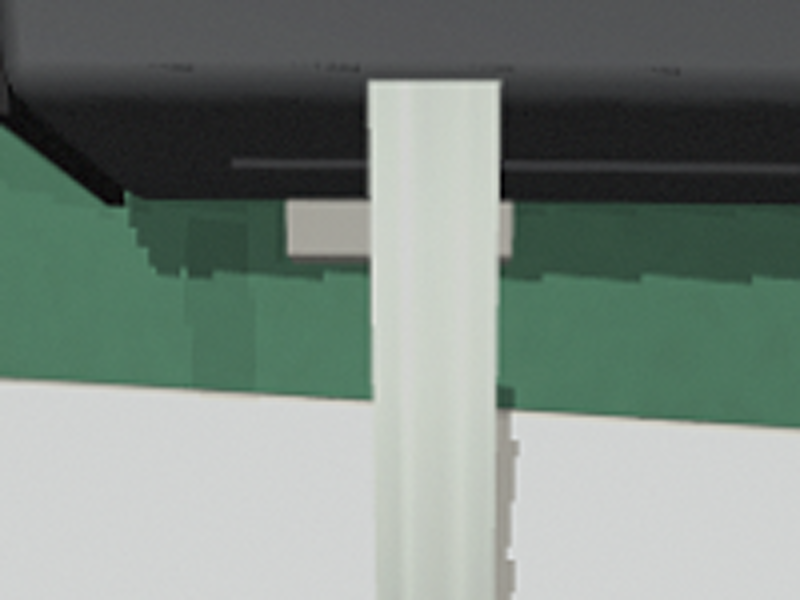

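View pics/s4a.png

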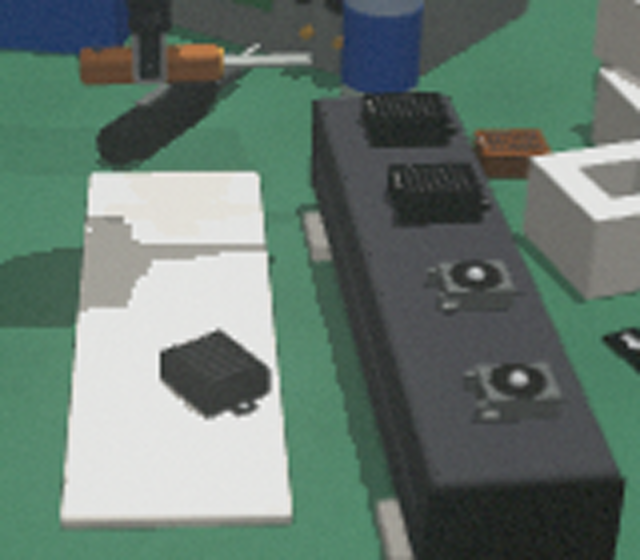

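```bash
python3 - <<'E'
from h import *
import cv2
t=cv2.imread('pics/w3.png'); cv2.imwrite('pics/w3c.png',cv2.resize(t[0:110,150:500],None,fx=2.2,fy=2.2,interpolation=cv2.INTER_CUBIC))
s,im=load('s4.png');c=cam(s,im)
s4=load('w4.png')[0];T=R.from_euler('xyz',s4['tool_rot'])
B=np.column_stack([[0,0,1],[-1,0,0],[0,-1,0]]).astype(float)
for pit in (0,-.02,-.037,-.05):
    Rm=R.from_rotvec([pit,0,0]).as_matrix()@B
    X=np.array([[-.0475,0,.011],[.0475,0,.011],[.1075,0,.011]])
    W=s4['eef_pos']+T.apply((X-[0,0,.011])@Rm.T+[.001,-.0073,.0029])
    print(pit,(proj(c,W)-[180,120])*4)
E
```

```text
0 [[ 77.16073184  65.47941134]
 [219.10578543  60.95343134]
 [307.63319877  58.3547982 ]]
-0.02 [[ 77.12445741  64.17125578]
 [219.08709641  62.25240734]
 [307.51455358  61.27795622]]
-0.037 [[ 77.11611421  63.0581959 ]
 [219.04909007  63.35606681]
 [307.36438085  63.75936881]]
-0.05 [[ 77.1236942   62.2065482 ]
 [219.00633081  64.19954235]
 [307.21905292  65.65443578]]
```

View pics/w3c.png

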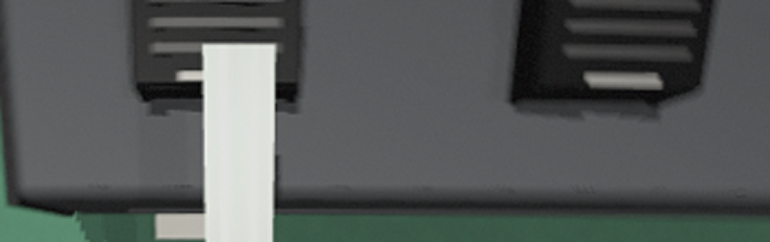

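```bash
python3 - <<'E'
import cv2,numpy as np
t=cv2.imread('pics/w3.png'); 
e=np.clip((t[20:60,200:300].astype(float)/110)**.6*255,0,255).astype(np.uint8)
cv2.imwrite('pics/w3d.png',cv2.resize(e,None,fx=8,fy=8,interpolation=cv2.INTER_CUBIC))
e=np.clip((t[20:70,370:490].astype(float)/110)**.6*255,0,255).astype(np.uint8)
cv2.imwrite('pics/w3e.png',cv2.resize(e,None,fx=6.6,fy=6.6,interpolation=cv2.INTER_CUBIC))
E
```

```text
(no output)
```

View pics/w3d.png

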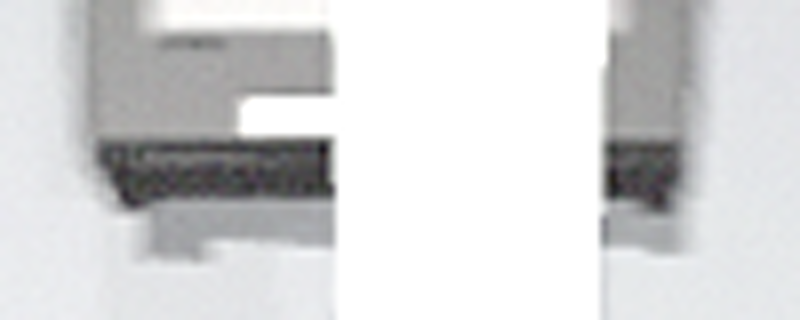

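View pics/w3e.png

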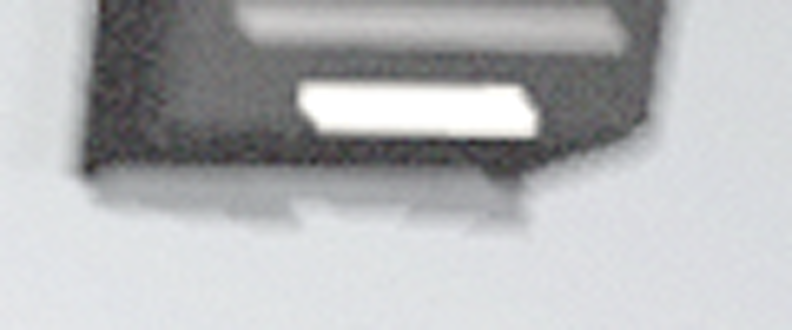

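```bash
sed -i 's#p\[0\]/.002\]#p[0]/.002, p[3]/.004]#' h.py; python3 - <<'E'
from h import *
s,im=load('w3.png');c=cam(s,im)
px=np.array([(242.2,20.0),(275.6,20.0),(243.5,157.8),(273.7,157.8)])
p,t,r=inhand(s,im,px);print('inhand',p,t,r.fun.round(2))
T=R.from_euler('xyz',s['tool_rot']);W=s['eef_pos']+T.apply(t);print('tip',W)
G=atz(c,[(211.9,37.75),(285.4,37.5)],.11);print(G,np.linalg.norm(G[0]-G[1]))
G2=atz(c,[(215.6,45.6),(283.1,45.6)],.095);print(G2,np.linalg.norm(G2[0]-G2[1]))
G3=atz(c,[(467.7,38.9)],.11);G3b=atz(c,[(383.3,46.5)],.09);print(G3,G3b)
C=np.array([.6256,.0589]);y=np.radians(3.67);Rb=np.array([[np.cos(y),-np.sin(y)],[np.sin(y),np.cos(y)]])
for a in (.055,.165): print('pred front', C+Rb@[-.022,a+.023],C+Rb@[-.022,a-.023])
E
```

```text
inhand [ 0.00096263 -0.00445286  0.0026259  -0.00179522  0.00181464] [ 0.0011577  -0.00425988  0.11012555] [ 0.96 -0.56 -0.95 -0.41  1.4   0.55 -1.47  0.66  1.7   0.66  0.48 -0.45]
tip [0.59378773 0.21640121 0.15580582]
[[0.59619892 0.24416665 0.11      ]
 [0.59889385 0.20089764 0.11      ]] 0.04335285379999878
[[0.59513014 0.24413321 0.095     ]
 [0.59769398 0.20086299 0.095     ]] 0.04334610993873326
[[0.60574131 0.09201013 0.11      ]] [[0.60258798 0.13426517 0.09      ]]
pred front [0.59865235 0.13533183] [0.6015968  0.08942616]
pred front [0.59161128 0.24510625] [0.59455573 0.19920058]
```

```bash
python3 - <<'E'
from h import *
plan([.4716,.2159,.1],down(-86.4))
E
```

```text
t 6.9 pos [0.4471 0.2112 0.1413] rpy [-1.5698e+00  6.0000e-04 -1.4988e+00]
call 0 xyz [-0.029, 0.414, 0.248] ang [-0.0003, 0.0029, -0.0002]
```

apply_moves(
  steps=[
    {"xyz": [-0.01,0.1,0.1],"angular": [0,0.0029,0],"gripper": 1},
    {"xyz": [-0.02,0.2,0.2],"angular": [0,0.0029,0],"gripper": 1},
    {"xyz": [-0.029,0.32,0.248],"angular": [0,0.0029,0],"gripper": 1},
    {"xyz": [-0.029,0.414,0.248],"angular": [0,0.0029,0],"gripper": 1},
    {"xyz": [-0.029,0.414,0.248],"angular": [0,0.0029,0],"gripper": 1},
  ],
)

```text
time: 7.4
eef_pos: [0.4701, 0.215, 0.0981]
tool_rot: [-1.574, -0.002, -1.509]
force: [-0.1, 1.0, -0.5]
gripper_width: 0.0206
```

```bash
python3 - <<'E'
from h import *
for i in range(3):
    s,im=snap('wrist','w5.png'); print(s['eef_pos'],s['tool_rot'],s['force'])
t=cv2.imread('pics/w5.png'); cv2.imwrite('pics/w5a.png',cv2.resize(t[0:110,160:360],None,fx=4,fy=4,interpolation=cv2.INTER_CUBIC))
snap('side','s5.png')
t=cv2.imread('pics/s5.png'); cv2.imwrite('pics/s5a.png',cv2.resize(t[120:200,190:310],None,fx=6,fy=6,interpolation=cv2.INTER_CUBIC))
E
```

```text
[0.47013688 0.21500079 0.09812099] [-1.5737504  -0.00170399 -1.50857009] [-0.10190524  0.95678811 -0.47922064]
[0.47051131 0.21514201 0.09883441] [-1.57264533e+00 -1.00105395e-03 -1.50866121e+00] [-0.07160983  0.90193273 -1.17376671]
[0.47087659 0.21533941 0.09939578] [-1.57158423e+00 -3.08549730e-04 -1.50856493e+00] [ 0.04661506  0.10135973 -0.46402587]
```

View pics/w5a.png

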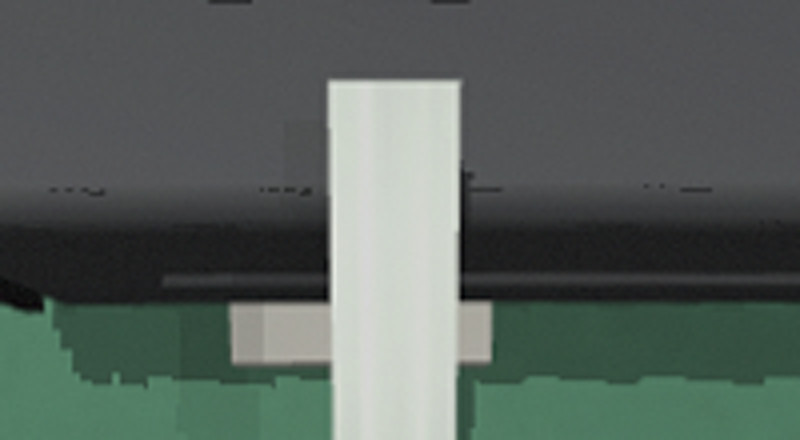

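View pics/s5a.png

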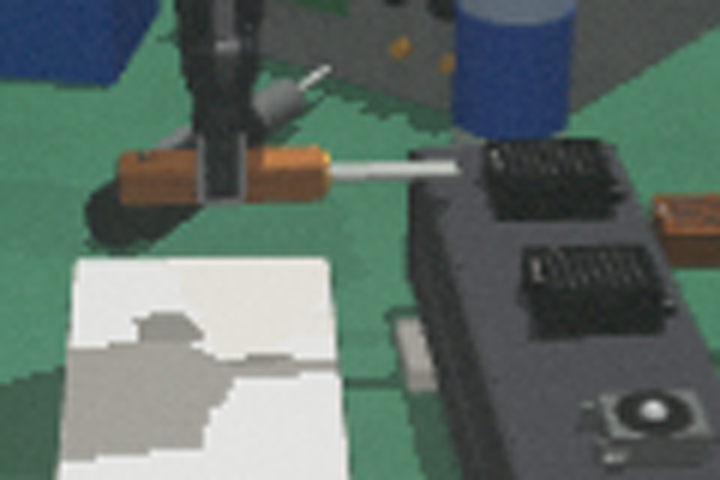

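apply_moves(
  steps=[
    {"xyz": [0,0.02,0.04],"angular": [0,0,0],"gripper": 1},
    {"xyz": [0,0.04,0.07],"angular": [0,0,0],"gripper": 1},
    {"xyz": [0,0.04,0.07],"angular": [0,0,0],"gripper": 1},
    {"xyz": [0,0.04,0.07],"angular": [0,0,0],"gripper": 1},
    {"xyz": [0,0.04,0.07],"angular": [0,0,0],"gripper": 1},
  ],
)

```text
time: 8.1
eef_pos: [0.4782, 0.216, 0.0956]
tool_rot: [-1.571, 0.0, -1.508]
force: [0.7, -1.1, -0.5]
gripper_width: 0.0205
```

```bash
python3 - <<'E'
from h import *
s,im=snap('wrist','w6.png'); print(s['eef_pos'],s['tool_rot'],s['force'])
t=cv2.imread('pics/w6.png').astype(float); t=np.clip((t/130)**.6*255,0,255).astype(np.uint8); cv2.imwrite('pics/w6a.png',cv2.resize(t[0:110,160:360],None,fx=4,fy=4,interpolation=cv2.INTER_CUBIC))
E
```

```text
[0.47820064 0.21603269 0.09560313] [-1.57091597e+00  7.06382806e-05 -1.50837187e+00] [ 0.68685221 -1.14003699 -0.45706421]
```

View pics/w6a.png

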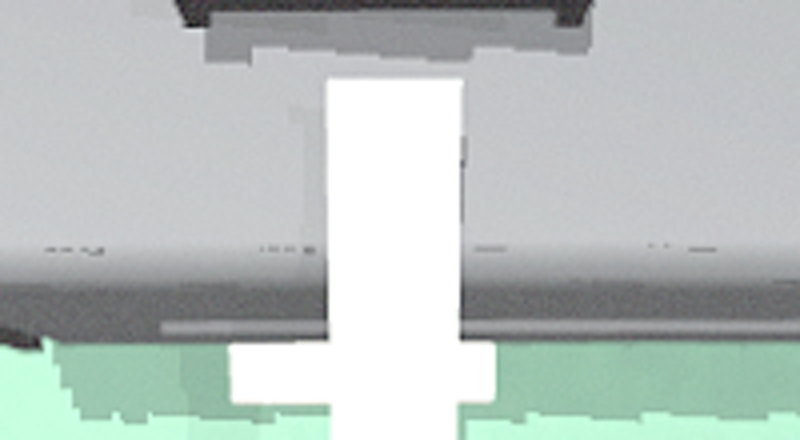

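```bash
python3 - <<'E'
from h import *
s,im=load('w6.png');c=cam(s,im)
N=atz(c,[(255.75,2.3)],.095)[0];F=atz(c,[(207,6.7),(304.5,6.2)],.090);print('notch',N,'feet',F,np.linalg.norm(F[0]-F[1]))
for dz in (.0045,.007):
    t=atz(c,[(258.7,19.5)],s['eef_pos'][2]+dz+.0015)[0];u=np.array([.998,.0628]);v=np.array([-.0628,.998]);print('tip',t,(N-t)[:2]@u,(N-t)[:2]@v)
E
```

```text
notch [0.59687879 0.22368621 0.095     ] feet [[0.59539994 0.24624716 0.09      ]
 [0.59841744 0.20122503 0.09      ]] 0.045123139596055156
tip [0.58819942 0.22183354 0.10160313] 0.008778357919849034 0.0013038985302609826
tip [0.58748058 0.22179253 0.10410313] 0.009498329036529524 0.0012996851535494406
```

apply_moves(
  steps=[
    {"xyz": [-0.007,0.02,0],"angular": [0,0,0],"gripper": 1},
    {"xyz": [-0.013,0.04,0],"angular": [0,0,0],"gripper": 1},
    {"xyz": [-0.013,0.06,0],"angular": [0,0,0],"gripper": 1},
    {"xyz": [-0.013,0.07,0],"angular": [0,0,0],"gripper": 1},
    {"xyz": [-0.013,0.07,0],"angular": [0,0,0],"gripper": 1},
  ],
)

```text
time: 8.65
eef_pos: [0.478, 0.2172, 0.0884]
tool_rot: [-1.571, -0.0, -1.508]
force: [-0.5, 0.1, -0.9]
gripper_width: 0.0206
```

apply_moves(
  steps=[
    {"xyz": [0,0.0,0],"angular": [0,0,0],"gripper": 1},
    {"xyz": [0,0.01,0],"angular": [0,0,0],"gripper": 1},
    {"xyz": [0,0.01,0],"angular": [0,0,0],"gripper": 1},
    {"xyz": [0,0.01,0],"angular": [0,0,0],"gripper": 1},
    {"xyz": [0,0.01,0],"angular": [0,0,0],"gripper": 1},
  ],
)

```text
time: 9.15
eef_pos: [0.4782, 0.2174, 0.0876]
tool_rot: [-1.571, 0.0, -1.508]
force: [-0.7, -0.0, -1.1]
gripper_width: 0.0202
```

apply_moves(
  steps=[
    {"xyz": [0,0.005,0],"angular": [0,0,0],"gripper": 1},
    {"xyz": [0,0.01,0],"angular": [0,0,0],"gripper": 1},
    {"xyz": [0,0.01,0],"angular": [0,0,0],"gripper": 1},
    {"xyz": [0,0.01,0],"angular": [0,0,0],"gripper": 1},
    {"xyz": [0,0.01,0],"angular": [0,0,0],"gripper": 1},
  ],
)

```text
time: 9.65
eef_pos: [0.4782, 0.2174, 0.0866]
tool_rot: [-1.571, 0.0, -1.508]
force: [-0.8, 1.2, -1.1]
gripper_width: 0.0208
```

apply_moves(
  steps=[
    {"xyz": [0,0.005,0],"angular": [0,0,0],"gripper": 1},
    {"xyz": [0,0.01,0],"angular": [0,0,0],"gripper": 1},
    {"xyz": [0,0.01,0],"angular": [0,0,0],"gripper": 1},
    {"xyz": [0,0.01,0],"angular": [0,0,0],"gripper": 1},
    {"xyz": [0,0.01,0],"angular": [0,0,0],"gripper": 1},
  ],
)

```text
time: 10.15
eef_pos: [0.4782, 0.2173, 0.0856]
tool_rot: [-1.571, 0.0, -1.508]
force: [0.4, 0.4, -0.9]
gripper_width: 0.0205
```

apply_moves(
  steps=[
    {"xyz": [0,0.005,0],"angular": [0,0,0],"gripper": 1},
    {"xyz": [0,0.01,0],"angular": [0,0,0],"gripper": 1},
    {"xyz": [0,0.01,0],"angular": [0,0,0],"gripper": 1},
    {"xyz": [0,0.01,0],"angular": [0,0,0],"gripper": 1},
    {"xyz": [0,0.01,0],"angular": [0,0,0],"gripper": 1},
  ],
)

```text
time: 10.65
eef_pos: [0.4782, 0.2174, 0.0846]
tool_rot: [-1.571, 0.0, -1.508]
force: [0.2, -1.3, -0.9]
gripper_width: 0.0205
```

apply_moves(
  steps=[
    {"xyz": [0,0.005,0],"angular": [0,0,0],"gripper": 1},
    {"xyz": [0,0.01,0],"angular": [0,0,0],"gripper": 1},
    {"xyz": [0,0.01,0],"angular": [0,0,0],"gripper": 1},
    {"xyz": [0,0.01,0],"angular": [0,0,0],"gripper": 1},
    {"xyz": [0,0.01,0],"angular": [0,0,0],"gripper": 1},
  ],
)

```text
time: 11.15
eef_pos: [0.4782, 0.2174, 0.0838]
tool_rot: [-1.571, 0.0, -1.508]
force: [-2.3, -0.1, 2.5]
gripper_width: 0.0206
```

apply_moves(
  steps=[
    {"xyz": [0,-0.01,0],"angular": [0,0,0],"gripper": 1},
    {"xyz": [0,-0.01,0.03],"angular": [0,0,0],"gripper": 1},
    {"xyz": [0,-0.01,0.06],"angular": [0,0,0],"gripper": 1},
    {"xyz": [0,-0.01,0.08],"angular": [0,0,0],"gripper": 1},
    {"xyz": [0,-0.01,0.08],"angular": [0,0,0],"gripper": 1},
  ],
)

```text
time: 11.65
eef_pos: [0.4867, 0.2178, 0.0845]
tool_rot: [-1.57, -0.0, -1.509]
force: [-0.0, 0.7, -0.4]
gripper_width: 0.021
```

```bash
python3 - <<'E'
from h import *
s,im=snap('wrist','w7.png'); print(s['eef_pos'],s['tool_rot'],s['force'])
t=cv2.imread('pics/w7.png').astype(float); t=np.clip((t/130)**.6*255,0,255).astype(np.uint8); cv2.imwrite('pics/w7a.png',cv2.resize(t[0:110,160:360],None,fx=4,fy=4,interpolation=cv2.INTER_CUBIC))
snap('side','s7.png')
t=cv2.imread('pics/s7.png'); cv2.imwrite('pics/s7a.png',cv2.resize(t[120:200,190:310],None,fx=6,fy=6,interpolation=cv2.INTER_CUBIC))
E
```

```text
[0.48668386 0.21780723 0.08450206] [-1.57029220e+00 -1.89852526e-04 -1.50860795e+00] [-0.0437444   0.69475159 -0.44142715]
```

View pics/w7a.png

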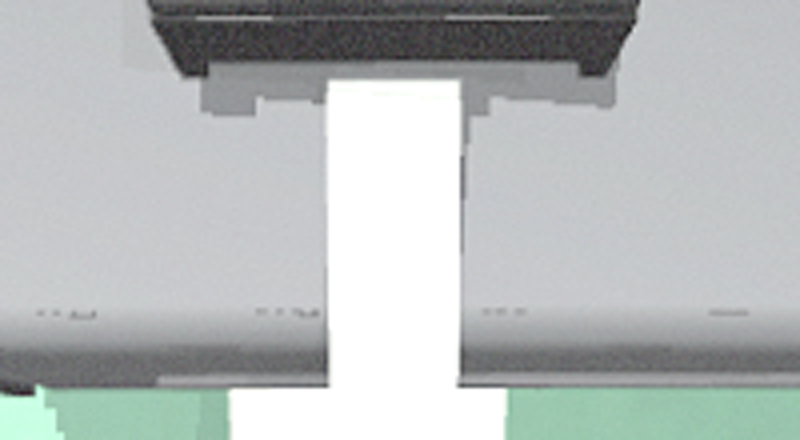

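View pics/s7a.png

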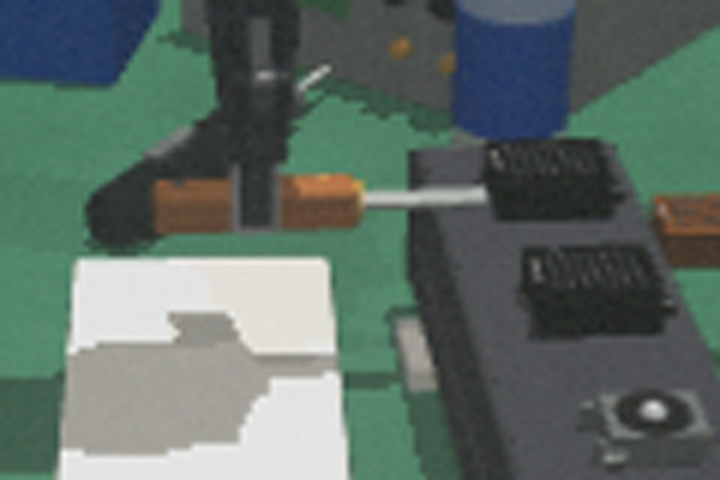

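```bash
python3 - <<'E'
from h import *
s,im=load('w7.png');c=cam(s,im)
N=atz(c,[(258.7,15.9)],.095)[0];t=atz(c,[(258.7,20)],.0935)[0];print(N,t,N-t)
E
```

```text
[0.5967418  0.22359649 0.095     ] [0.59564689 0.22352468 0.0935    ] [1.09491099e-03 7.18078091e-05 1.50000000e-03]
```

apply_moves(
  steps=[
    {"xyz": [0,0,0.02],"angular": [0,0,0],"gripper": 1},
    {"xyz": [0,0,0.04],"angular": [0,0,0],"gripper": 1},
    {"xyz": [0,0,0.04],"angular": [0,0,0],"gripper": 1},
    {"xyz": [0,0,0.04],"angular": [0,0,0],"gripper": 1},
    {"xyz": [0,0,0.04],"angular": [0,0,0],"gripper": 1},
  ],
)

```text
time: 12.25
eef_pos: [0.4902, 0.2181, 0.0846]
tool_rot: [-1.571, 0.0, -1.508]
force: [1.1, -0.7, -1.0]
gripper_width: 0.0207
```

apply_moves(
  steps=[
    {"xyz": [0,0,0.02],"angular": [0,0,0],"gripper": 1},
    {"xyz": [0,0,0.04],"angular": [0,0,0],"gripper": 1},
    {"xyz": [0,0,0.04],"angular": [0,0,0],"gripper": 1},
    {"xyz": [0,0,0.04],"angular": [0,0,0],"gripper": 1},
    {"xyz": [0,0,0.04],"angular": [0,0,0],"gripper": 1},
  ],
)

```text
time: 12.75
eef_pos: [0.4942, 0.2183, 0.0846]
tool_rot: [-1.571, 0.0, -1.508]
force: [0.6, -0.2, -0.2]
gripper_width: 0.0204
```

```bash
python3 - <<'E'
from h import *
s,im=snap('wrist','w8.png'); print(s['eef_pos'],s['tool_rot'],s['force'])
t=cv2.imread('pics/w8.png').astype(float); t=np.clip((t/130)**.6*255,0,255).astype(np.uint8); cv2.imwrite('pics/w8a.png',cv2.resize(t[0:110,160:360],None,fx=4,fy=4,interpolation=cv2.INTER_CUBIC))
E
```

```text
[0.49417023 0.21833531 0.08459963] [-1.57072901e+00  8.87282421e-05 -1.50844398e+00] [ 0.58758115 -0.24629476 -0.19381566]
```

View pics/w8a.png

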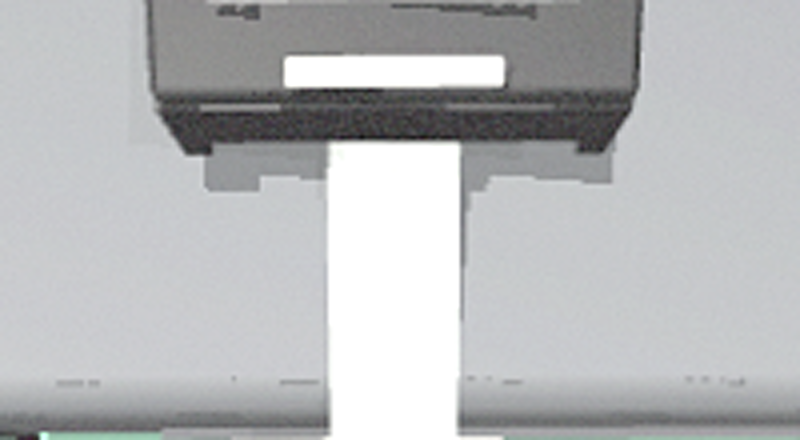

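apply_moves(
  steps=[
    {"xyz": [0,0.008,0.015],"angular": [0,0,0],"gripper": 1},
    {"xyz": [0,0.047,0.019],"angular": [0.01667,0,0],"gripper": 1},
    {"xyz": [0,0.085,0.025],"angular": [0.0333,0,0],"gripper": 1},
    {"xyz": [0,0.123,0.032],"angular": [0.05,0,0],"gripper": 1},
    {"xyz": [0,0.123,0.032],"angular": [0.05,0,0],"gripper": 1},
  ],
)

```text
time: 13.3
eef_pos: [0.4973, 0.2187, 0.0726]
tool_rot: [-1.412, 0.0, -1.508]
force: [0.9, -0.4, 2.5]
gripper_width: 0.0205
```

```bash
python3 - <<'E'
from h import *
s,im=snap('wrist','w9.png'); print(s['eef_pos'],s['tool_rot'],s['force'],s['moment'])
snap('side','s9.png')
t=cv2.imread('pics/s9.png'); cv2.imwrite('pics/s9a.png',cv2.resize(t[120:200,190:310],None,fx=6,fy=6,interpolation=cv2.INTER_CUBIC))
E
```

```text
[0.49734402 0.21867139 0.0725864 ] [-1.41240645e+00  4.64090111e-04 -1.50810110e+00] [ 0.90833337 -0.3735444   2.54268196] [-0.18210681 -0.00664802 -0.03641178]
```

View pics/w9.png

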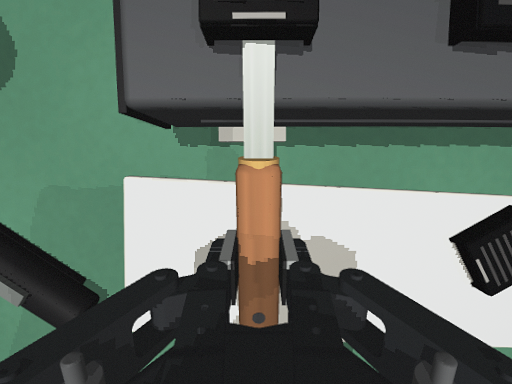

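View pics/s9a.png

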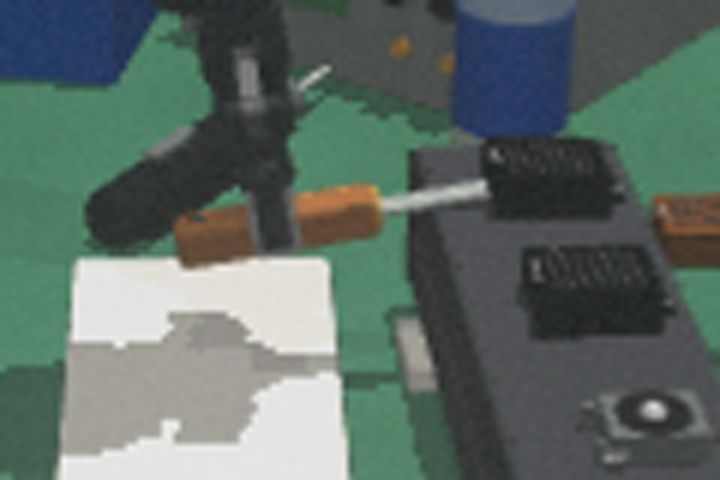

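apply_moves(
  steps=[
    {"xyz": [0,0.042,0.004],"angular": [0.01667,0,0],"gripper": 1},
    {"xyz": [0,0.08,0.01],"angular": [0.0333,0,0],"gripper": 1},
    {"xyz": [0,0.12,0.019],"angular": [0.05,0,0],"gripper": 1},
    {"xyz": [0,0.132,0.022],"angular": [0.0556,0,0],"gripper": 1},
    {"xyz": [0,0.132,0.022],"angular": [0.0556,0,0],"gripper": 1},
  ],
)

```text
time: 13.9
eef_pos: [0.5018, 0.2195, 0.0598]
tool_rot: [-1.239, 0.001, -1.507]
force: [-2.6, 1.0, 5.5]
gripper_width: 0.0206
```

```bash
python3 - <<'E'
from h import *
s,im=snap('wrist','w10.png'); print(s['eef_pos'],s['tool_rot'],s['force'],s['moment'])
snap('side','s10.png')
t=cv2.imread('pics/s10.png'); cv2.imwrite('pics/s10a.png',cv2.resize(t[120:200,190:310],None,fx=6,fy=6,interpolation=cv2.INTER_CUBIC))
E
```

```text
[0.50175117 0.21951123 0.05984802] [-1.23920693e+00  6.90602119e-04 -1.50743455e+00] [-2.57156479  0.99309084  5.53752408] [0.25364761 0.09051728 0.1115981 ]
```

View pics/w10.png

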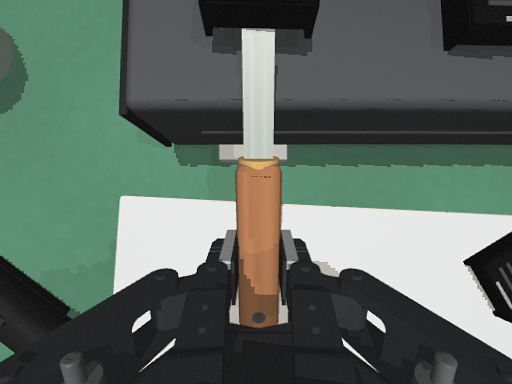

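View pics/s10a.png

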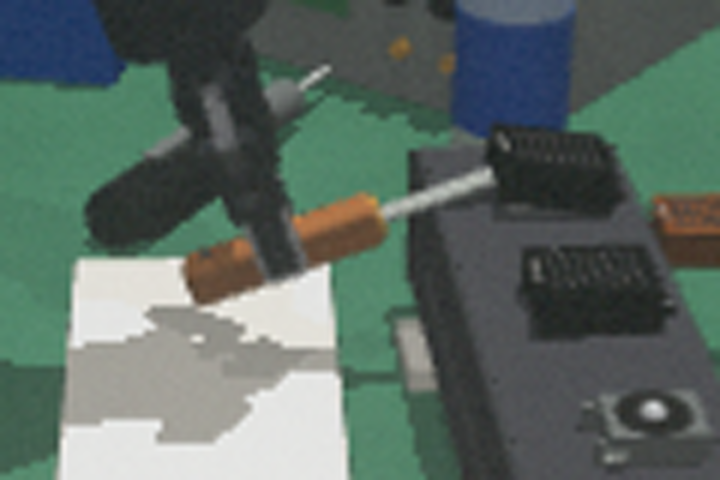

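apply_moves(
  steps=[
    {"xyz": [0,-0.04,-0.006],"angular": [-0.01667,0,0],"gripper": 1},
    {"xyz": [0,-0.08,-0.014],"angular": [-0.0333,0,0],"gripper": 1},
    {"xyz": [0,-0.11,-0.02],"angular": [-0.05,0,0],"gripper": 1},
    {"xyz": [0,-0.122,-0.024],"angular": [-0.0556,0,0],"gripper": 1},
    {"xyz": [0,-0.122,-0.06],"angular": [-0.0556,0,0],"gripper": 1},
  ],
)

```text
time: 14.5
eef_pos: [0.4959, 0.2188, 0.0712]
tool_rot: [-1.408, 0.002, -1.51]
force: [2.2, 0.7, 5.9]
gripper_width: 0.0207
```

apply_moves(
  steps=[
    {"xyz": [0,0,-0.05],"angular": [0,0,0],"gripper": 1},
    {"xyz": [0,0,-0.15],"angular": [0,0,0],"gripper": 1},
    {"xyz": [0,0,-0.25],"angular": [0,0,0],"gripper": 1},
    {"xyz": [0,0,-0.3],"angular": [0,0,0],"gripper": 1},
    {"xyz": [0,0,-0.3],"angular": [0,0,0],"gripper": 1},
  ],
)

```text
time: 15.0
eef_pos: [0.4632, 0.2167, 0.0652]
tool_rot: [-1.412, 0.001, -1.509]
force: [-1.5, 0.7, 6.2]
gripper_width: 0.0202
```

```bash
python3 - <<'E'
from h import *
s,im=snap('wrist','w11.png'); print(s['eef_pos'],s['tool_rot'],s['force'],s['moment'])
snap('side','s11.png')
t=cv2.imread('pics/s11.png'); cv2.imwrite('pics/s11a.png',cv2.resize(t[120:200,190:310],None,fx=6,fy=6,interpolation=cv2.INTER_CUBIC))
E
```

```text
[0.46318618 0.21665745 0.06521244] [-1.41242564e+00  9.51813966e-04 -1.50857279e+00] [-1.49738657  0.67105191  6.20374601] [ 0.05849062 -0.54550333  0.01162916]
```

View pics/s11a.png

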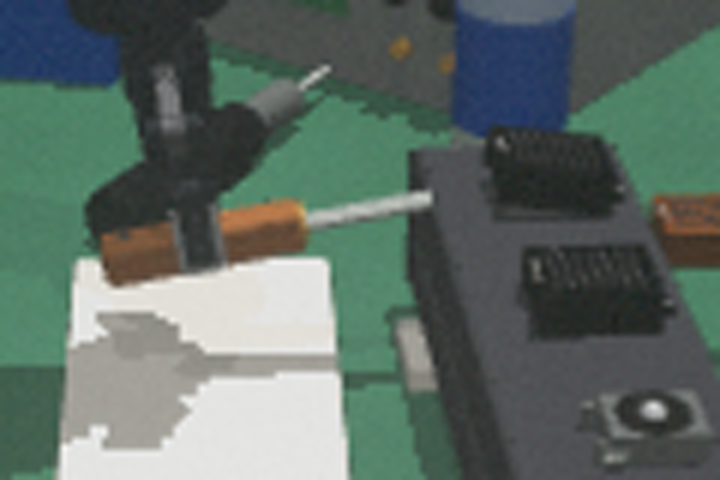

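View pics/w11.png

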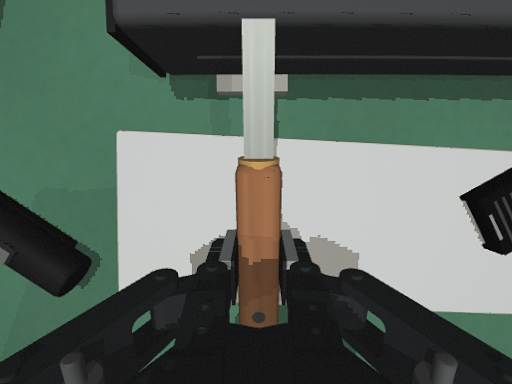

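```bash
python3 - <<'E'
from h import *
plan([.464,.2165,.105],down(-86.4))
s=dict(time=0,eef_pos=[.464,.2165,.105],tool_rot=down(-86.4))
plan([.481,.1074,.095],down(-86.4),start=s)
E
```

```text
t 15.1 pos [0.4632 0.2167 0.0652] rpy [-1.4129e+00  9.0000e-04 -1.5086e+00]
call 0 xyz [0.002, -0.392, 0.07] ang [-0.0503, -0.0002, -0.0003]
t 0 pos [0.464  0.2165 0.105 ] rpy [-1.5708  0.     -1.508 ]
call 0 xyz [0.55, 0.05, 0.051] ang [0.0, 0.0, 0.0]
call 1 xyz [0.55, 0.05, 0.051] ang [0.0, 0.0, 0.0]
```

apply_moves(
  steps=[
    {"xyz": [0,-0.1,-0.02],"angular": [-0.01,0,0],"gripper": 1},
    {"xyz": [0,-0.2,0],"angular": [-0.02,0,0],"gripper": 1},
    {"xyz": [0,-0.3,0.04],"angular": [-0.035,0,0],"gripper": 1},
    {"xyz": [0,-0.392,0.07],"angular": [-0.0503,0,0],"gripper": 1},
    {"xyz": [0,-0.392,0.07],"angular": [-0.0503,0,0],"gripper": 1},
  ],
)

```text
time: 15.6
eef_pos: [0.4649, 0.2164, 0.1051]
tool_rot: [-1.571, 0.0, -1.51]
force: [0.9, -0.2, -0.7]
gripper_width: 0.0204
```

apply_moves(
  steps=[
    {"xyz": [0.15,0,0],"angular": [0,0,0],"gripper": 1},
    {"xyz": [0.4,0,0],"angular": [0,0,0],"gripper": 1},
    {"xyz": [0.7,0,0],"angular": [0,0,0],"gripper": 1},
    {"xyz": [0.9,0,0],"angular": [0,0,0],"gripper": 1},
    {"xyz": [0.9,0,0],"angular": [0,0,0],"gripper": 1},
  ],
)

```text
time: 16.1
eef_pos: [0.4669, 0.1221, 0.1035]
tool_rot: [-1.575, -0.002, -1.515]
force: [-1.1, 0.6, -1.5]
gripper_width: 0.0204
```

```bash
python3 - <<'E'
from h import *
s,im=snap('wrist','w12.png'); print(s['eef_pos'],s['tool_rot'],s['force'],s['moment'])
plan([.4835,.1075,.095],down(-86.4))
E
```

```text
[0.46688943 0.12207059 0.10354932] [-1.57458658e+00 -1.54408464e-03 -1.51466722e+00] [-1.05670629  0.58354631 -1.47705238] [-0.0415203   0.04017513  0.04355718]
t 16.15 pos [0.4672 0.1243 0.1036] rpy [-1.5741e+00 -5.0000e-04 -1.5121e+00]
call 0 xyz [0.178, 0.086, 0.153] ang [0.0011, -0.0013, 0.0001]
```

View pics/w12.png

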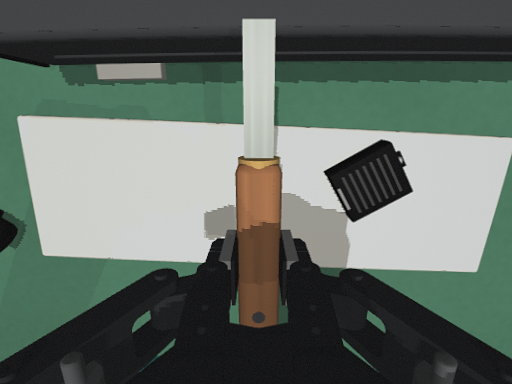

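apply_moves(
  steps=[
    {"xyz": [0.08,0.04,0.07],"angular": [0,0,0],"gripper": 1},
    {"xyz": [0.187,0.086,0.14],"angular": [0,0,0],"gripper": 1},
    {"xyz": [0.187,0.086,0.14],"angular": [0,0,0],"gripper": 1},
    {"xyz": [0.187,0.086,0.14],"angular": [0,0,0],"gripper": 1},
    {"xyz": [0.187,0.086,0.14],"angular": [0,0,0],"gripper": 1},
  ],
)

```text
time: 16.65
eef_pos: [0.4836, 0.1095, 0.0955]
tool_rot: [-1.572, 0.0, -1.507]
force: [0.7, 1.1, -1.9]
gripper_width: 0.0205
```

```bash
cat >> h.py <<'E'
def wcrop(fn,box=(0,110,160,360),f=4,gam=True):
    s,im=snap('wrist',fn); s,im=snap('wrist',fn); print(s['eef_pos'],s['tool_rot'],s['force'])
    t=im['pixels'][:,:,::-1].astype(float)
    if gam: t=np.clip((t/130)**.6*255,0,255)
    t=t.astype(np.uint8); cv2.imwrite('pics/'+fn[:-4]+'a.png',cv2.resize(t[box[0]:box[1],box[2]:box[3]],None,fx=f,fy=f,interpolation=cv2.INTER_CUBIC))
E
python3 - <<'E'
from h import *
wcrop('w13.png')
E
```

```text
[0.48357493 0.10954673 0.09559362] [-1.57212991e+00  3.57726238e-04 -1.50710969e+00] [-0.16755611 -0.82390491 -1.49093116]
```

View pics/w13a.png

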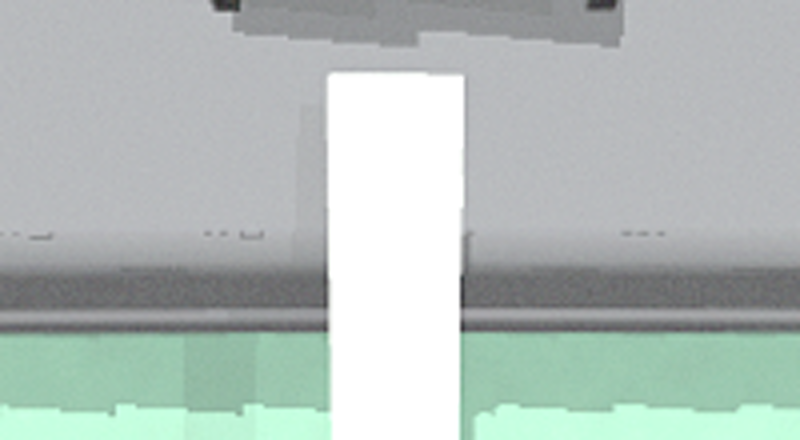

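```bash
python3 - <<'E'
from h import *
for n in ('w8','w13'):
    t=cv2.imread(f'pics/{n}.png'); 
    g=t[:,:,::-1].astype(int)
    # blade mask brightness: left/right edges by row
    for r in (25,60,100,140,150):
        row=t[r,225:295].astype(int).min(1); w=np.where(row>150)[0]; print(n,r,225+w.min(),225+w.max(),end=' ; ')
    col=t[130:175,258].astype(int); 
    print([ (130+i,tuple(v)) for i,v in enumerate(col) if 22<i<36])
s,im=snap('side','s13.png')
t=cv2.imread('pics/s13.png'); cv2.imwrite('pics/s13a.png',cv2.resize(t[130:210,190:310],None,fx=6,fy=6,interpolation=cv2.INTER_CUBIC))
E
```

```text
Traceback (most recent call last):
ValueError: zero-size array to reduction operation minimum which has no identity
```

```bash
python3 - <<'E'
from h import *
s,im=snap('side','s13.png')
t=cv2.imread('pics/s13.png'); cv2.imwrite('pics/s13a.png',cv2.resize(t[130:210,190:310],None,fx=6,fy=6,interpolation=cv2.INTER_CUBIC))
a=cv2.imread('pics/w7.png')[5:180,220:300]; b=cv2.imread('pics/w13.png')[5:180,220:300]
cv2.imwrite('pics/cmp.png',cv2.resize(np.hstack([a,b]),None,fx=3.4,fy=3.4,interpolation=cv2.INTER_CUBIC))
E
```

```text
(no output)
```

View pics/s13a.png

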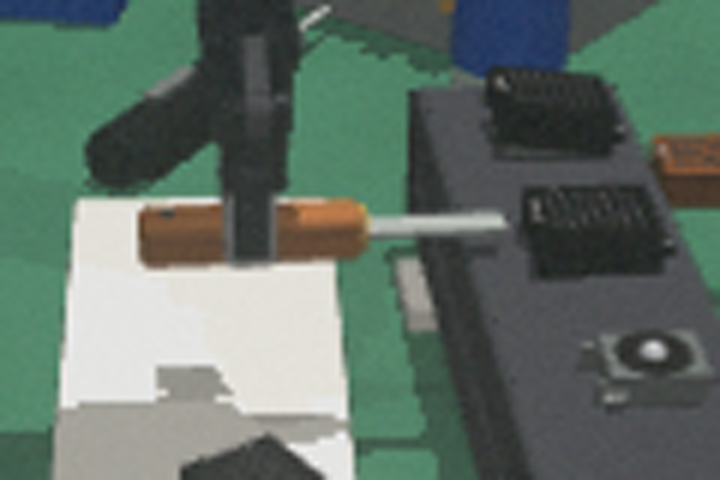

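View pics/cmp.png

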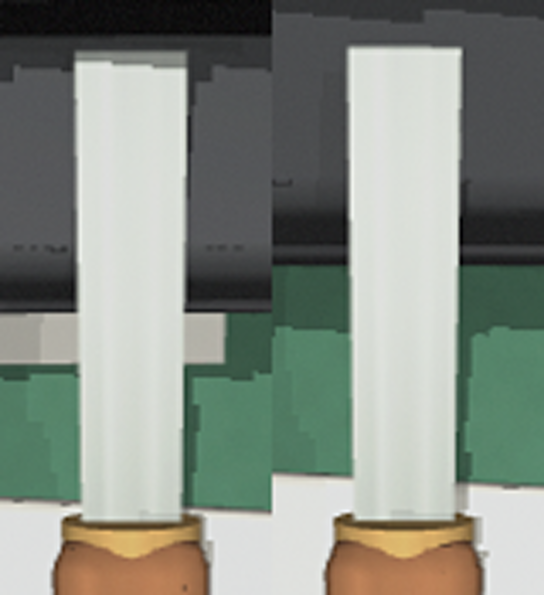

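```bash
python3 - <<'E'
from h import *
s,im=load('w13.png');c=cam(s,im)
F=atz(c,[(214.5,2.6),(313.7,2.3)],.090);print('feet',F,np.linalg.norm(F[0]-F[1]))
t=atz(c,[(258.9,18.4)],s['eef_pos'][2]+.0075+.0015)[0];N=F.mean(0);u=np.array([.998,.0628]);v=np.array([-.0628,.998]);print('tip',t,(N-t)[:2]@u,(N-t)[:2]@v)
s,im=load('w6.png');c=cam(s,im)
F=atz(c,[(207,6.7),(304.5,6.2)],.090);N=F.mean(0);t=atz(c,[(258.7,19.5)],s['eef_pos'][2]+.009)[0];print((N-t)[:2]@u,(N-t)[:2]@v, 'tip rel tcp',(t-s['eef_pos'])[:2]@u)
E
```

```text
feet [[0.60256894 0.13645967 0.09      ]
 [0.60563122 0.09084207 0.09      ]] 0.04572027605967141
tip [0.59309565 0.11537356 0.10459362] 0.010874241278439705 -0.0024103199770350433
0.009675302549221498 0.0013467460038542487 tip rel tcp 0.10927910858053998
```

apply_moves(
  steps=[
    {"xyz": [0.012,0.03,0],"angular": [-0.0033,0,0],"gripper": 1},
    {"xyz": [0.024,0.06,0],"angular": [-0.0033,0,0],"gripper": 1},
    {"xyz": [0.024,0.09,0],"angular": [-0.0033,0,0],"gripper": 1},
    {"xyz": [0.024,0.095,0],"angular": [-0.0033,0,0],"gripper": 1},
    {"xyz": [0.024,0.095,0],"angular": [-0.0033,0,0],"gripper": 1},
  ],
)

```text
time: 17.3
eef_pos: [0.4839, 0.1063, 0.086]
tool_rot: [-1.583, -0.0, -1.509]
force: [-0.1, 0.2, -1.3]
gripper_width: 0.0204
```

apply_moves(
  steps=[
    {"xyz": [0,0.005,0],"angular": [0,0,0],"gripper": 1},
    {"xyz": [0,0.01,0],"angular": [0,0,0],"gripper": 1},
    {"xyz": [0,0.01,0],"angular": [0,0,0],"gripper": 1},
    {"xyz": [0,0.01,0],"angular": [0,0,0],"gripper": 1},
    {"xyz": [0,0.01,0],"angular": [0,0,0],"gripper": 1},
  ],
)

```text
time: 17.8
eef_pos: [0.484, 0.1064, 0.0852]
tool_rot: [-1.582, 0.0, -1.508]
force: [-0.1, 0.6, -1.5]
gripper_width: 0.0206
```

apply_moves(
  steps=[
    {"xyz": [0,0.005,0],"angular": [0,0,0],"gripper": 1},
    {"xyz": [0,0.01,0],"angular": [0,0,0],"gripper": 1},
    {"xyz": [0,0.01,0],"angular": [0,0,0],"gripper": 1},
    {"xyz": [0,0.01,0],"angular": [0,0,0],"gripper": 1},
    {"xyz": [0,0.01,0],"angular": [0,0,0],"gripper": 1},
  ],
)

```text
time: 18.3
eef_pos: [0.4841, 0.1065, 0.0843]
tool_rot: [-1.582, 0.0, -1.508]
force: [-1.2, -0.4, 1.4]
gripper_width: 0.0203
```

apply_moves(
  steps=[
    {"xyz": [0,-0.008,0],"angular": [0,0,0],"gripper": 1},
    {"xyz": [0,-0.008,0.03],"angular": [0,0,0],"gripper": 1},
    {"xyz": [0,-0.008,0.06],"angular": [0,0,0],"gripper": 1},
    {"xyz": [0,-0.008,0.08],"angular": [0,0,0],"gripper": 1},
    {"xyz": [0,-0.008,0.08],"angular": [0,0,0],"gripper": 1},
  ],
)

```text
time: 18.8
eef_pos: [0.4924, 0.1069, 0.0848]
tool_rot: [-1.582, -0.0, -1.508]
force: [0.5, 0.3, -1.1]
gripper_width: 0.0206
```

```bash
python3 - <<'E'
from h import *
wcrop('w14.png')
E
```

```text
[0.49213474 0.10686752 0.08481034] [-1.58219905e+00 -1.08881545e-04 -1.50842370e+00] [ 0.08803095  0.69728541 -0.56208584]
```

View pics/w14a.png

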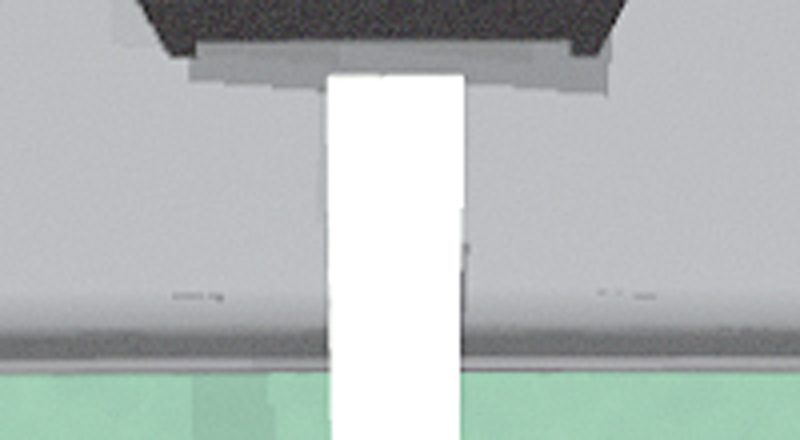

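```bash
python3 - <<'E'
from h import *
s,im=load('w14.png');c=cam(s,im)
N=atz(c,[(257,10.2)],.095)[0];t=atz(c,[(258.9,18.5)],.0937)[0];print(N,t,N-t)
E
```

```text
[0.60407011 0.11349477 0.095     ] [0.60144341 0.11254419 0.0937    ] [0.0026267  0.00095057 0.0013    ]
```

apply_moves(
  steps=[
    {"xyz": [-0.008,0,0.02],"angular": [0,0,0],"gripper": 1},
    {"xyz": [-0.008,0,0.04],"angular": [0,0,0],"gripper": 1},
    {"xyz": [-0.008,0,0.055],"angular": [0,0,0],"gripper": 1},
    {"xyz": [-0.008,0,0.055],"angular": [0,0,0],"gripper": 1},
    {"xyz": [-0.008,0,0.055],"angular": [0,0,0],"gripper": 1},
  ],
)

```text
time: 19.4
eef_pos: [0.4974, 0.108, 0.0848]
tool_rot: [-1.582, 0.0, -1.508]
force: [0.2, -0.1, -1.3]
gripper_width: 0.0208
```

apply_moves(
  steps=[
    {"xyz": [0,0,0.02],"angular": [0,0,0],"gripper": 1},
    {"xyz": [0,0,0.045],"angular": [0,0,0],"gripper": 1},
    {"xyz": [0,0,0.045],"angular": [0,0,0],"gripper": 1},
    {"xyz": [0,0,0.045],"angular": [0,0,0],"gripper": 1},
    {"xyz": [0,0,0.045],"angular": [0,0,0],"gripper": 1},
  ],
)

```text
time: 19.9
eef_pos: [0.5019, 0.1083, 0.0847]
tool_rot: [-1.582, 0.0, -1.508]
force: [-0.5, 0.7, -1.1]
gripper_width: 0.0203
```

```bash
python3 - <<'E'
from h import *
wcrop('w15.png')
E
```

```text
[0.50188428 0.10830765 0.08476458] [-1.58216719e+00  8.23266777e-05 -1.50842571e+00] [ 0.10567344  0.31624639 -0.15222312]
```

View pics/w15a.png

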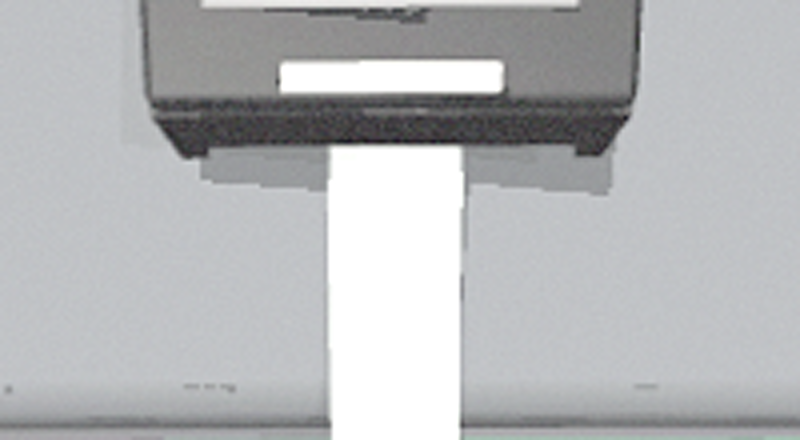

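apply_moves(
  steps=[
    {"xyz": [0,0.008,0.01],"angular": [0,0,0],"gripper": 1},
    {"xyz": [0,0.047,0.014],"angular": [0.01667,0,0],"gripper": 1},
    {"xyz": [0,0.085,0.02],"angular": [0.0333,0,0],"gripper": 1},
    {"xyz": [0,0.123,0.027],"angular": [0.05,0,0],"gripper": 1},
    {"xyz": [0,0.123,0.027],"angular": [0.05,0,0],"gripper": 1},
  ],
)

```text
time: 20.5
eef_pos: [0.5044, 0.1085, 0.0727]
tool_rot: [-1.424, 0.001, -1.509]
force: [-0.2, 0.1, 3.3]
gripper_width: 0.0204
```

apply_moves(
  steps=[
    {"xyz": [0,0.042,0.004],"angular": [0.01667,0,0],"gripper": 1},
    {"xyz": [0,0.08,0.01],"angular": [0.0333,0,0],"gripper": 1},
    {"xyz": [0,0.12,0.019],"angular": [0.05,0,0],"gripper": 1},
    {"xyz": [0,0.139,0.024],"angular": [0.059,0,0],"gripper": 1},
    {"xyz": [0,0.139,0.024],"angular": [0.059,0,0],"gripper": 1},
  ],
)

```text
time: 21.0
eef_pos: [0.5076, 0.1088, 0.0586]
tool_rot: [-1.243, 0.001, -1.509]
force: [-5.5, -0.7, 4.7]
gripper_width: 0.0207
```

```bash
python3 - <<'E'
from h import *
s,im=snap('side','s16.png'); print(s['eef_pos'],s['tool_rot'],s['force'])
t=cv2.imread('pics/s16.png'); cv2.imwrite('pics/s16a.png',cv2.resize(t[130:210,190:310],None,fx=6,fy=6,interpolation=cv2.INTER_CUBIC))
E
```

```text
[0.50758149 0.10875099 0.05861948] [-1.24314344e+00  1.07802576e-03 -1.50866626e+00] [-5.47998009 -0.73814025  4.72537051]
```

View pics/s16a.png

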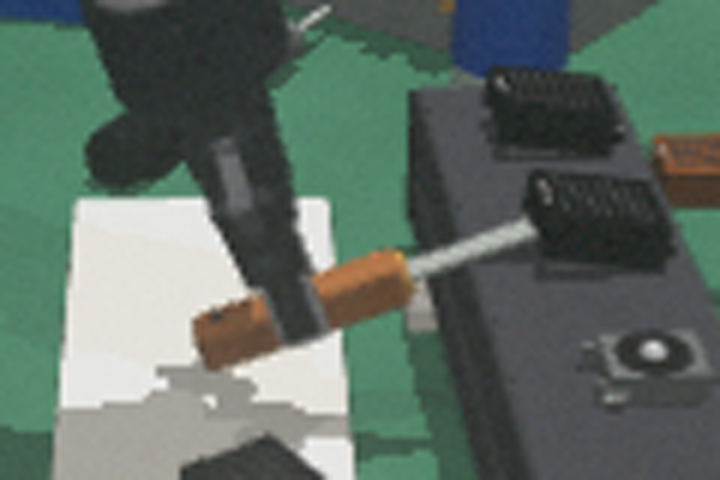

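apply_moves(
  steps=[
    {"xyz": [0,-0.04,-0.01],"angular": [-0.01667,0,0],"gripper": 1},
    {"xyz": [0,-0.08,-0.02],"angular": [-0.0333,0,0],"gripper": 1},
    {"xyz": [0,-0.115,-0.03],"angular": [-0.05,0,0],"gripper": 1},
    {"xyz": [0,-0.13,-0.04],"angular": [-0.0556,0,0],"gripper": 1},
    {"xyz": [0,-0.13,-0.08],"angular": [-0.0556,0,0],"gripper": 1},
  ],
)

```text
time: 21.55
eef_pos: [0.5004, 0.1083, 0.0701]
tool_rot: [-1.409, -0.001, -1.508]
force: [1.7, 0.8, 5.8]
gripper_width: 0.0205
```

apply_moves(
  steps=[
    {"xyz": [0,0,-0.05],"angular": [0,0,0],"gripper": 1},
    {"xyz": [0,0,-0.15],"angular": [0,0,0],"gripper": 1},
    {"xyz": [0,0,-0.25],"angular": [0,0,0],"gripper": 1},
    {"xyz": [0,0,-0.3],"angular": [0,0,0],"gripper": 1},
    {"xyz": [0,0,-0.3],"angular": [0,0,0],"gripper": 1},
  ],
)

```text
time: 22.05
eef_pos: [0.464, 0.106, 0.0628]
tool_rot: [-1.42, 0.0, -1.508]
force: [0.5, -0.7, -0.2]
gripper_width: 0.0205
```

```bash
python3 - <<'E'
from h import *
s,im=snap('side','s17.png'); print(s['eef_pos'],s['tool_rot'],s['force'])
t=cv2.imread('pics/s17.png'); cv2.imwrite('pics/s17a.png',cv2.resize(t[130:210,190:310],None,fx=6,fy=6,interpolation=cv2.INTER_CUBIC))
E
```

```text
[0.46402534 0.10597629 0.06279637] [-1.42038043e+00  1.15146138e-04 -1.50776252e+00] [ 0.5256833  -0.69095416 -0.20773781]
```

View pics/s17a.png

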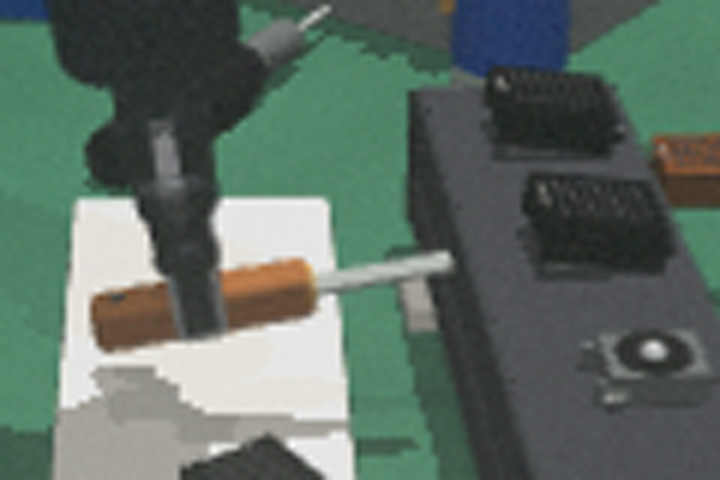

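```bash
python3 - <<'E'
from h import *
plan([.462,.110,.14],down(-86.4))
s=dict(time=0,eef_pos=[.462,.110,.14],tool_rot=down(-86.4))
plan([.466,.197,.10],down(5),n=3,start=s)
E
```

```text
t 22.1 pos [0.465 0.106 0.063] rpy [-1.4189e+00 -1.0000e-04 -1.5079e+00]
call 0 xyz [-0.041, -0.765, 0.089] ang [-0.0484, 0.0, 0.0]
t 0 pos [0.462 0.11  0.14 ] rpy [-1.5708  0.     -1.508 ]
call 0 xyz [-0.289, 0.133, 0.032] ang [0.0, -0.1693, 0.0]
call 1 xyz [-0.233, 0.133, 0.173] ang [0.0, -0.1693, 0.0]
call 2 xyz [-0.113, 0.133, 0.268] ang [0.0, -0.1693, 0.0]
```

apply_moves(
  steps=[
    {"xyz": [0,-0.15,0],"angular": [0,0,0],"gripper": 1},
    {"xyz": [0,-0.35,0.03],"angular": [-0.016,0,0],"gripper": 1},
    {"xyz": [0,-0.6,0.06],"angular": [-0.032,0,0],"gripper": 1},
    {"xyz": [-0.041,-0.765,0.089],"angular": [-0.0484,0,0],"gripper": 1},
    {"xyz": [-0.041,-0.765,0.089],"angular": [-0.0484,0,0],"gripper": 1},
  ],
)

```text
time: 22.6
eef_pos: [0.4665, 0.111, 0.1425]
tool_rot: [-1.562, 0.001, -1.507]
force: [0.8, 0.1, -1.3]
gripper_width: 0.0206
```

apply_moves(
  steps=[
    {"xyz": [-0.06,0,0.006],"angular": [0,-0.034,0],"gripper": 1},
    {"xyz": [-0.12,0,0.012],"angular": [0,-0.068,0],"gripper": 1},
    {"xyz": [-0.18,0,0.02],"angular": [0,-0.102,0],"gripper": 1},
    {"xyz": [-0.24,0,0.03],"angular": [0,-0.136,0],"gripper": 1},
    {"xyz": [-0.29,0,0.032],"angular": [0,-0.1693,0],"gripper": 1},
  ],
)

```text
time: 23.1
eef_pos: [0.4638, 0.1391, 0.1393]
tool_rot: [-1.57, -0.002, -0.972]
force: [-0.4, 0.7, -0.6]
gripper_width: 0.0205
```

apply_moves(
  steps=[
    {"xyz": [-0.045,0,0.035],"angular": [0,-0.034,0],"gripper": 1},
    {"xyz": [-0.09,0,0.07],"angular": [0,-0.068,0],"gripper": 1},
    {"xyz": [-0.14,0,0.1],"angular": [0,-0.102,0],"gripper": 1},
    {"xyz": [-0.19,0,0.14],"angular": [0,-0.136,0],"gripper": 1},
    {"xyz": [-0.233,0.1,0.173],"angular": [0,-0.1693,0],"gripper": 1},
  ],
)

```text
time: 23.6
eef_pos: [0.4661, 0.1683, 0.1301]
tool_rot: [-1.568, -0.003, -0.44]
force: [0.0, -1.2, -1.7]
gripper_width: 0.0204
```

apply_moves(
  steps=[
    {"xyz": [-0.02,0.1,0.05],"angular": [0,-0.034,0],"gripper": 1},
    {"xyz": [-0.04,0.15,0.1],"angular": [0,-0.068,0],"gripper": 1},
    {"xyz": [-0.06,0.2,0.16],"angular": [0,-0.102,0],"gripper": 1},
    {"xyz": [-0.09,0.25,0.22],"angular": [0,-0.136,0],"gripper": 1},
    {"xyz": [-0.113,0.3,0.268],"angular": [0,-0.1693,0],"gripper": 1},
  ],
)

```text
time: 24.1
eef_pos: [0.4665, 0.1969, 0.0991]
tool_rot: [-1.572, -0.001, 0.092]
force: [0.3, -0.5, -0.7]
gripper_width: 0.0203
```

```bash
python3 - <<'E'
from h import *
wcrop('w18.png',(0,384,0,512),1.4,False)
plan([.466,.197,.020],down(5))
E
```

```text
[0.46601156 0.19776472 0.09850327] [-1.57167351e+00 -5.16257302e-04  9.57756877e-02] [-0.29341843  0.72237568  0.19775694]
t 24.2 pos [0.4662 0.1972 0.099 ] rpy [-1.5718e+00 -6.0000e-04  8.8500e-02]
call 0 xyz [-0.003, 0.79, -0.001] ang [0.0003, 0.0004, 0.0002]
```

View pics/w18a.png

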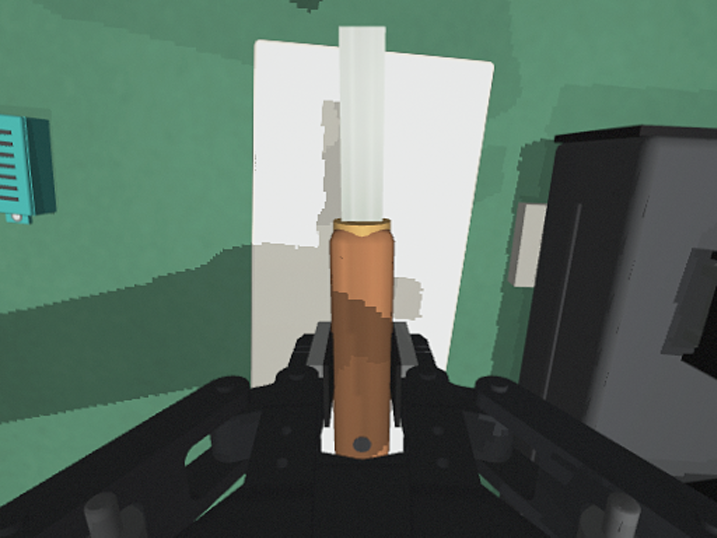

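apply_moves(
  steps=[
    {"xyz": [0,0.2,0],"angular": [0,0,0],"gripper": 1},
    {"xyz": [0,0.45,0],"angular": [0,0,0],"gripper": 1},
    {"xyz": [0,0.7,0],"angular": [0,0,0],"gripper": 1},
    {"xyz": [0,0.8,0],"angular": [0,0,0],"gripper": 1},
    {"xyz": [0,0.8,0],"angular": [0,0,0],"gripper": 1},
  ],
)

```text
time: 24.7
eef_pos: [0.4672, 0.1962, 0.0196]
tool_rot: [-1.573, -0.001, 0.086]
force: [0.5, 0.1, -0.5]
gripper_width: 0.0205
```

apply_moves(
  steps=[
    {"xyz": [0,0.02,0],"angular": [0,0,0],"gripper": 1},
    {"xyz": [0,0.04,0],"angular": [0,0,0],"gripper": 1},
    {"xyz": [0,0.045,0],"angular": [0,0,0],"gripper": 1},
    {"xyz": [0,0.045,0],"angular": [0,0,0],"gripper": 1},
    {"xyz": [0,0.045,0],"angular": [0,0,0],"gripper": 1},
  ],
)

```text
time: 25.2
eef_pos: [0.4689, 0.1975, 0.017]
tool_rot: [-1.57, -0.005, 0.087]
force: [-0.1, 0.0, -1.2]
gripper_width: 0.0205
```

apply_moves(
  steps=[
    {"xyz": [0,0.01,0],"angular": [0,0,0],"gripper": 1},
    {"xyz": [0,0.015,0],"angular": [0,0,0],"gripper": 1},
    {"xyz": [0,0.015,0],"angular": [0,0,0],"gripper": 1},
    {"xyz": [0,0.015,0],"angular": [0,0,0],"gripper": 1},
    {"xyz": [0,0.015,0],"angular": [0,0,0],"gripper": 1},
  ],
)

```text
time: 25.7
eef_pos: [0.4687, 0.1973, 0.0151]
tool_rot: [-1.571, -0.004, 0.087]
force: [-0.2, 0.4, -1.2]
gripper_width: 0.0207
```

```bash
python3 - <<'E'
from h import *
s=ctrl.state(); print(s['eef_pos'],s['tool_rot'],s['joints'],s['force'])
E
```

```text
[0.46869318 0.197307   0.01505524] [-1.57082846 -0.00437463  0.08723293] [-0.75452926  0.52617384  0.34634373  2.11870833 -0.33281046  0.54339139
 -0.07782977] [-0.2304061   0.43503453 -1.15348233]
```

Another 1 mm, then open.

apply_moves(
  steps=[
    {"xyz": [0,0.01,0],"angular": [0,0,0],"gripper": 1},
    {"xyz": [0,0.012,0],"angular": [0,0,0],"gripper": 1},
    {"xyz": [0,0.012,0],"angular": [0,0,0],"gripper": 1},
    {"xyz": [0,0.012,0],"angular": [0,0,0],"gripper": 0.6},
    {"xyz": [0,0.012,0],"angular": [0,0,0],"gripper": 0.3},
  ],
)

```text
time: 26.2
eef_pos: [0.4686, 0.1973, 0.0137]
tool_rot: [-1.571, -0.004, 0.087]
force: [-0.8, 0.1, -0.3]
gripper_width: 0.0478
```

apply_moves(
  steps=[
    {"xyz": [0,0,0],"angular": [0,0,0],"gripper": 0.2},
    {"xyz": [0,0,0],"angular": [0,0,0],"gripper": 0},
    {"xyz": [0,-0.2,0],"angular": [0,0,0],"gripper": 0},
    {"xyz": [0,-0.6,0],"angular": [0,0,0],"gripper": 0},
    {"xyz": [0,-1,0],"angular": [0,0,0],"gripper": 0},
  ],
)

```text
time: 26.7
eef_pos: [0.4676, 0.1968, 0.1144]
tool_rot: [-1.572, -0.003, 0.087]
force: [0.1, 0.7, 0.5]
gripper_width: 0.0854
```

apply_moves(
  steps=[
    {"xyz": [0,-0.3,0],"angular": [0,0,0],"gripper": 0},
    {"xyz": [0,-0.6,0],"angular": [0,0,0],"gripper": 0},
    {"xyz": [0,-0.6,0],"angular": [0,0,0],"gripper": 0},
    {"xyz": [0,-0.6,0],"angular": [0,0,0],"gripper": 0},
    {"xyz": [0,-0.6,0],"angular": [0,0,0],"gripper": 0},
  ],
)

```text
time: 27.2
eef_pos: [0.4671, 0.1969, 0.1728]
tool_rot: [-1.572, -0.002, 0.087]
force: [-0.4, 0.4, -0.6]
gripper_width: 0.0852
```

```bash
python3 - <<'E'
from h import *
wcrop('w19.png',(0,384,0,512),1.4,False)
snap('top','t19.png')
t=cv2.imread('pics/t19.png'); cv2.imwrite('pics/t19a.png',cv2.resize(t[115:245,165:365],None,fx=4,fy=4,interpolation=cv2.INTER_CUBIC))
E
```

```text
[0.46708216 0.19691285 0.17259628] [-1.57206187 -0.00202234  0.08736654] [ 0.20133936 -0.16060403 -0.29270818]
```

View pics/w19a.png

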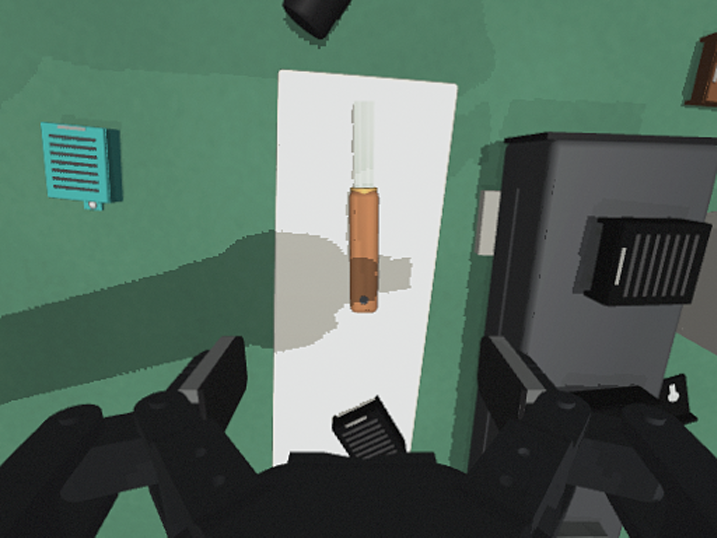

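View pics/t19a.png

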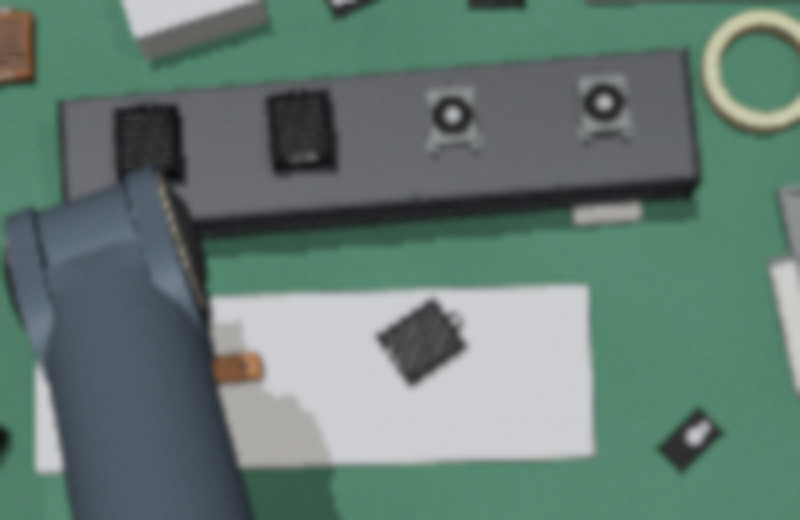

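```bash
python3 - <<'E'
from h import *
t=(R.from_euler('y',.13)*R.from_euler('xyz',down(93.6))).as_euler('xyz');print(t)
plan([.6254-.012,.2254,.185],t)
E
```

```text
[-1.44104998 -0.00813989  1.63309937]
t 27.35 pos [0.4673 0.1969 0.1727] rpy [-1.5721 -0.0023  0.0871]
call 0 xyz [0.493, -0.04, 0.052] ang [0.0119, -0.1638, 0.01]
call 1 xyz [0.454, -0.058, -0.195] ang [0.0119, -0.1638, 0.01]
call 2 xyz [0.298, -0.081, -0.391] ang [0.0119, -0.1638, 0.01]
```

apply_moves(
  steps=[
    {"xyz": [0.1,-0.01,0.01],"angular": [0.0024,-0.0328,0.002],"gripper": 0},
    {"xyz": [0.2,-0.02,0.02],"angular": [0.0048,-0.0655,0.004],"gripper": 0},
    {"xyz": [0.3,-0.03,0.03],"angular": [0.0071,-0.0983,0.006],"gripper": 0},
    {"xyz": [0.4,-0.035,0.04],"angular": [0.0095,-0.131,0.008],"gripper": 0},
    {"xyz": [0.493,-0.04,0.052],"angular": [0.0119,-0.1638,0.01],"gripper": 0},
  ],
)

```text
time: 27.85
eef_pos: [0.5167, 0.2065, 0.1771]
tool_rot: [-1.529, 0.019, 0.606]
force: [-0.7, -0.8, 0.4]
gripper_width: 0.0852
```

apply_moves(
  steps=[
    {"xyz": [0.09,-0.012,-0.04],"angular": [0.0024,-0.0328,0.002],"gripper": 0},
    {"xyz": [0.18,-0.023,-0.08],"angular": [0.0048,-0.0655,0.004],"gripper": 0},
    {"xyz": [0.27,-0.035,-0.117],"angular": [0.0071,-0.0983,0.006],"gripper": 0},
    {"xyz": [0.36,-0.046,-0.156],"angular": [0.0095,-0.131,0.008],"gripper": 0},
    {"xyz": [0.454,-0.058,-0.195],"angular": [0.0119,-0.1638,0.01],"gripper": 0},
  ],
)

```text
time: 28.35
eef_pos: [0.5653, 0.216, 0.1811]
tool_rot: [-1.481, 0.016, 1.122]
force: [0.2, -0.3, 0.3]
gripper_width: 0.0856
```

apply_moves(
  steps=[
    {"xyz": [0.06,-0.016,-0.08],"angular": [0.0024,-0.0328,0.002],"gripper": 0},
    {"xyz": [0.12,-0.032,-0.16],"angular": [0.0048,-0.0655,0.004],"gripper": 0},
    {"xyz": [0.18,-0.05,-0.24],"angular": [0.0071,-0.0983,0.006],"gripper": 0},
    {"xyz": [0.24,-0.065,-0.32],"angular": [0.0095,-0.131,0.008],"gripper": 0},
    {"xyz": [0.298,-0.081,-0.391],"angular": [0.0119,-0.1638,0.01],"gripper": 0},
  ],
)

```text
time: 28.85
eef_pos: [0.6142, 0.2254, 0.1851]
tool_rot: [-1.441, -0.009, 1.637]
force: [0.0, -0.0, 0.1]
gripper_width: 0.0855
```

```bash
python3 - <<'E'
from h import *
wcrop('w20.png',(0,384,0,512),1.4,False)
E
```

```text
[0.61571595 0.22589863 0.18508155] [-1.44278882 -0.01012507  1.63917606] [1.70714409 0.64899256 0.17247203]
```

View pics/w20a.png

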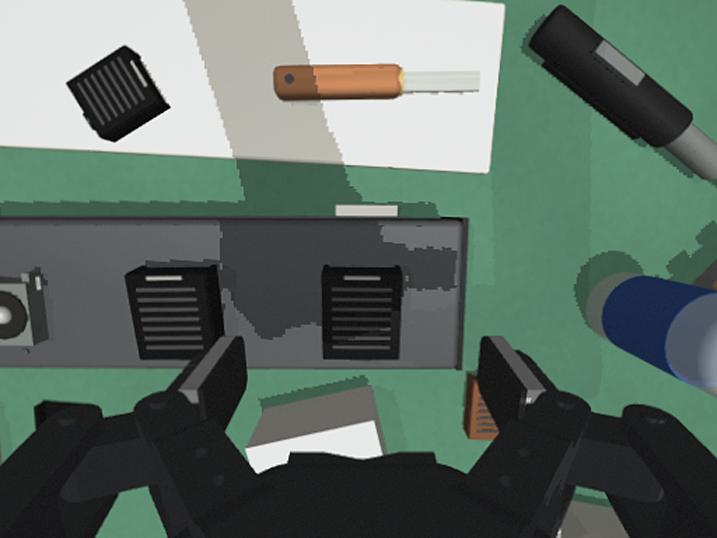

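```bash
python3 - <<'E'
from h import *
c=cam(*load('top0.png')); print('bottle cap',atz(c,[(113,143)],.2),'low',atz(c,[(130,158)],.05))
c=cam(*load('side0.png')); print('bottle base side',atz(c,[(276,140)],0.0))
s,im=load('w20.png');c=cam(s,im)
P=atz(c,np.array([(322,268),(402,268),(323,357),(400,357)])/1.4,.115);print(P,P.mean(0))
P=atz(c,np.array([(343,277),(382,277)])/1.4,.117);print(P,P.mean(0))
E
```

```text
bottle cap [[0.6274388  0.45568231 0.2       ]] low [[0.61975742 0.45040409 0.05      ]]
bottle base side [[0.64373184 0.51166127 0.        ]]
[[0.59785547 0.20214016 0.115     ]
 [0.59482318 0.2472535  0.115     ]
 [0.6503529  0.20550842 0.115     ]
 [0.64743477 0.25053192 0.115     ]] [0.62261658 0.2263585  0.115     ]
[[0.60186868 0.21433526 0.117     ]
 [0.60040415 0.2362012  0.117     ]] [0.60113642 0.22526823 0.117     ]
```

```bash
python3 - <<'E'
from h import *
t=(R.from_euler('y',.13)*R.from_euler('xyz',down(93.7))).as_euler('xyz')
plan([.6225,.226,.097],t)
E
```

```text
t 28.95 pos [0.6147 0.2257 0.1851] rpy [-1.442  -0.0096  1.6323]
call 0 xyz [-0.011, 0.863, -0.19] ang [0.0003, -0.0007, 0.0005]
```

apply_moves(
  steps=[
    {"xyz": [0,0.3,-0.19],"angular": [0,0,0],"gripper": 0},
    {"xyz": [0,0.6,-0.19],"angular": [0,0,0],"gripper": 0},
    {"xyz": [0,0.8,-0.19],"angular": [0,0,0],"gripper": 0},
    {"xyz": [0,0.863,-0.19],"angular": [0,0,0],"gripper": 0},
    {"xyz": [0,0.863,-0.19],"angular": [0,0,0],"gripper": 0},
  ],
)

```text
time: 29.45
eef_pos: [0.6207, 0.2268, 0.0973]
tool_rot: [-1.441, -0.009, 1.632]
force: [-0.2, -0.9, 0.7]
gripper_width: 0.0855
```

```bash
python3 - <<'E'
from h import *
wcrop('w21.png',(0,384,0,512),1.4,False)
snap('side','s21.png')
t=cv2.imread('pics/s21.png'); cv2.imwrite('pics/s21a.png',cv2.resize(t[90:210,220:340],None,fx=5,fy=5,interpolation=cv2.INTER_CUBIC))
E
```

```text
[0.62181973 0.22705732 0.09867903] [-1.44322748 -0.00966203  1.63193218] [ 0.49793636 -0.30499823  0.4839884 ]
```

View pics/w21a.png

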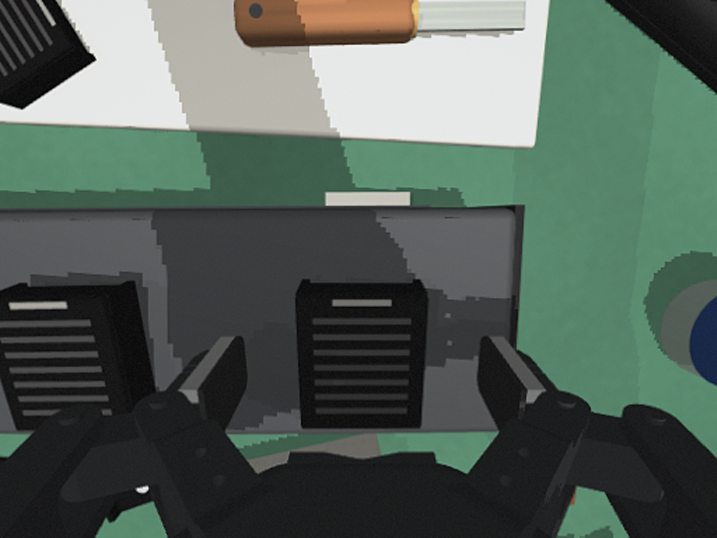

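View pics/s21a.png

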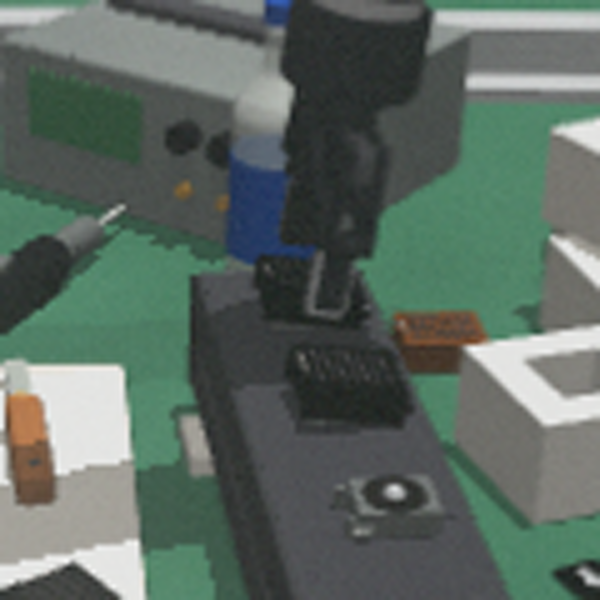

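apply_moves(
  steps=[
    {"xyz": [0,0,0],"angular": [0,0,0],"gripper": 0.3},
    {"xyz": [0,0,0],"angular": [0,0,0],"gripper": 0.5},
    {"xyz": [0,0,0],"angular": [0,0,0],"gripper": 1},
    {"xyz": [0,0,0],"angular": [0,0,0],"gripper": 1},
    {"xyz": [0,0,0],"angular": [0,0,0],"gripper": 1},
  ],
)

```text
time: 30.1
eef_pos: [0.6222, 0.2272, 0.0993]
tool_rot: [-1.444, -0.01, 1.633]
force: [-0.6, 0.4, 5.4]
gripper_width: 0.0444
```

```bash
python3 - <<'E'
from h import *
wcrop('w22.png',(0,384,0,512),1.4,False)
E
```

```text
[0.6221416  0.22721393 0.09925569] [-1.44404981 -0.01023944  1.63285827] [-1.30952433 -1.24716714  5.19106651]
```

View pics/w22a.png

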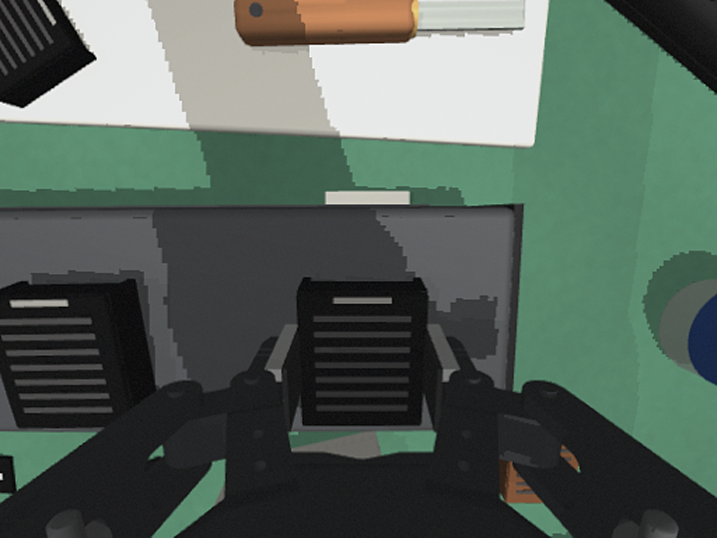

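apply_moves(
  steps=[
    {"xyz": [0,-0.1,0.013],"angular": [0,0,0],"gripper": 1},
    {"xyz": [0,-0.25,0.033],"angular": [0,0,0],"gripper": 1},
    {"xyz": [0,-0.45,0.06],"angular": [0,0,0],"gripper": 1},
    {"xyz": [0,-0.7,0.09],"angular": [0,0,0],"gripper": 1},
    {"xyz": [0,-0.9,0.117],"angular": [0,0,0],"gripper": 1},
  ],
)

```text
time: 30.7
eef_pos: [0.6215, 0.2263, 0.1915]
tool_rot: [-1.443, -0.01, 1.633]
force: [0.2, 0.3, 0.2]
gripper_width: 0.0445
```

```bash
python3 - <<'E'
from h import *
wcrop('w23.png',(0,384,0,512),1.4,False)
# tray compartments
c0=np.array([.5132,-.3516]);y=np.radians(-80.8);Rt=np.array([[np.cos(y),-np.sin(y)],[np.sin(y),np.cos(y)]])
for a in (-.044,.044):
    for b in (-.052,.052): print(a,b,c0+Rt@[a,b],np.linalg.norm(c0+Rt@[a,b]))
E
```

```text
[0.62331975 0.22679956 0.19514958] [-1.44911523 -0.01227383  1.63283497] [0.56612511 0.07816263 2.83679806]
-0.044 -0.052 [ 0.45483414 -0.31647983] 0.5541061062799193
-0.044 0.052 [ 0.55749631 -0.29985218] 0.6330193290812209
0.044 -0.052 [ 0.46890369 -0.40334782] 0.6185144533554257
0.044 0.052 [ 0.57156586 -0.38672017] 0.6901014584706417
```

View pics/w23a.png

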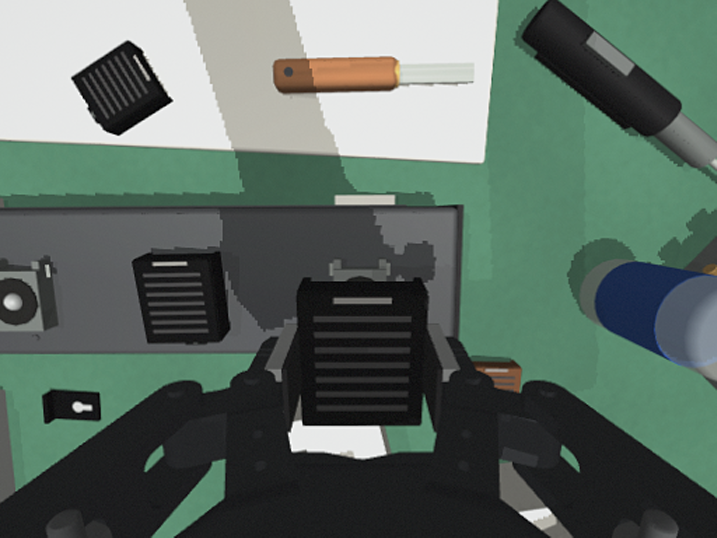

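```bash
python3 - <<'E'
from h import *
plan([.5716,-.37,.16],down(9.2),n=7)
E
```

```text
t 30.8 pos [0.6232 0.2268 0.1935] rpy [-1.4489 -0.0121  1.6329]
call 0 xyz [-0.847, 0.053, 0.121] ang [-0.0049, 0.0669, -0.0036]
call 1 xyz [-0.854, 0.042, -0.058] ang [-0.0049, 0.0669, -0.0036]
call 2 xyz [-0.824, 0.035, -0.234] ang [-0.0049, 0.0669, -0.0036]
call 3 xyz [-0.757, 0.031, -0.4] ang [-0.0049, 0.0669, -0.0036]
call 4 xyz [-0.657, 0.03, -0.549] ang [-0.0049, 0.0669, -0.0036]
call 5 xyz [-0.529, 0.033, -0.674] ang [-0.0049, 0.0669, -0.0036]
call 6 xyz [-0.377, 0.039, -0.769] ang [-0.0049, 0.0669, -0.0036]
```

apply_moves(
  steps=[
    {"xyz": [-0.17,0.01,0.024],"angular": [-0.001,0.0134,-0.0007],"gripper": 1},
    {"xyz": [-0.34,0.02,0.048],"angular": [-0.002,0.0268,-0.0014],"gripper": 1},
    {"xyz": [-0.51,0.03,0.073],"angular": [-0.003,0.04,-0.0022],"gripper": 1},
    {"xyz": [-0.68,0.04,0.097],"angular": [-0.004,0.0535,-0.0029],"gripper": 1},
    {"xyz": [-0.847,0.053,0.121],"angular": [-0.0049,0.0669,-0.0036],"gripper": 1},
  ],
)

```text
time: 31.3
eef_pos: [0.6139, 0.1384, 0.1842]
tool_rot: [-1.458, 0.005, 1.418]
force: [-0.3, -0.3, -0.6]
gripper_width: 0.0446
```

apply_moves(
  steps=[
    {"xyz": [-0.17,0.008,-0.012],"angular": [-0.001,0.0134,-0.0007],"gripper": 1},
    {"xyz": [-0.34,0.017,-0.023],"angular": [-0.002,0.0268,-0.0014],"gripper": 1},
    {"xyz": [-0.51,0.025,-0.035],"angular": [-0.003,0.04,-0.0022],"gripper": 1},
    {"xyz": [-0.68,0.034,-0.046],"angular": [-0.004,0.0535,-0.0029],"gripper": 1},
    {"xyz": [-0.854,0.042,-0.058],"angular": [-0.0049,0.0669,-0.0036],"gripper": 1},
  ],
)

```text
time: 31.8
eef_pos: [0.6068, 0.0543, 0.1802]
tool_rot: [-1.476, 0.015, 1.209]
force: [-0.2, 0.9, 0.1]
gripper_width: 0.0446
```

apply_moves(
  steps=[
    {"xyz": [-0.165,0.007,-0.047],"angular": [-0.001,0.0134,-0.0007],"gripper": 1},
    {"xyz": [-0.33,0.014,-0.094],"angular": [-0.002,0.0268,-0.0014],"gripper": 1},
    {"xyz": [-0.495,0.021,-0.14],"angular": [-0.003,0.04,-0.0022],"gripper": 1},
    {"xyz": [-0.66,0.028,-0.187],"angular": [-0.004,0.0535,-0.0029],"gripper": 1},
    {"xyz": [-0.824,0.035,-0.234],"angular": [-0.0049,0.0669,-0.0036],"gripper": 1},
  ],
)

```text
time: 32.3
eef_pos: [0.5994, -0.031, 0.1757]
tool_rot: [-1.495, 0.022, 0.999]
force: [0.2, -0.5, 0.3]
gripper_width: 0.0444
```

apply_moves(
  steps=[
    {"xyz": [-0.15,0.006,-0.08],"angular": [-0.001,0.0134,-0.0007],"gripper": 1},
    {"xyz": [-0.3,0.012,-0.16],"angular": [-0.002,0.0268,-0.0014],"gripper": 1},
    {"xyz": [-0.454,0.019,-0.24],"angular": [-0.003,0.04,-0.0022],"gripper": 1},
    {"xyz": [-0.606,0.025,-0.32],"angular": [-0.004,0.0535,-0.0029],"gripper": 1},
    {"xyz": [-0.757,0.031,-0.4],"angular": [-0.0049,0.0669,-0.0036],"gripper": 1},
  ],
)

```text
time: 32.8
eef_pos: [0.592, -0.1163, 0.1711]
tool_rot: [-1.515, 0.024, 0.788]
force: [0.5, -0.3, 0.2]
gripper_width: 0.0448
```

apply_moves(
  steps=[
    {"xyz": [-0.13,0.006,-0.11],"angular": [-0.001,0.0134,-0.0007],"gripper": 1},
    {"xyz": [-0.26,0.012,-0.22],"angular": [-0.002,0.0268,-0.0014],"gripper": 1},
    {"xyz": [-0.394,0.018,-0.33],"angular": [-0.003,0.04,-0.0022],"gripper": 1},
    {"xyz": [-0.526,0.024,-0.44],"angular": [-0.004,0.0535,-0.0029],"gripper": 1},
    {"xyz": [-0.657,0.03,-0.549],"angular": [-0.0049,0.0669,-0.0036],"gripper": 1},
  ],
)

```text
time: 33.3
eef_pos: [0.5846, -0.2016, 0.1667]
tool_rot: [-1.536, 0.022, 0.578]
force: [0.4, 0.7, -0.0]
gripper_width: 0.0442
```

```bash
python3 - <<'E'
from h import *
plan([.5716,-.37,.16],down(9.2),n=2)
E
```

```text
t 33.3 pos [ 0.5846 -0.2016  0.1667] rpy [-1.5357  0.0223  0.5777]
call 0 xyz [-0.514, 0.021, -0.671] ang [-0.0048, 0.0663, -0.0047]
call 1 xyz [-0.364, 0.026, -0.763] ang [-0.0048, 0.0663, -0.0047]
```

apply_moves(
  steps=[
    {"xyz": [-0.1,0.004,-0.134],"angular": [-0.001,0.0134,-0.001],"gripper": 1},
    {"xyz": [-0.2,0.008,-0.268],"angular": [-0.002,0.0268,-0.002],"gripper": 1},
    {"xyz": [-0.31,0.012,-0.4],"angular": [-0.003,0.04,-0.003],"gripper": 1},
    {"xyz": [-0.41,0.016,-0.537],"angular": [-0.004,0.0535,-0.004],"gripper": 1},
    {"xyz": [-0.514,0.021,-0.671],"angular": [-0.0048,0.0663,-0.0047],"gripper": 1},
  ],
)

```text
time: 33.8
eef_pos: [0.5784, -0.2858, 0.1634]
tool_rot: [-1.555, 0.013, 0.369]
force: [0.4, -0.4, -0.0]
gripper_width: 0.0443
```

apply_moves(
  steps=[
    {"xyz": [-0.073,0.005,-0.15],"angular": [-0.001,0.0134,-0.001],"gripper": 1},
    {"xyz": [-0.146,0.01,-0.3],"angular": [-0.002,0.0268,-0.002],"gripper": 1},
    {"xyz": [-0.22,0.016,-0.46],"angular": [-0.003,0.04,-0.003],"gripper": 1},
    {"xyz": [-0.3,0.02,-0.62],"angular": [-0.004,0.0535,-0.004],"gripper": 1},
    {"xyz": [-0.364,0.026,-0.763],"angular": [-0.0048,0.0663,-0.0047],"gripper": 1},
  ],
)

```text
time: 34.3
eef_pos: [0.5719, -0.3705, 0.16]
tool_rot: [-1.571, -0.0, 0.16]
force: [-0.7, -0.4, -0.7]
gripper_width: 0.0445
```

```bash
python3 - <<'E'
from h import *
wcrop('w24.png',(0,384,0,512),1.4,False)
E
```

```text
[ 0.57085469 -0.37367388  0.16009781] [-1.57429267e+00  6.50894375e-04  1.56109807e-01] [-0.42017287 -1.96906936  0.17770428]
```

View pics/w24a.png

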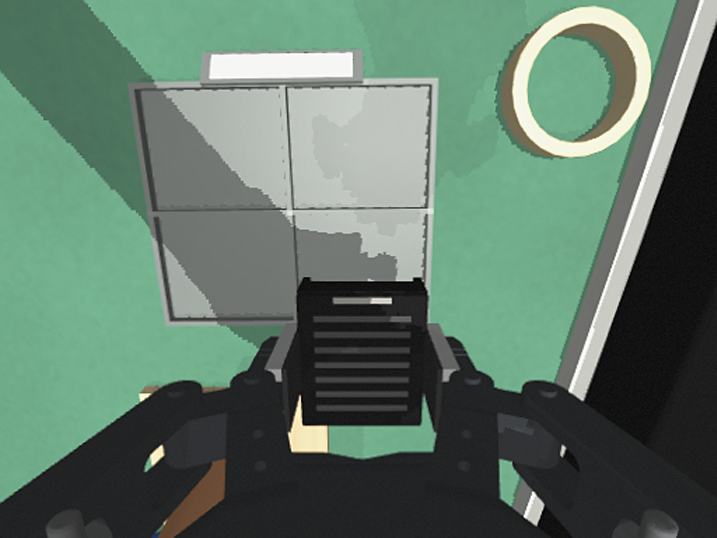

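```bash
cat >> h.py <<'E'
def fitpose(c,px,X,g):
    X=np.array(X,float)
    def pts(p):
        a=p[2];Rz=np.array([[np.cos(a),-np.sin(a),0],[np.sin(a),np.cos(a),0],[0,0,1]]); return X@Rz.T+[p[0],p[1],0]
    r=least_squares(lambda p:(proj(c,pts(p))-px).ravel(),g,x_scale=[.01,.01,.05]); return r.x,r.fun.reshape(-1,2)
E
python3 - <<'E'
from h import *
im=cv2.imread('pics/w24.png'); cv2.imwrite('pics/w24b.png',cv2.resize(im[45:245,80:320],None,fx=3,fy=3,interpolation=cv2.INTER_CUBIC))
c=cam(*load('w24.png'))
px=np.array([(130,85),(437,79),(168,325),(290,211),(152,213),(433,211)])/1.4
X=np.array([(-90,-106,12),(-90,106,12),(90,-106,12),(0,0,12),(0,-106,12),(0,106,12)])/1000
p,f=fitpose(c,px,X,[.513,-.3516,-1.41]);print(p,np.degrees(p[2]));print(f.round(1))
E
```

```text
[ 0.51513889 -0.35124426 -1.40213595] -80.33647196036632
[[-1.2 -1.3]
 [ 2.  -1.1]
 [-0.8  1.1]
 [ 0.7  1.3]
 [-2.3  1.3]
 [ 1.4  0. ]]
```

View pics/w24b.png

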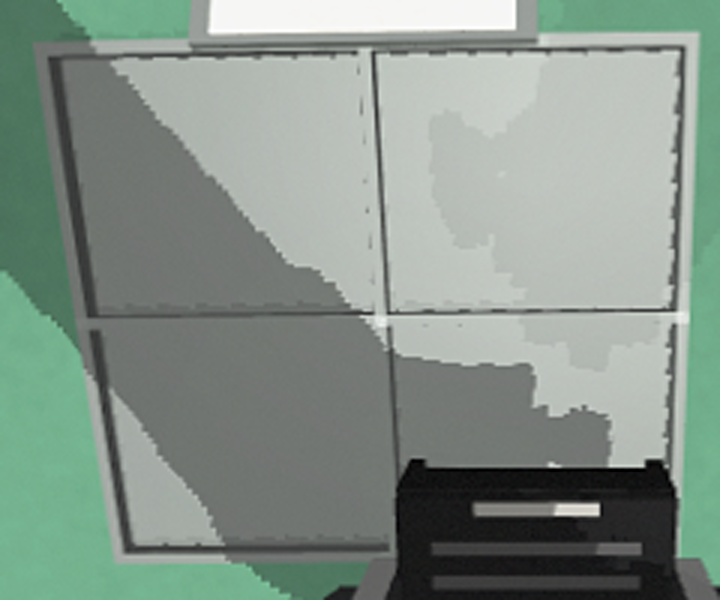

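```bash
python3 - <<'E'
from h import *
c=cam(*load('w24.png'))
px=np.array([(36,44),(700,34),(118,562),(381,321),(80,323),(688,317),(367,44)])/3+[80,45]
X=np.array([(-90,-106,12),(-90,106,12),(90,-106,12),(0,0,12),(0,-106,12),(0,106,12),(-88,0,12)])/1000
p,f=fitpose(c,px,X,[.513,-.3516,-1.41]);print(p,np.degrees(p[2]));print(f.round(1))
y=p[2];Rt=np.array([[np.cos(y),-np.sin(y)],[np.sin(y),np.cos(y)]])
for a in (-.044,.044):
    for b in (-.052,.052): print(a,b,p[:2]+Rt@[a,b])
E
```

```text
[ 0.51478813 -0.35142119 -1.40505599] -80.50377820820603
[[-0.5 -0.5]
 [ 0.7 -0.5]
 [-0.7  0.8]
 [ 0.5  0.1]
 [-0.8  0.6]
 [ 0.9  0.5]
 [-0.2 -0.3]]
-0.044 -0.052 [ 0.45624148 -0.31660324]
-0.044 0.052 [ 0.55881631 -0.29944506]
0.044 -0.052 [ 0.47075994 -0.40339733]
0.044 0.052 [ 0.57333478 -0.38623915]
```

```bash
python3 - <<'E'
from h import *
s,im=load('w24.png')
K,D,V=cam(s,im);Ti=np.linalg.inv(np.array(im['T_tool_cam']));c=(K,D,Ti)
px=np.array([(297,282),(428,282),(302,425),(421,425),(333,301),(391,301)])/1.4
for h in (-.013,-.0154,-.018):
    o,d=ray(c,px); t=(h-o[1])/d[:,1]; P=o+d*t[:,None]; print(h,P[:,[0,2]].round(4).tolist(),P[:4].mean(0).round(4))
im=cv2.imread('pics/w24.png'); cv2.imwrite('pics/w24c.png',cv2.resize(im[190:310,190:330],None,fx=5,fy=5,interpolation=cv2.INTER_CUBIC))
E
```

```text
-0.013 [[-0.0215, 0.0286], [0.0236, 0.0286], [-0.0223, -0.0293], [0.0237, -0.0293], [-0.0093, 0.0216], [0.011, 0.0217]] [ 0.0008 -0.013  -0.0004]
-0.0154 [[-0.0211, 0.0293], [0.0231, 0.0294], [-0.0219, -0.0275], [0.0232, -0.0274], [-0.0091, 0.0225], [0.0108, 0.0225]] [ 0.0008 -0.0154  0.0009]
-0.018 [[-0.0207, 0.0302], [0.0227, 0.0302], [-0.0214, -0.0255], [0.0228, -0.0255], [-0.0089, 0.0235], [0.0106, 0.0235]] [ 0.0008 -0.018   0.0023]
```

View pics/w24c.png

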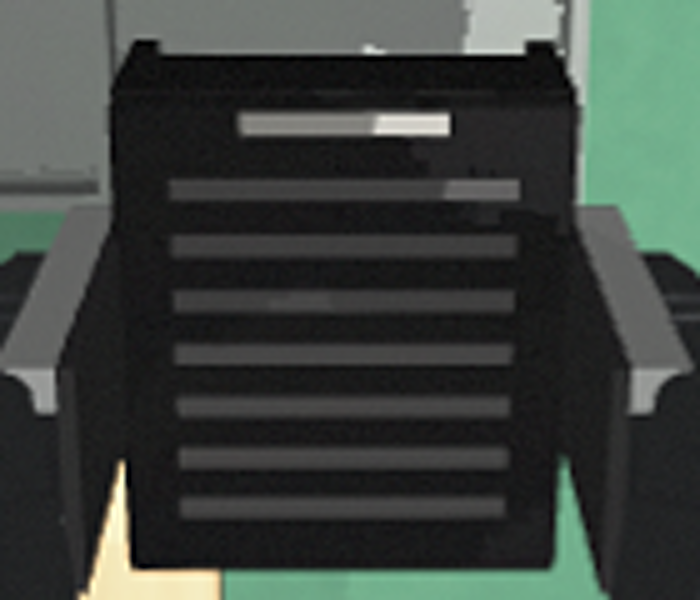

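```bash
cat >> h.py <<'E'
def gpose(s,im,px):
    "top-face corners order: notch-left(img), notch-right, far-left, far-right (image, yaw90 grip). returns grille pose in tool frame"
    K,D,V=cam(s,im);T=np.array(im['T_tool_cam'])
    # grille frame: notch at -x; in tool: -x_g -> +z_t ; y_g -> +x_t ; z_g -> -y_t
    X=np.array([(-27,-23,20),(-27,23,20),(27,-23,20),(27,23,20)],float)/1000
    ok,rv,tv=cv2.solvePnP(X,np.array(px,float),K,D,flags=cv2.SOLVEPNP_ITERATIVE)
    M=np.eye(4);M[:3,:3]=cv2.Rodrigues(rv)[0];M[:3,3]=tv[:,0]
    G=T@M; B=np.column_stack([[0,0,-1],[1,0,0],[0,-1,0]]).astype(float)
    dr=R.from_matrix(G[:3,:3]@B.T).as_rotvec()
    e=cv2.projectPoints(X,rv,tv,K,D)[0].reshape(-1,2)-px
    return G,dr,e
E
python3 - <<'E'
from h import *
s,im=load('w24.png')
px=np.array([(110,95),(578,97),(130,568),(552,568)])/5+[190,190]
G,dr,e=gpose(s,im,px);print(G[:3,3],np.degrees(dr),e.round(2))
E
```

```text
[ 0.00069112  0.00817864 -0.00320185] [-0.83213656  0.32301167  0.43841287] [[ 0.04  0.06]
 [-0.02 -0.03]
 [-0.09 -0.04]
 [ 0.07  0.01]]
```

```bash
python3 - <<'E'
from h import *
plan([.5718,-.381,.06],down(9.5))
E
```

```text
t 34.4 pos [ 0.571 -0.372  0.16 ] rpy [-1.5727e+00  9.0000e-04  1.5910e-01]
call 0 xyz [-0.003, 0.5, -0.044] ang [0.0003, -0.0011, -0.0001]
call 1 xyz [-0.003, 0.5, -0.044] ang [0.0003, -0.0011, -0.0001]
```

apply_moves(
  steps=[
    {"xyz": [0,0.2,-0.03],"angular": [0,-0.0021,0],"gripper": 1},
    {"xyz": [0,0.45,-0.06],"angular": [0,-0.0021,0],"gripper": 1},
    {"xyz": [0,0.7,-0.088],"angular": [0,-0.0021,0],"gripper": 1},
    {"xyz": [0,0.95,-0.088],"angular": [0,-0.0021,0],"gripper": 1},
    {"xyz": [0,1,-0.088],"angular": [0,-0.0021,0],"gripper": 1},
  ],
)

```text
time: 34.9
eef_pos: [0.5726, -0.3749, 0.0567]
tool_rot: [-1.566, 0.004, 0.172]
force: [-0.5, -0.4, -0.9]
gripper_width: 0.0446
```

apply_moves(
  steps=[
    {"xyz": [0,0.1,0],"angular": [0,0,0],"gripper": 1},
    {"xyz": [0,0.2,0],"angular": [0,0,0],"gripper": 1},
    {"xyz": [0,0.3,0],"angular": [0,0,0],"gripper": 1},
    {"xyz": [0,0.35,0],"angular": [0,0,0],"gripper": 1},
    {"xyz": [0,0.35,0],"angular": [0,0,0],"gripper": 1},
  ],
)

```text
time: 35.4
eef_pos: [0.5735, -0.377, 0.0243]
tool_rot: [-1.57, 0.001, 0.171]
force: [0.4, 0.4, 0.2]
gripper_width: 0.0443
```

```bash
python3 - <<'E'
from h import *
wcrop('w25.png',(0,384,0,512),1.4,False)
E
```

```text
[ 0.57373693 -0.37730592  0.02490502] [-1.57054264e+00  5.91981564e-05  1.70734534e-01] [ 0.06714363  0.28085977 -0.15921136]
```

View pics/w25a.png

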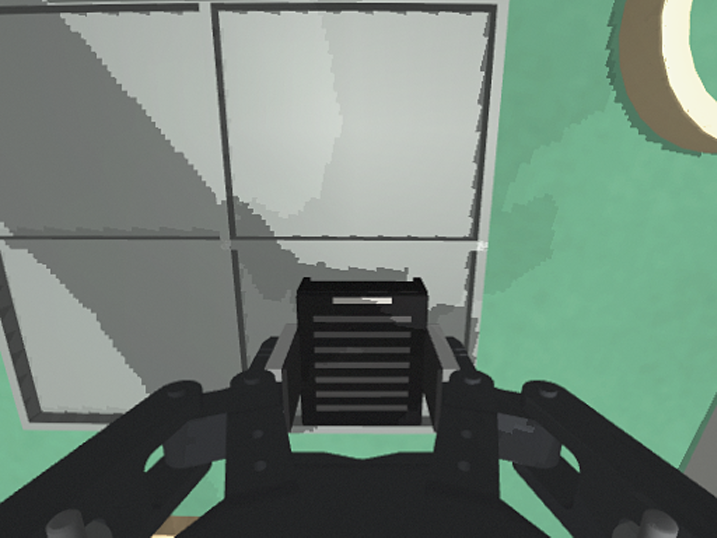

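apply_moves(
  steps=[
    {"xyz": [-0.025,0,-0.033],"angular": [0,0.0017,0],"gripper": 1},
    {"xyz": [-0.025,0.05,-0.033],"angular": [0,0.0017,0],"gripper": 1},
    {"xyz": [-0.025,0.09,-0.033],"angular": [0,0.0017,0],"gripper": 1},
    {"xyz": [-0.025,0.1,-0.033],"angular": [0,0.0017,0],"gripper": 1},
    {"xyz": [-0.025,0.1,-0.033],"angular": [0,0.0017,0],"gripper": 1},
  ],
)

```text
time: 36.0
eef_pos: [0.5717, -0.3808, 0.0146]
tool_rot: [-1.57, 0.0, 0.166]
force: [-1.3, -0.1, -1.0]
gripper_width: 0.0448
```

apply_moves(
  steps=[
    {"xyz": [0,0.01,0],"angular": [0,0,0],"gripper": 1},
    {"xyz": [0,0.02,0],"angular": [0,0,0],"gripper": 1},
    {"xyz": [0,0.025,0],"angular": [0,0,0],"gripper": 1},
    {"xyz": [0,0.025,0],"angular": [0,0,0],"gripper": 1},
    {"xyz": [0,0.025,0],"angular": [0,0,0],"gripper": 1},
  ],
)

```text
time: 36.5
eef_pos: [0.5719, -0.381, 0.0125]
tool_rot: [-1.571, -0.0, 0.166]
force: [-0.2, -0.0, -0.4]
gripper_width: 0.0446
```

apply_moves(
  steps=[
    {"xyz": [0,0.01,0],"angular": [0,0,0],"gripper": 1},
    {"xyz": [0,0.015,0],"angular": [0,0,0],"gripper": 1},
    {"xyz": [0,0.015,0],"angular": [0,0,0],"gripper": 1},
    {"xyz": [0,0.015,0],"angular": [0,0,0],"gripper": 1},
    {"xyz": [0,0.015,0],"angular": [0,0,0],"gripper": 1},
  ],
)

```text
time: 37.0
eef_pos: [0.5719, -0.381, 0.011]
tool_rot: [-1.571, -0.0, 0.165]
force: [-0.2, -0.2, -0.0]
gripper_width: 0.0442
```

apply_moves(
  steps=[
    {"xyz": [0,0.01,0],"angular": [0,0,0],"gripper": 1},
    {"xyz": [0,0.015,0],"angular": [0,0,0],"gripper": 1},
    {"xyz": [0,0.015,0],"angular": [0,0,0],"gripper": 1},
    {"xyz": [0,0.015,0],"angular": [0,0,0],"gripper": 1},
    {"xyz": [0,0.015,0],"angular": [0,0,0],"gripper": 1},
  ],
)

```text
time: 37.5
eef_pos: [0.5719, -0.381, 0.0095]
tool_rot: [-1.571, -0.0, 0.165]
force: [-0.3, -0.4, -0.5]
gripper_width: 0.0442
```

apply_moves(
  steps=[
    {"xyz": [0,0.01,0],"angular": [0,0,0],"gripper": 1},
    {"xyz": [0,0.01,0],"angular": [0,0,0],"gripper": 1},
    {"xyz": [0,0.01,0],"angular": [0,0,0],"gripper": 1},
    {"xyz": [0,0.01,0],"angular": [0,0,0],"gripper": 1},
    {"xyz": [0,0.01,0],"angular": [0,0,0],"gripper": 1},
  ],
)

```text
time: 38.0
eef_pos: [0.572, -0.381, 0.0089]
tool_rot: [-1.571, -0.0, 0.165]
force: [-2.0, 1.5, 5.3]
gripper_width: 0.0444
```

apply_moves(
  steps=[
    {"xyz": [0,0.01,0],"angular": [0,0,0],"gripper": 1},
    {"xyz": [0,0.01,0],"angular": [0,0,0],"gripper": 1},
    {"xyz": [0,0.01,0],"angular": [0,0,0],"gripper": 1},
    {"xyz": [0,0.01,0],"angular": [0,0,0],"gripper": 1},
    {"xyz": [0,0.01,0],"angular": [0,0,0],"gripper": 1},
  ],
)

```text
time: 38.5
eef_pos: [0.572, -0.3811, 0.0088]
tool_rot: [-1.57, -0.001, 0.165]
force: [-3.2, 3.5, 10.1]
gripper_width: 0.0444
```

apply_moves(
  steps=[
    {"xyz": [0,-0.01,0],"angular": [0,0,0],"gripper": 1},
    {"xyz": [0,-0.01,0],"angular": [0,0,0],"gripper": 0.35},
    {"xyz": [0,-0.01,0],"angular": [0,0,0],"gripper": 0.33},
    {"xyz": [0,-0.01,0],"angular": [0,0,0],"gripper": 0.33},
    {"xyz": [0,-0.01,0],"angular": [0,0,0],"gripper": 0.33},
  ],
)

```text
time: 39.0
eef_pos: [0.5718, -0.3809, 0.0081]
tool_rot: [-1.571, 0.0, 0.165]
force: [0.0, 0.2, -0.5]
gripper_width: 0.0571
```

apply_moves(
  steps=[
    {"xyz": [0,-0.1,0],"angular": [0,0,0],"gripper": 0.33},
    {"xyz": [0,-0.3,0],"angular": [0,0,0],"gripper": 0.33},
    {"xyz": [0,-0.5,0],"angular": [0,0,0],"gripper": 0.2},
    {"xyz": [0,-0.8,0],"angular": [0,0,0],"gripper": 0},
    {"xyz": [0,-1,0],"angular": [0,0,0],"gripper": 0},
  ],
)

```text
time: 39.5
eef_pos: [0.5724, -0.3818, 0.1113]
tool_rot: [-1.573, -0.002, 0.165]
force: [0.0, -0.8, 0.1]
gripper_width: 0.0853
```

```bash
python3 - <<'E'
from h import *
wcrop('w26.png',(0,384,0,512),1.4,False)
plan([.6135,.1154,.185],(R.from_euler('y',.13)*R.from_euler('xyz',down(93.7))).as_euler('xyz'),n=6)
E
```

```text
[ 0.57389981 -0.38307674  0.11458793] [-1.57610431 -0.00623335  0.16514953] [ 0.91844139 -0.40585578  2.85748662]
t 39.6 pos [ 0.5736 -0.3828  0.1128] rpy [-1.5755 -0.0055  0.1653]
call 0 xyz [0.203, -0.123, 0.807] ang [0.0063, -0.0779, 0.0048]
call 1 xyz [0.391, -0.112, 0.737] ang [0.0063, -0.0779, 0.0048]
call 2 xyz [0.556, -0.106, 0.623] ang [0.0063, -0.0779, 0.0048]
call 3 xyz [0.689, -0.104, 0.471] ang [0.0063, -0.0779, 0.0048]
call 4 xyz [0.782, -0.107, 0.293] ang [0.0063, -0.0779, 0.0048]
call 5 xyz [0.828, -0.115, 0.097] ang [0.0063, -0.0779, 0.0048]
```

View pics/w26a.png

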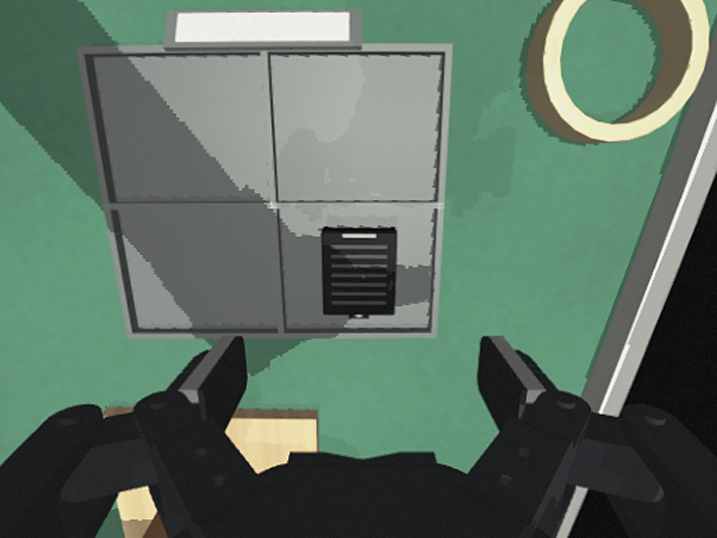

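```bash
python3 - <<'E'
from h import *
plan([.626,.1157,.185],(R.from_euler('y',.13)*R.from_euler('xyz',down(93.7))).as_euler('xyz'),n=6)
E
```

```text
t 39.6 pos [ 0.5736 -0.3828  0.1128] rpy [-1.5755 -0.0055  0.1653]
call 0 xyz [0.223, -0.123, 0.805] ang [0.0063, -0.0779, 0.0048]
call 1 xyz [0.41, -0.112, 0.729] ang [0.0063, -0.0779, 0.0048]
call 2 xyz [0.573, -0.106, 0.61] ang [0.0063, -0.0779, 0.0048]
call 3 xyz [0.703, -0.105, 0.456] ang [0.0063, -0.0779, 0.0048]
call 4 xyz [0.791, -0.109, 0.274] ang [0.0063, -0.0779, 0.0048]
call 5 xyz [0.832, -0.118, 0.077] ang [0.0063, -0.0779, 0.0048]
```

apply_moves(
  steps=[
    {"xyz": [0.045,-0.1,0.16],"angular": [0.0013,-0.0156,0.001],"gripper": 0},
    {"xyz": [0.09,-0.2,0.32],"angular": [0.0025,-0.0312,0.0019],"gripper": 0},
    {"xyz": [0.134,-0.3,0.483],"angular": [0.0038,-0.0467,0.0029],"gripper": 0},
    {"xyz": [0.178,-0.3,0.644],"angular": [0.005,-0.0623,0.0038],"gripper": 0},
    {"xyz": [0.223,-0.3,0.805],"angular": [0.0063,-0.0779,0.0048],"gripper": 0},
  ],
)

```text
time: 40.1
eef_pos: [0.581, -0.2956, 0.1386]
tool_rot: [-1.548, 0.012, 0.416]
force: [-0.2, 0.0, 0.2]
gripper_width: 0.0856
```

apply_moves(
  steps=[
    {"xyz": [0.082,-0.02,0.146],"angular": [0.0013,-0.0156,0.001],"gripper": 0},
    {"xyz": [0.164,-0.04,0.292],"angular": [0.0025,-0.0312,0.0019],"gripper": 0},
    {"xyz": [0.246,-0.06,0.437],"angular": [0.0038,-0.0467,0.0029],"gripper": 0},
    {"xyz": [0.328,-0.08,0.583],"angular": [0.005,-0.0623,0.0038],"gripper": 0},
    {"xyz": [0.41,-0.1,0.729],"angular": [0.0063,-0.0779,0.0048],"gripper": 0},
  ],
)

```text
time: 40.6
eef_pos: [0.5895, -0.2136, 0.1498]
tool_rot: [-1.525, 0.019, 0.659]
force: [0.0, 0.8, -0.1]
gripper_width: 0.0855
```

apply_moves(
  steps=[
    {"xyz": [0.115,-0.02,0.122],"angular": [0.0013,-0.0156,0.001],"gripper": 0},
    {"xyz": [0.23,-0.04,0.244],"angular": [0.0025,-0.0312,0.0019],"gripper": 0},
    {"xyz": [0.344,-0.06,0.366],"angular": [0.0038,-0.0467,0.0029],"gripper": 0},
    {"xyz": [0.458,-0.08,0.488],"angular": [0.005,-0.0623,0.0038],"gripper": 0},
    {"xyz": [0.573,-0.1,0.61],"angular": [0.0063,-0.0779,0.0048],"gripper": 0},
  ],
)

```text
time: 41.1
eef_pos: [0.5982, -0.1305, 0.1615]
tool_rot: [-1.5, 0.02, 0.905]
force: [0.3, 0.0, -0.5]
gripper_width: 0.0852
```

apply_moves(
  steps=[
    {"xyz": [0.14,-0.01,0.091],"angular": [0.0013,-0.0156,0.001],"gripper": 0},
    {"xyz": [0.28,-0.03,0.182],"angular": [0.0025,-0.0312,0.0019],"gripper": 0},
    {"xyz": [0.42,-0.04,0.274],"angular": [0.0038,-0.0467,0.0029],"gripper": 0},
    {"xyz": [0.56,-0.05,0.365],"angular": [0.005,-0.0623,0.0038],"gripper": 0},
    {"xyz": [0.703,-0.06,0.456],"angular": [0.0063,-0.0779,0.0048],"gripper": 0},
  ],
)

```text
time: 41.6
eef_pos: [0.6066, -0.0473, 0.1691]
tool_rot: [-1.476, 0.015, 1.15]
force: [0.8, 0.3, -0.5]
gripper_width: 0.0854
```

```bash
python3 - <<'E'
from h import *
plan([.626,.1157,.185],(R.from_euler('y',.13)*R.from_euler('xyz',down(93.7))).as_euler('xyz'),n=2)
E
```

```text
t 41.6 pos [ 0.6066 -0.0473  0.1691] rpy [-1.4761  0.0151  1.1498]
call 0 xyz [0.782, -0.068, 0.252] ang [0.0052, -0.0771, 0.005]
call 1 xyz [0.819, -0.078, 0.058] ang [0.0052, -0.0771, 0.005]
```

apply_moves(
  steps=[
    {"xyz": [0.156,-0.014,0.05],"angular": [0.001,-0.0155,0.001],"gripper": 0},
    {"xyz": [0.312,-0.027,0.1],"angular": [0.002,-0.031,0.002],"gripper": 0},
    {"xyz": [0.47,-0.04,0.15],"angular": [0.003,-0.046,0.003],"gripper": 0},
    {"xyz": [0.626,-0.054,0.2],"angular": [0.004,-0.062,0.004],"gripper": 0},
    {"xyz": [0.782,-0.068,0.252],"angular": [0.0052,-0.0771,0.005],"gripper": 0},
  ],
)

```text
time: 42.1
eef_pos: [0.6167, 0.0342, 0.1771]
tool_rot: [-1.457, 0.005, 1.392]
force: [-0.3, -0.4, 0.4]
gripper_width: 0.0855
```

apply_moves(
  steps=[
    {"xyz": [0.164,-0.016,0.012],"angular": [0.001,-0.0155,0.001],"gripper": 0},
    {"xyz": [0.328,-0.03,0.023],"angular": [0.002,-0.031,0.002],"gripper": 0},
    {"xyz": [0.55,-0.05,0.04],"angular": [0.003,-0.052,0.003],"gripper": 0},
    {"xyz": [0.819,-0.078,0.058],"angular": [0.0052,-0.0771,0.005],"gripper": 0},
    {"xyz": [0.819,-0.078,0.058],"angular": [0.0052,-0.0771,0.005],"gripper": 0},
  ],
)

```text
time: 42.6
eef_pos: [0.6269, 0.1221, 0.1851]
tool_rot: [-1.442, -0.013, 1.642]
force: [-0.2, 0.5, 1.0]
gripper_width: 0.0852
```

```bash
python3 - <<'E'
from h import *
wcrop('w27.png',(0,384,0,512),1.4,False)
t=(R.from_euler('y',.13)*R.from_euler('xyz',down(93.7))).as_euler('xyz')
plan([.631,.1157,.0975],t)
E
```

```text
[0.62673846 0.11901509 0.18489241] [-1.44156002 -0.01040577  1.6384495 ] [ 0.14723185 -0.52890964  0.55072157]
t 42.7 pos [0.6267 0.1165 0.1848] rpy [-1.4412 -0.0086  1.635 ]
call 0 xyz [-0.018, 0.86, -0.155] ang [0.0001, 0.0001, 0.0001]
```

View pics/w27a.png

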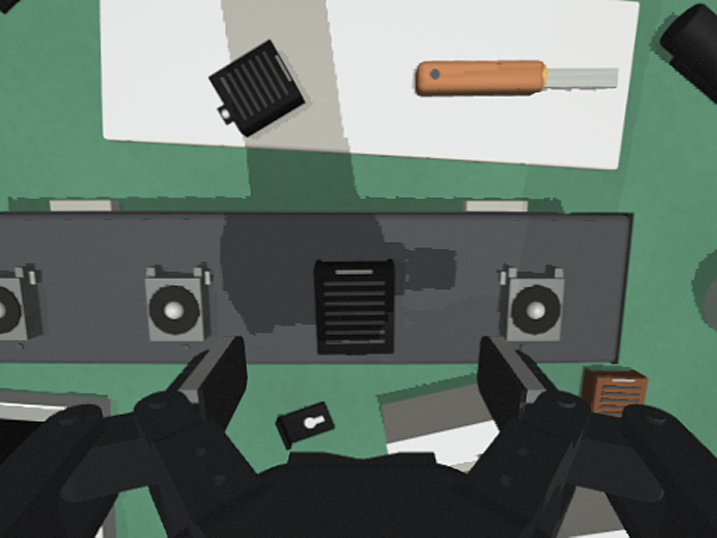

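apply_moves(
  steps=[
    {"xyz": [-0.015,0.3,-0.155],"angular": [0,0,0],"gripper": 0},
    {"xyz": [-0.015,0.6,-0.155],"angular": [0,0,0],"gripper": 0},
    {"xyz": [-0.015,0.8,-0.155],"angular": [0,0,0],"gripper": 0},
    {"xyz": [-0.015,0.86,-0.155],"angular": [0,0,0],"gripper": 0},
    {"xyz": [-0.015,0.86,-0.155],"angular": [0,0,0],"gripper": 0},
  ],
)

```text
time: 43.2
eef_pos: [0.6306, 0.113, 0.097]
tool_rot: [-1.44, -0.007, 1.63]
force: [0.7, -0.2, -0.7]
gripper_width: 0.0853
```

```bash
python3 - <<'E'
from h import *
wcrop('w28.png',(0,384,0,512),1.4,False)
E
```

```text
[0.63145993 0.11329167 0.09812548] [-1.44207702 -0.00783211  1.63028516] [0.24251369 0.34760147 0.28270749]
```

View pics/w28a.png

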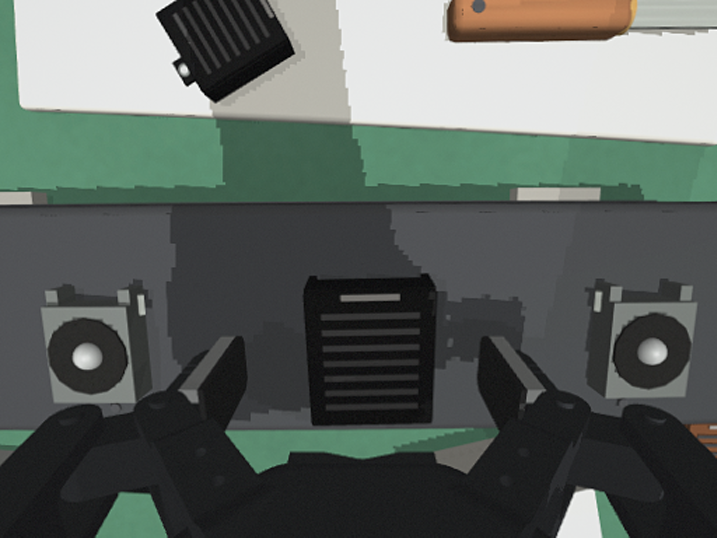

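apply_moves(
  steps=[
    {"xyz": [0.026,0,0],"angular": [0,0,0],"gripper": 0},
    {"xyz": [0.026,0,0],"angular": [0,0,0],"gripper": 0.3},
    {"xyz": [0.026,0,0],"angular": [0,0,0],"gripper": 0.5},
    {"xyz": [0.026,0,0],"angular": [0,0,0],"gripper": 1},
    {"xyz": [0.026,0,0],"angular": [0,0,0],"gripper": 1},
  ],
)

```text
time: 43.8
eef_pos: [0.6311, 0.1164, 0.0983]
tool_rot: [-1.442, -0.008, 1.631]
force: [-0.6, -0.2, 2.9]
gripper_width: 0.0444
```

apply_moves(
  steps=[
    {"xyz": [0,0,0],"angular": [0,0,0],"gripper": 1},
    {"xyz": [0,0,0],"angular": [0,0,0],"gripper": 1},
    {"xyz": [0,-0.1,0.013],"angular": [0,0,0],"gripper": 1},
    {"xyz": [0,-0.2,0.026],"angular": [0,0,0],"gripper": 1},
    {"xyz": [0,-0.35,0.046],"angular": [0,0,0],"gripper": 1},
  ],
)

```text
time: 44.3
eef_pos: [0.63, 0.1158, 0.1331]
tool_rot: [-1.439, -0.008, 1.631]
force: [-0.3, -0.7, -0.0]
gripper_width: 0.0447
```

apply_moves(
  steps=[
    {"xyz": [0,-0.15,0.02],"angular": [0,0,0],"gripper": 1},
    {"xyz": [0,-0.3,0.04],"angular": [0,0,0],"gripper": 1},
    {"xyz": [0,-0.45,0.06],"angular": [0,0,0],"gripper": 1},
    {"xyz": [0,-0.6,0.08],"angular": [0,0,0],"gripper": 1},
    {"xyz": [0,-0.6,0.08],"angular": [0,0,0],"gripper": 1},
  ],
)

```text
time: 44.8
eef_pos: [0.6321, 0.1157, 0.1965]
tool_rot: [-1.446, -0.009, 1.631]
force: [-0.9, 0.4, -0.2]
gripper_width: 0.0447
```

```bash
python3 - <<'E'
from h import *
wcrop('w29.png',(0,384,0,512),1.4,False)
plan([.4705,-.39,.14],down(9.5))
E
```

```text
[0.63129614 0.1156179  0.19493201] [-1.44407121 -0.00861792  1.63072506] [-0.71351466  0.08910891 -0.95557839]
t 44.9 pos [0.6306 0.1155 0.1937] rpy [-1.4419 -0.0083  1.6307]
call 0 xyz [-0.826, 0.123, 0.304] ang [-0.0059, 0.0776, -0.0047]
call 1 xyz [-0.877, 0.107, 0.097] ang [-0.0059, 0.0776, -0.0047]
call 2 xyz [-0.876, 0.094, -0.116] ang [-0.0059, 0.0776, -0.0047]
call 3 xyz [-0.823, 0.085, -0.322] ang [-0.0059, 0.0776, -0.0047]
call 4 xyz [-0.723, 0.082, -0.51] ang [-0.0059, 0.0776, -0.0047]
call 5 xyz [-0.579, 0.083, -0.668] ang [-0.0059, 0.0776, -0.0047]
```

View pics/w29a.png

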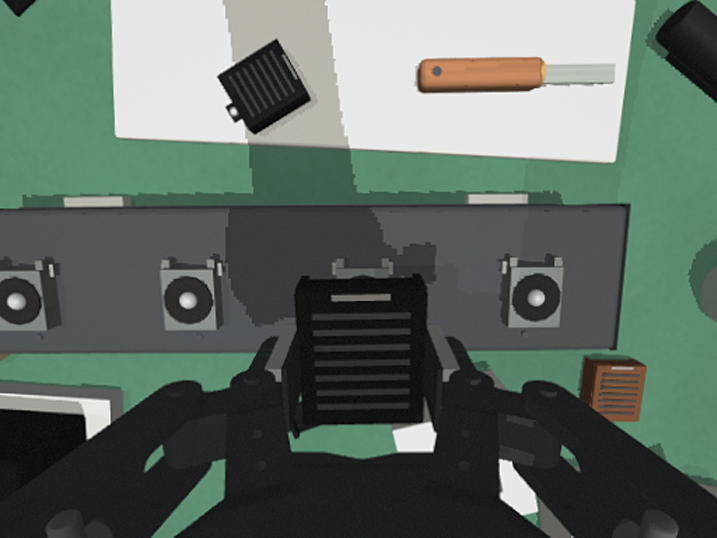

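apply_moves(
  steps=[
    {"xyz": [-0.165,0.005,0.06],"angular": [-0.0012,0.0155,-0.001],"gripper": 1},
    {"xyz": [-0.33,0.01,0.12],"angular": [-0.0024,0.031,-0.0019],"gripper": 1},
    {"xyz": [-0.495,0.015,0.18],"angular": [-0.0036,0.0466,-0.0028],"gripper": 1},
    {"xyz": [-0.66,0.02,0.24],"angular": [-0.0047,0.0621,-0.0037],"gripper": 1},
    {"xyz": [-0.826,0.03,0.304],"angular": [-0.0059,0.0776,-0.0047],"gripper": 1},
  ],
)

```text
time: 45.4
eef_pos: [0.6044, 0.0289, 0.1937]
tool_rot: [-1.46, 0.007, 1.381]
force: [0.4, -0.8, -1.3]
gripper_width: 0.0444
```

apply_moves(
  steps=[
    {"xyz": [-0.175,0.02,0.02],"angular": [-0.0012,0.0155,-0.001],"gripper": 1},
    {"xyz": [-0.35,0.04,0.04],"angular": [-0.0024,0.031,-0.0019],"gripper": 1},
    {"xyz": [-0.526,0.06,0.06],"angular": [-0.0036,0.0466,-0.0028],"gripper": 1},
    {"xyz": [-0.7,0.08,0.08],"angular": [-0.0047,0.0621,-0.0037],"gripper": 1},
    {"xyz": [-0.877,0.107,0.097],"angular": [-0.0059,0.0776,-0.0047],"gripper": 1},
  ],
)

```text
time: 45.9
eef_pos: [0.578, -0.0544, 0.1846]
tool_rot: [-1.482, 0.016, 1.139]
force: [-0.8, -0.7, -0.2]
gripper_width: 0.0449
```

apply_moves(
  steps=[
    {"xyz": [-0.175,0.02,-0.023],"angular": [-0.0012,0.0155,-0.001],"gripper": 1},
    {"xyz": [-0.35,0.04,-0.046],"angular": [-0.0024,0.031,-0.0019],"gripper": 1},
    {"xyz": [-0.526,0.06,-0.07],"angular": [-0.0036,0.0466,-0.0028],"gripper": 1},
    {"xyz": [-0.7,0.08,-0.093],"angular": [-0.0047,0.0621,-0.0037],"gripper": 1},
    {"xyz": [-0.876,0.094,-0.116],"angular": [-0.0059,0.0776,-0.0047],"gripper": 1},
  ],
)

```text
time: 46.4
eef_pos: [0.5512, -0.1387, 0.1755]
tool_rot: [-1.505, 0.021, 0.895]
force: [-0.0, -0.3, -0.2]
gripper_width: 0.0446
```

```bash
python3 - <<'E'
from h import *
plan([.4705,-.39,.14],down(9.5),n=3)
E
```

```text
t 46.4 pos [ 0.5512 -0.1387  0.1755] rpy [-1.5046  0.0206  0.8947]
call 0 xyz [-0.819, 0.114, -0.323] ang [-0.0059, 0.0772, -0.0046]
call 1 xyz [-0.72, 0.111, -0.508] ang [-0.0059, 0.0772, -0.0046]
call 2 xyz [-0.578, 0.112, -0.664] ang [-0.0059, 0.0772, -0.0046]
```

apply_moves(
  steps=[
    {"xyz": [-0.164,0.02,-0.065],"angular": [-0.0012,0.0155,-0.001],"gripper": 1},
    {"xyz": [-0.328,0.045,-0.13],"angular": [-0.0024,0.031,-0.0019],"gripper": 1},
    {"xyz": [-0.49,0.07,-0.194],"angular": [-0.0036,0.0466,-0.0028],"gripper": 1},
    {"xyz": [-0.655,0.09,-0.258],"angular": [-0.0047,0.0621,-0.0037],"gripper": 1},
    {"xyz": [-0.819,0.114,-0.323],"angular": [-0.0059,0.0772,-0.0046],"gripper": 1},
  ],
)

```text
time: 46.9
eef_pos: [0.5247, -0.2226, 0.1637]
tool_rot: [-1.528, 0.019, 0.652]
force: [0.6, -0.6, 0.0]
gripper_width: 0.0449
```

apply_moves(
  steps=[
    {"xyz": [-0.144,0.02,-0.1],"angular": [-0.0012,0.0155,-0.001],"gripper": 1},
    {"xyz": [-0.288,0.045,-0.2],"angular": [-0.0024,0.031,-0.0019],"gripper": 1},
    {"xyz": [-0.432,0.07,-0.305],"angular": [-0.0036,0.0466,-0.0028],"gripper": 1},
    {"xyz": [-0.576,0.09,-0.406],"angular": [-0.0047,0.0621,-0.0037],"gripper": 1},
    {"xyz": [-0.72,0.111,-0.508],"angular": [-0.0059,0.0772,-0.0046],"gripper": 1},
  ],
)

```text
time: 47.4
eef_pos: [0.4981, -0.3065, 0.1519]
tool_rot: [-1.551, 0.012, 0.409]
force: [0.2, -0.0, -1.2]
gripper_width: 0.0446
```

apply_moves(
  steps=[
    {"xyz": [-0.12,0.02,-0.14],"angular": [-0.0012,0.0155,-0.001],"gripper": 1},
    {"xyz": [-0.24,0.045,-0.28],"angular": [-0.0024,0.031,-0.0019],"gripper": 1},
    {"xyz": [-0.4,0.07,-0.46],"angular": [-0.0036,0.052,-0.0028],"gripper": 1},
    {"xyz": [-0.578,0.112,-0.664],"angular": [-0.0059,0.0772,-0.0046],"gripper": 1},
    {"xyz": [-0.578,0.112,-0.664],"angular": [-0.0059,0.0772,-0.0046],"gripper": 1},
  ],
)

```text
time: 47.9
eef_pos: [0.4688, -0.3938, 0.14]
tool_rot: [-1.573, 0.003, 0.161]
force: [-0.8, -0.6, 0.1]
gripper_width: 0.0444
```

```bash
python3 - <<'E'
from h import *
wcrop('w30.png',(0,384,0,512),1.4,False)
im=cv2.imread('pics/w30.png'); cv2.imwrite('pics/w30c.png',cv2.resize(im[190:310,190:330],None,fx=5,fy=5,interpolation=cv2.INTER_CUBIC))
E
```

```text
[ 0.47017645 -0.39153792  0.13995735] [-1.57150764  0.0017367   0.16481144] [0.51757874 0.20612989 0.11810237]
```

View pics/w30a.png

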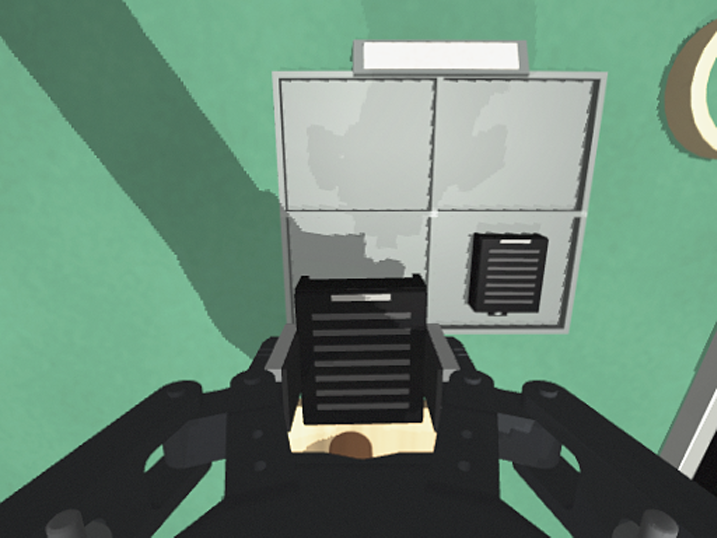

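View pics/w30c.png

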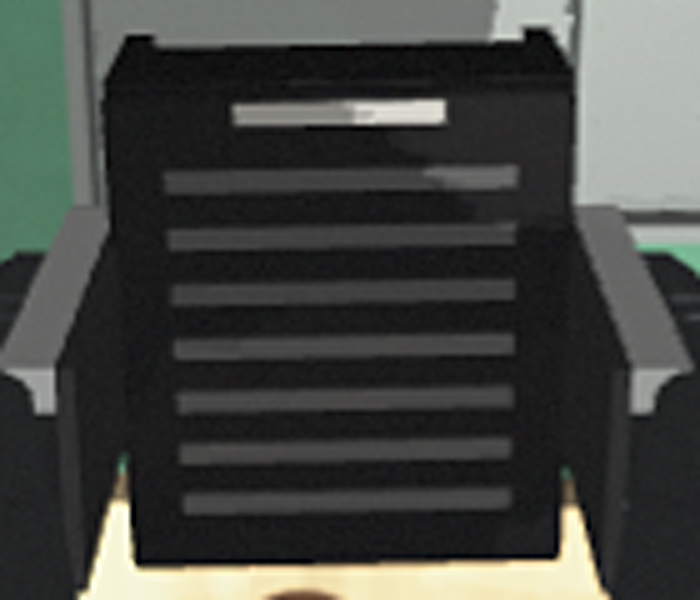

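```bash
python3 - <<'E'
from h import *
s,im=load('w30.png');c=cam(s,im)
px=np.array([(106,90),(576,82),(136,567),(560,558)])/5+[190,190]
G,dr,e=gpose(s,im,px);print(G[:3,3],np.degrees(dr),e.round(2))
pt=np.array([(273,74),(607,72),(568,332),(434,213),(286,212),(587,213),(435,76)])/1.4
X=np.array([(-90,-106,12),(-90,106,12),(90,106,12),(0,0,12),(0,-106,12),(0,106,12),(-88,0,12)])/1000
p,f=fitpose(c,pt,X,[.513,-.3516,-1.41]);print(p,np.degrees(p[2]));print(f.round(1))
y=p[2];Rt=np.array([[np.cos(y),-np.sin(y)],[np.sin(y),np.cos(y)]])
cc=p[:2]+Rt@[.042,-.052];print(cc)
E
```

```text
[ 0.00077358  0.0077579  -0.00219136] [-1.14559707 -0.79275717  0.87529079] [[ 0.05  0.04]
 [-0.04  0.  ]
 [-0.12 -0.03]
 [ 0.1  -0.02]]
[ 0.51434398 -0.35094256 -1.39707911] -80.04673655425965
[[-1.5 -1.1]
 [ 0.5 -0.9]
 [ 1.2  0.9]
 [ 0.2  1. ]
 [-4.3  2.6]
 [ 0.4  0.3]
 [ 3.4 -1.3]]
[ 0.47038611 -0.40129835]
```

```bash
python3 - <<'E'
from h import *
plan([.4692,-.3993,.025],down(8.7))
E
```

```text
t 48.0 pos [ 0.4713 -0.3899  0.14  ] rpy [-1.5704e+00  9.0000e-04  1.6780e-01]
call 0 xyz [-0.018, 0.575, -0.045] ang [-0.0001, 0.0025, -0.0001]
call 1 xyz [-0.018, 0.575, -0.045] ang [-0.0001, 0.0025, -0.0001]
```

apply_moves(
  steps=[
    {"xyz": [-0.018,0.15,-0.04],"angular": [0,0.005,0],"gripper": 1},
    {"xyz": [-0.036,0.35,-0.085],"angular": [0,0.005,0],"gripper": 1},
    {"xyz": [-0.036,0.55,-0.085],"angular": [0,0.005,0],"gripper": 1},
    {"xyz": [-0.036,0.7,-0.085],"angular": [0,0.005,0],"gripper": 1},
    {"xyz": [-0.036,0.8,-0.085],"angular": [0,0.005,0],"gripper": 1},
  ],
)

```text
time: 48.5
eef_pos: [0.4697, -0.3967, 0.0582]
tool_rot: [-1.569, 0.002, 0.155]
force: [-0.2, -0.5, -0.4]
gripper_width: 0.0446
```

apply_moves(
  steps=[
    {"xyz": [0,0.1,0],"angular": [0,0,0],"gripper": 1},
    {"xyz": [0,0.2,0],"angular": [0,0,0],"gripper": 1},
    {"xyz": [0,0.3,0],"angular": [0,0,0],"gripper": 1},
    {"xyz": [0,0.35,0],"angular": [0,0,0],"gripper": 1},
    {"xyz": [0,0.35,0],"angular": [0,0,0],"gripper": 1},
  ],
)

```text
time: 49.0
eef_pos: [0.4695, -0.3977, 0.0245]
tool_rot: [-1.57, 0.001, 0.154]
force: [-0.4, -0.3, -0.4]
gripper_width: 0.0447
```

```bash
python3 - <<'E'
from h import *
wcrop('w31.png',(0,384,0,512),1.4,False)
plan([.4692,-.3993,.013],down(8.7))
E
```

```text
[ 0.46978998 -0.39800354  0.02507238] [-1.57053959e+00  6.88238072e-04  1.54264312e-01] [-1.11730473  0.65403179  0.10271473]
t 49.1 pos [ 0.47   -0.3982  0.0255] rpy [-1.5711e+00  2.0000e-04  1.5430e-01]
call 0 xyz [-0.01, 0.125, -0.009] ang [0.0001, 0.0008, -0.0001]
```

View pics/w31a.png

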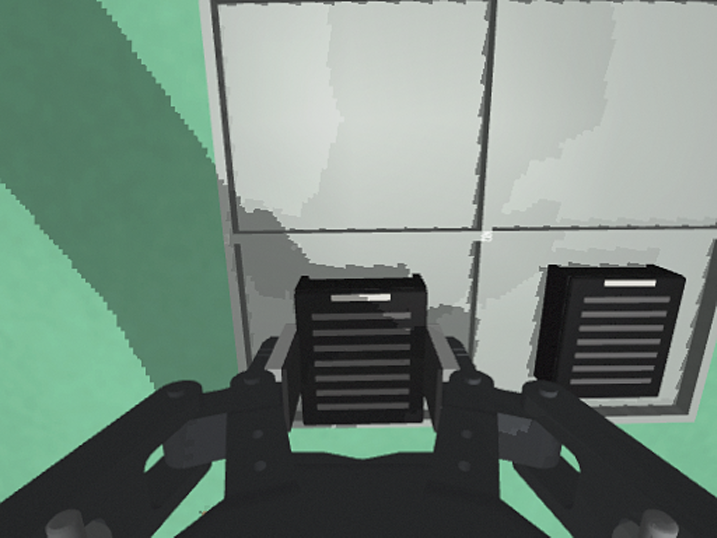

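apply_moves(
  steps=[
    {"xyz": [-0.01,0.04,-0.009],"angular": [0,0.0008,0],"gripper": 1},
    {"xyz": [-0.01,0.08,-0.009],"angular": [0,0.0008,0],"gripper": 1},
    {"xyz": [-0.01,0.12,-0.009],"angular": [0,0.0008,0],"gripper": 1},
    {"xyz": [-0.01,0.14,-0.009],"angular": [0,0.0008,0],"gripper": 1},
    {"xyz": [-0.01,0.14,-0.009],"angular": [0,0.0008,0],"gripper": 1},
  ],
)

```text
time: 49.6
eef_pos: [0.4688, -0.3988, 0.0108]
tool_rot: [-1.57, 0.001, 0.152]
force: [0.4, -0.0, -0.6]
gripper_width: 0.0444
```

apply_moves(
  steps=[
    {"xyz": [0,0.01,0],"angular": [0,0,0],"gripper": 1},
    {"xyz": [0,0.018,0],"angular": [0,0,0],"gripper": 1},
    {"xyz": [0,0.018,0],"angular": [0,0,0],"gripper": 1},
    {"xyz": [0,0.018,0],"angular": [0,0,0],"gripper": 1},
    {"xyz": [0,0.018,0],"angular": [0,0,0],"gripper": 1},
  ],
)

```text
time: 50.1
eef_pos: [0.469, -0.399, 0.0095]
tool_rot: [-1.571, 0.0, 0.152]
force: [-0.3, -0.3, -0.6]
gripper_width: 0.0447
```

apply_moves(
  steps=[
    {"xyz": [0,0.01,0],"angular": [0,0,0],"gripper": 1},
    {"xyz": [0,0.012,0],"angular": [0,0,0],"gripper": 1},
    {"xyz": [0,0.012,0],"angular": [0,0,0],"gripper": 1},
    {"xyz": [0,0.012,0],"angular": [0,0,0],"gripper": 1},
    {"xyz": [0,0.012,0],"angular": [0,0,0],"gripper": 1},
  ],
)

```text
time: 50.6
eef_pos: [0.469, -0.399, 0.0082]
tool_rot: [-1.571, 0.001, 0.152]
force: [0.2, -0.2, -0.7]
gripper_width: 0.0447
```

apply_moves(
  steps=[
    {"xyz": [0,0.01,0],"angular": [0,0,0],"gripper": 1},
    {"xyz": [0,0.01,0],"angular": [0,0,0],"gripper": 1},
    {"xyz": [0,0.01,0],"angular": [0,0,0],"gripper": 1},
    {"xyz": [0,0.01,0],"angular": [0,0,0],"gripper": 1},
    {"xyz": [0,0.01,0],"angular": [0,0,0],"gripper": 1},
  ],
)

```text
time: 51.1
eef_pos: [0.4691, -0.399, 0.008]
tool_rot: [-1.57, -0.0, 0.152]
force: [-1.0, 1.9, 5.4]
gripper_width: 0.0446
```

Contact at the tray floor; release gently and lift.

apply_moves(
  steps=[
    {"xyz": [0,-0.005,0],"angular": [0,0,0],"gripper": 1},
    {"xyz": [0,-0.005,0],"angular": [0,0,0],"gripper": 0.35},
    {"xyz": [0,-0.005,0],"angular": [0,0,0],"gripper": 0.33},
    {"xyz": [0,-0.005,0],"angular": [0,0,0],"gripper": 0.33},
    {"xyz": [0,-0.005,0],"angular": [0,0,0],"gripper": 0.33},
  ],
)

```text
time: 51.6
eef_pos: [0.469, -0.399, 0.0076]
tool_rot: [-1.571, 0.001, 0.152]
force: [-0.2, 0.4, 0.2]
gripper_width: 0.0575
```

apply_moves(
  steps=[
    {"xyz": [0,-0.1,0],"angular": [0,0,0],"gripper": 0.33},
    {"xyz": [0,-0.3,0],"angular": [0,0,0],"gripper": 0.33},
    {"xyz": [0,-0.5,0],"angular": [0,0,0],"gripper": 0.2},
    {"xyz": [0,-0.8,0],"angular": [0,0,0],"gripper": 0},
    {"xyz": [0,-1,0],"angular": [0,0,0],"gripper": 0},
  ],
)

```text
time: 52.1
eef_pos: [0.4694, -0.3998, 0.1103]
tool_rot: [-1.573, -0.001, 0.152]
force: [0.5, -0.1, -0.3]
gripper_width: 0.0855
```

```bash
python3 - <<'E'
from h import *
wcrop('w32.png',(0,384,0,512),1.4,False)
snap('top','t32.png')
t=cv2.imread('pics/t32.png'); cv2.imwrite('pics/t32a.png',cv2.resize(t[150:250,170:440],None,fx=2.9,fy=2.9,interpolation=cv2.INTER_CUBIC))
E
```

```text
[ 0.47077149 -0.40117258  0.11324407] [-1.57599576 -0.00499278  0.15134523] [ 1.35250081 -0.69871739  1.48675885]
```

View pics/w32a.png

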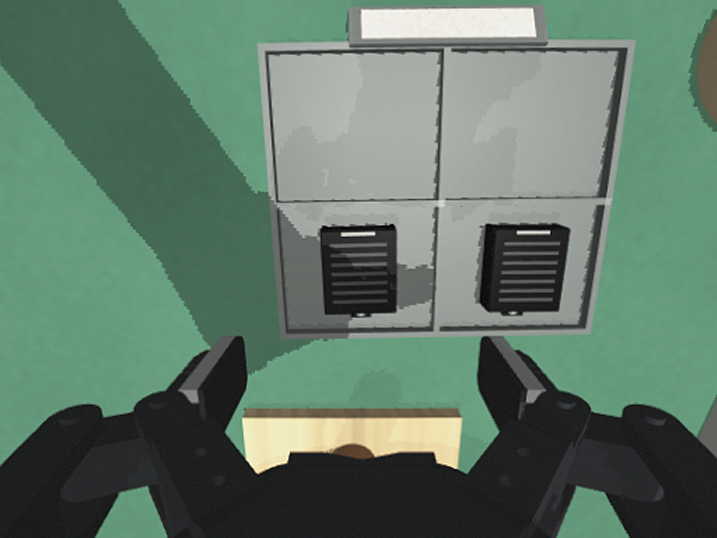

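View pics/t32a.png

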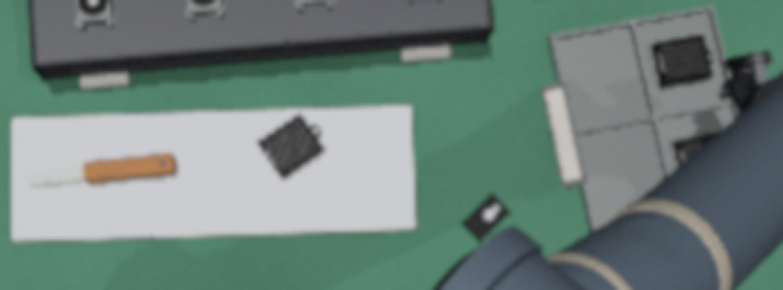

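```bash
python3 - <<'E'
from h import *
plan([.481,.035,.13],down(35),n=5)
E
```

```text
t 52.25 pos [ 0.4698 -0.3997  0.1096] rpy [-1.573  -0.0022  0.1518]
call 0 xyz [0.154, -0.042, 0.856] ang [0.0002, -0.0292, 0.0001]
call 1 xyz [0.232, -0.042, 0.838] ang [0.0002, -0.0292, 0.0001]
call 2 xyz [0.307, -0.042, 0.814] ang [0.0002, -0.0292, 0.0001]
call 3 xyz [0.381, -0.041, 0.782] ang [0.0002, -0.0292, 0.0001]
call 4 xyz [0.451, -0.041, 0.744] ang [0.0002, -0.0292, 0.0001]
```

apply_moves(
  steps=[
    {"xyz": [0.05,-0.04,0.28],"angular": [0,-0.01,0],"gripper": 0},
    {"xyz": [0.1,-0.042,0.56],"angular": [0,-0.02,0],"gripper": 0},
    {"xyz": [0.154,-0.042,0.856],"angular": [0,-0.0292,0],"gripper": 0},
    {"xyz": [0.154,-0.042,0.856],"angular": [0,-0.0292,0],"gripper": 0},
    {"xyz": [0.154,-0.042,0.856],"angular": [0,-0.0292,0],"gripper": 0},
  ],
)

```text
time: 52.75
eef_pos: [0.4711, -0.3113, 0.1113]
tool_rot: [-1.57, 0.001, 0.245]
force: [0.2, -0.7, 0.5]
gripper_width: 0.0856
```

apply_moves(
  steps=[
    {"xyz": [0.077,-0.042,0.28],"angular": [0,-0.01,0],"gripper": 0},
    {"xyz": [0.155,-0.042,0.56],"angular": [0,-0.02,0],"gripper": 0},
    {"xyz": [0.232,-0.042,0.838],"angular": [0,-0.0292,0],"gripper": 0},
    {"xyz": [0.232,-0.042,0.838],"angular": [0,-0.0292,0],"gripper": 0},
    {"xyz": [0.232,-0.042,0.838],"angular": [0,-0.0292,0],"gripper": 0},
  ],
)

```text
time: 53.25
eef_pos: [0.4736, -0.2261, 0.116]
tool_rot: [-1.571, 0.001, 0.334]
force: [1.1, -0.2, 0.5]
gripper_width: 0.0857
```

apply_moves(
  steps=[
    {"xyz": [0.1,-0.042,0.27],"angular": [0,-0.01,0],"gripper": 0},
    {"xyz": [0.2,-0.042,0.54],"angular": [0,-0.02,0],"gripper": 0},
    {"xyz": [0.307,-0.042,0.814],"angular": [0,-0.0292,0],"gripper": 0},
    {"xyz": [0.307,-0.042,0.814],"angular": [0,-0.0292,0],"gripper": 0},
    {"xyz": [0.307,-0.042,0.814],"angular": [0,-0.0292,0],"gripper": 0},
  ],
)

```text
time: 53.75
eef_pos: [0.4761, -0.1397, 0.1204]
tool_rot: [-1.572, 0.001, 0.425]
force: [1.4, -0.4, 1.1]
gripper_width: 0.0858
```

apply_moves(
  steps=[
    {"xyz": [0.127,-0.042,0.26],"angular": [0,-0.01,0],"gripper": 0},
    {"xyz": [0.25,-0.042,0.52],"angular": [0,-0.02,0],"gripper": 0},
    {"xyz": [0.381,-0.042,0.782],"angular": [0,-0.0292,0],"gripper": 0},
    {"xyz": [0.381,-0.042,0.782],"angular": [0,-0.0292,0],"gripper": 0},
    {"xyz": [0.381,-0.042,0.782],"angular": [0,-0.0292,0],"gripper": 0},
  ],
)

```text
time: 54.25
eef_pos: [0.4785, -0.053, 0.1246]
tool_rot: [-1.572, 0.001, 0.516]
force: [0.1, -0.8, 0.3]
gripper_width: 0.0853
```

apply_moves(
  steps=[
    {"xyz": [0.15,-0.042,0.25],"angular": [0,-0.01,0],"gripper": 0},
    {"xyz": [0.3,-0.042,0.5],"angular": [0,-0.02,0],"gripper": 0},
    {"xyz": [0.451,-0.042,0.744],"angular": [0,-0.0292,0],"gripper": 0},
    {"xyz": [0.451,-0.042,0.744],"angular": [0,-0.0292,0],"gripper": 0},
    {"xyz": [0.451,-0.042,0.744],"angular": [0,-0.0292,0],"gripper": 0},
  ],
)

```text
time: 54.75
eef_pos: [0.4808, 0.0338, 0.1288]
tool_rot: [-1.572, 0.001, 0.608]
force: [0.1, 0.3, 0.6]
gripper_width: 0.0853
```

```bash
python3 - <<'E'
from h import *
wcrop('w33.png',(0,384,0,512),1.4,False)
E
```

```text
[0.48070433 0.03330556 0.12875729] [-1.57154490e+00  9.20633718e-04  6.06653556e-01] [-0.52752748 -0.68700836  0.10550371]
```

View pics/w33a.png

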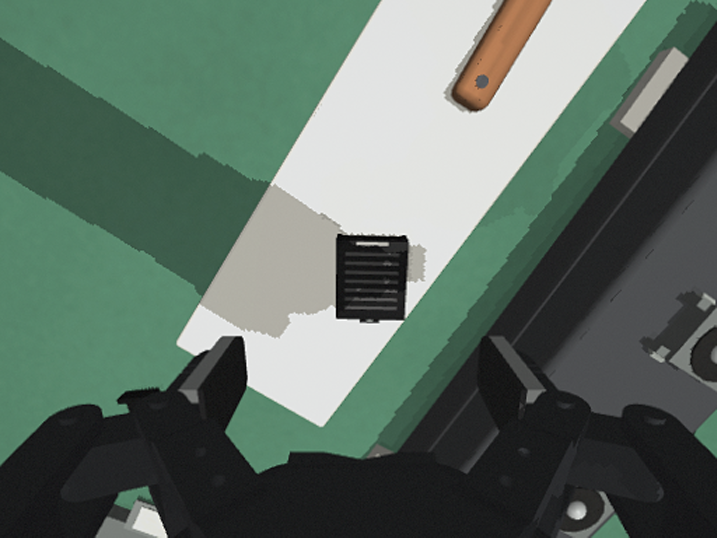

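```bash
python3 - <<'E'
from h import *
im=cv2.imread('pics/w33.png').astype(float); im=np.clip((im/120)**.6*255,0,255).astype(np.uint8)
cv2.imwrite('pics/w33c.png',cv2.resize(im[155:240,225:310],None,fx=7,fy=7,interpolation=cv2.INTER_CUBIC))
E
```

```text
(no output)
```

View pics/w33c.png

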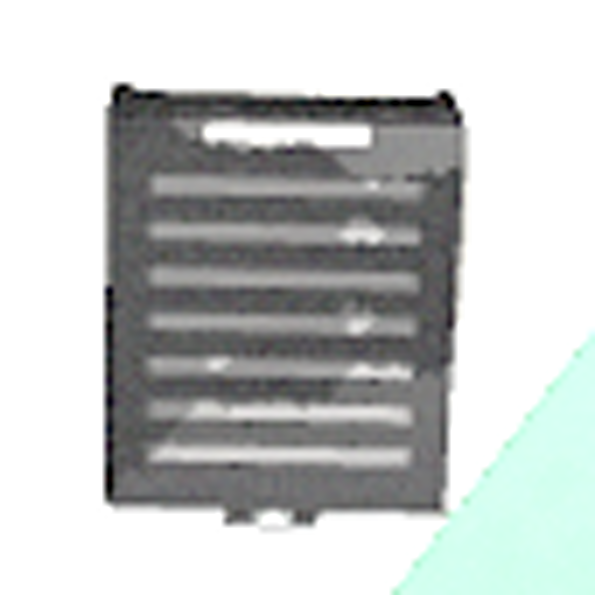

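```bash
python3 - <<'E'
from h import *
c=cam(*load('w33.png'))
px=np.array([(106,110),(465,118),(108,502),(442,508)])/7+[225,155]
X=np.array([(-27,-23,30),(-27,23,30),(27,-23,30),(27,23,30)])/1000
p,f=fitpose(c,px,X,[.486,.03,-.95]);print(p,np.degrees(p[2]),f.round(1))
px2=np.array([(203,122),(373,122),(150,456),(412,456)])/7+[225,155]
P=atz(c,px2,.03);d=P[1]-P[0];d2=P[3]-P[2];print(np.degrees(np.arctan2(d[1],d[0])),np.degrees(np.arctan2(d2[1],d2[0])))
plan([p[0],p[1],.017],down(np.degrees(p[2])+90))
E
```

```text
[ 0.48893417  0.03221246 -0.98361769] -56.35714230822985 [[-0.7 -0.7]
 [ 0.8 -0.8]
 [-1.1  0.8]
 [ 1.   0.9]]
34.79305575359379 34.799233801027185
t 54.85 pos [0.4806 0.0333 0.1288] rpy [-1.5714e+00  9.0000e-04  6.0630e-01]
call 0 xyz [0.032, 0.559, -0.028] ang [0.0001, 0.003, -0.0001]
call 1 xyz [0.032, 0.559, -0.028] ang [0.0001, 0.003, -0.0001]
```

apply_moves(
  steps=[
    {"xyz": [0.032,0.25,-0.028],"angular": [0,0.003,0],"gripper": 0},
    {"xyz": [0.064,0.5,-0.056],"angular": [0,0.003,0],"gripper": 0},
    {"xyz": [0.064,0.7,-0.056],"angular": [0,0.003,0],"gripper": 0},
    {"xyz": [0.064,0.8,-0.056],"angular": [0,0.003,0],"gripper": 0},
    {"xyz": [0.064,0.8,-0.056],"angular": [0,0.003,0],"gripper": 0},
  ],
)

```text
time: 55.35
eef_pos: [0.488, 0.0333, 0.0478]
tool_rot: [-1.57, 0.003, 0.599]
force: [-0.2, 0.5, -0.4]
gripper_width: 0.0857
```

```bash
python3 - <<'E'
from h import *
wcrop('w34.png',(0,384,0,512),1.4,False)
plan([.4887,.0322,.016],down(34.2))
E
```

```text
[0.48870817 0.03365486 0.04864838] [-1.57059805e+00  1.37261115e-03  5.99096675e-01] [-0.08780213 -0.0851536   0.02111639]
t 55.45 pos [0.4893 0.034  0.0492] rpy [-1.5711e+00 -1.0000e-04  5.9960e-01]
call 0 xyz [-0.015, 0.332, -0.012] ang [0.0001, 0.0009, 0.0]
```

View pics/w34a.png

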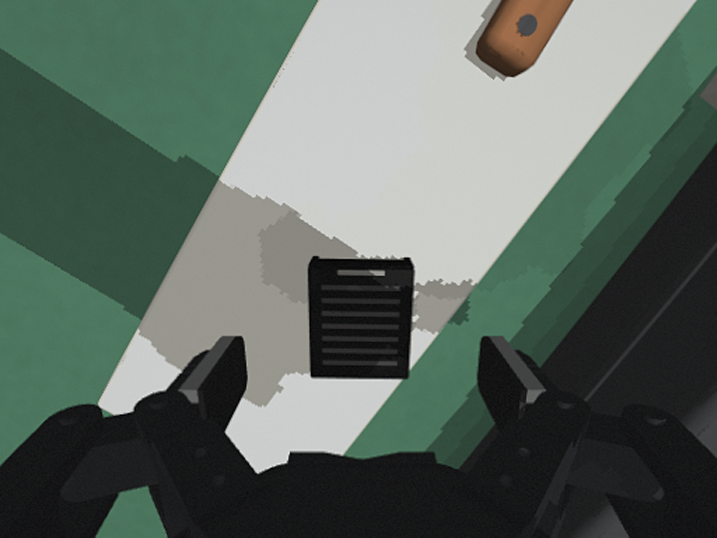

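Well centred. Descend and close.

apply_moves(
  steps=[
    {"xyz": [-0.01,0.15,-0.012],"angular": [0,0,0],"gripper": 0},
    {"xyz": [-0.01,0.27,-0.012],"angular": [0,0,0],"gripper": 0},
    {"xyz": [-0.01,0.332,-0.012],"angular": [0,0,0],"gripper": 0},
    {"xyz": [-0.01,0.332,-0.012],"angular": [0,0,0],"gripper": 0.3},
    {"xyz": [-0.01,0.332,-0.012],"angular": [0,0,0],"gripper": 0.5},
  ],
)

```text
time: 55.95
eef_pos: [0.4889, 0.0333, 0.0158]
tool_rot: [-1.571, 0.0, 0.601]
force: [-0.1, 0.2, 0.5]
gripper_width: 0.0591
```

apply_moves(
  steps=[
    {"xyz": [0,0,0],"angular": [0,0,0],"gripper": 1},
    {"xyz": [0,0,0],"angular": [0,0,0],"gripper": 1},
    {"xyz": [0,0,0],"angular": [0,0,0],"gripper": 1},
    {"xyz": [0,0,0],"angular": [0,0,0],"gripper": 1},
    {"xyz": [0,0,0],"angular": [0,0,0],"gripper": 1},
  ],
)

```text
time: 56.45
eef_pos: [0.4892, 0.0334, 0.0163]
tool_rot: [-1.571, -0.001, 0.601]
force: [-1.5, 0.2, 6.7]
gripper_width: 0.0444
```

apply_moves(
  steps=[
    {"xyz": [0,-0.1,0],"angular": [0,0,0],"gripper": 1},
    {"xyz": [0,-0.25,0],"angular": [0,0,0],"gripper": 1},
    {"xyz": [0,-0.5,0],"angular": [0,0,0],"gripper": 1},
    {"xyz": [0,-0.75,0],"angular": [0,0,0],"gripper": 1},
    {"xyz": [0,-0.9,0],"angular": [0,0,0],"gripper": 1},
  ],
)

```text
time: 56.95
eef_pos: [0.4894, 0.0333, 0.1077]
tool_rot: [-1.571, -0.002, 0.601]
force: [-0.3, 0.2, -1.1]
gripper_width: 0.0443
```

```bash
python3 - <<'E'
from h import *
wcrop('w35.png',(0,384,0,512),1.4,False)
plan([.558,-.30,.14],down(9.5))
E
```

```text
[0.49067181 0.03337787 0.10932655] [-1.57248826 -0.00530378  0.60081329] [-0.17759371 -0.3380899   0.76404649]
t 57.05 pos [0.4903 0.0335 0.1079] rpy [-1.5721 -0.0045  0.6013]
call 0 xyz [-0.332, -0.081, -0.783] ang [0.0, 0.0347, 0.0004]
call 1 xyz [-0.245, -0.08, -0.815] ang [0.0, 0.0347, 0.0004]
call 2 xyz [-0.155, -0.08, -0.837] ang [0.0, 0.0347, 0.0004]
call 3 xyz [-0.063, -0.08, -0.849] ang [0.0, 0.0347, 0.0004]
```

View pics/w35a.png

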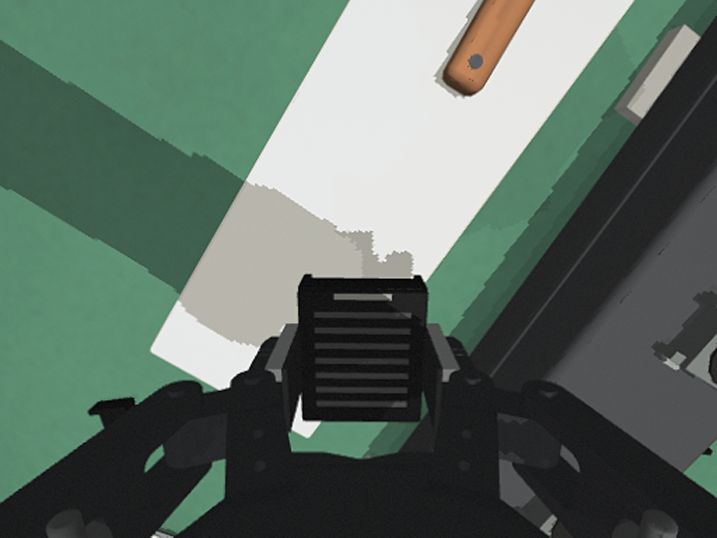

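apply_moves(
  steps=[
    {"xyz": [-0.03,-0.15,-0.1],"angular": [0,0.007,0],"gripper": 1},
    {"xyz": [-0.1,-0.3,-0.25],"angular": [0,0.014,0],"gripper": 1},
    {"xyz": [-0.18,-0.4,-0.42],"angular": [0,0.021,0],"gripper": 1},
    {"xyz": [-0.25,-0.4,-0.6],"angular": [0,0.028,0],"gripper": 1},
    {"xyz": [-0.332,-0.4,-0.783],"angular": [0,0.0347,0],"gripper": 1},
  ],
)

```text
time: 57.55
eef_pos: [0.5056, -0.0513, 0.1454]
tool_rot: [-1.57, 0.001, 0.491]
force: [0.2, -0.3, -0.9]
gripper_width: 0.0447
```

apply_moves(
  steps=[
    {"xyz": [-0.05,0,-0.16],"angular": [0,0.007,0],"gripper": 1},
    {"xyz": [-0.1,0,-0.32],"angular": [0,0.014,0],"gripper": 1},
    {"xyz": [-0.147,0,-0.49],"angular": [0,0.021,0],"gripper": 1},
    {"xyz": [-0.196,0,-0.65],"angular": [0,0.028,0],"gripper": 1},
    {"xyz": [-0.245,0,-0.815],"angular": [0,0.0347,0],"gripper": 1},
  ],
)

```text
time: 58.05
eef_pos: [0.5228, -0.1347, 0.1454]
tool_rot: [-1.57, 0.001, 0.382]
force: [-0.7, -0.1, -0.7]
gripper_width: 0.0445
```

apply_moves(
  steps=[
    {"xyz": [-0.03,0,-0.167],"angular": [0,0.007,0],"gripper": 1},
    {"xyz": [-0.06,0,-0.335],"angular": [0,0.014,0],"gripper": 1},
    {"xyz": [-0.09,0,-0.5],"angular": [0,0.021,0],"gripper": 1},
    {"xyz": [-0.125,0,-0.67],"angular": [0,0.028,0],"gripper": 1},
    {"xyz": [-0.155,0,-0.837],"angular": [0,0.0347,0],"gripper": 1},
  ],
)

```text
time: 58.55
eef_pos: [0.5396, -0.2184, 0.1455]
tool_rot: [-1.571, 0.001, 0.272]
force: [-0.3, 0.2, -0.5]
gripper_width: 0.0442
```

apply_moves(
  steps=[
    {"xyz": [-0.013,0,-0.17],"angular": [0,0.007,0],"gripper": 1},
    {"xyz": [-0.026,0,-0.34],"angular": [0,0.014,0],"gripper": 1},
    {"xyz": [-0.04,0,-0.56],"angular": [0,0.024,0],"gripper": 1},
    {"xyz": [-0.063,0,-0.78],"angular": [0,0.0347,0],"gripper": 1},
    {"xyz": [-0.063,0,-0.78],"angular": [0,0.0347,0],"gripper": 1},
  ],
)

```text
time: 59.05
eef_pos: [0.5541, -0.2982, 0.1458]
tool_rot: [-1.574, 0.001, 0.16]
force: [0.1, 0.2, 0.3]
gripper_width: 0.0442
```

```bash
python3 - <<'E'
from h import *
wcrop('w36.png',(0,384,0,512),1.4,False)
im=cv2.imread('pics/w36.png'); cv2.imwrite('pics/w36c.png',cv2.resize(im[190:310,190:330],None,fx=5,fy=5,interpolation=cv2.INTER_CUBIC))
E
```

```text
[ 0.55411294 -0.29594302  0.14541258] [-1.57157843e+00  1.03225490e-03  1.62019475e-01] [ 0.15719681  0.15991118 -0.99734246]
```

View pics/w36a.png

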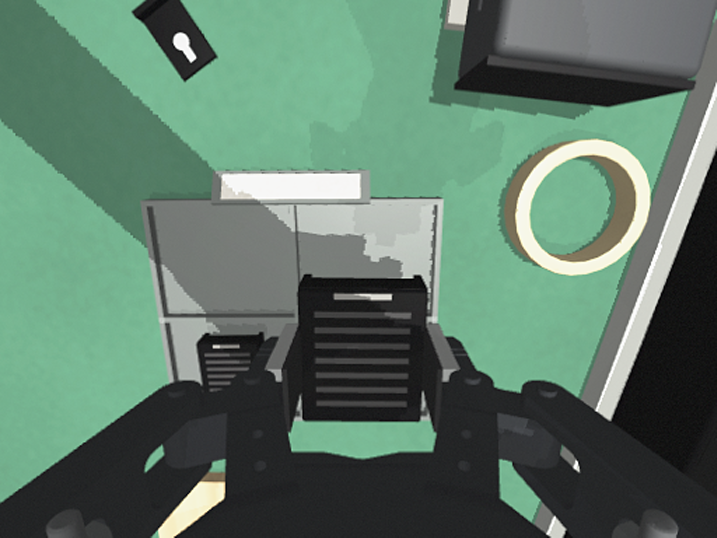

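View pics/w36c.png

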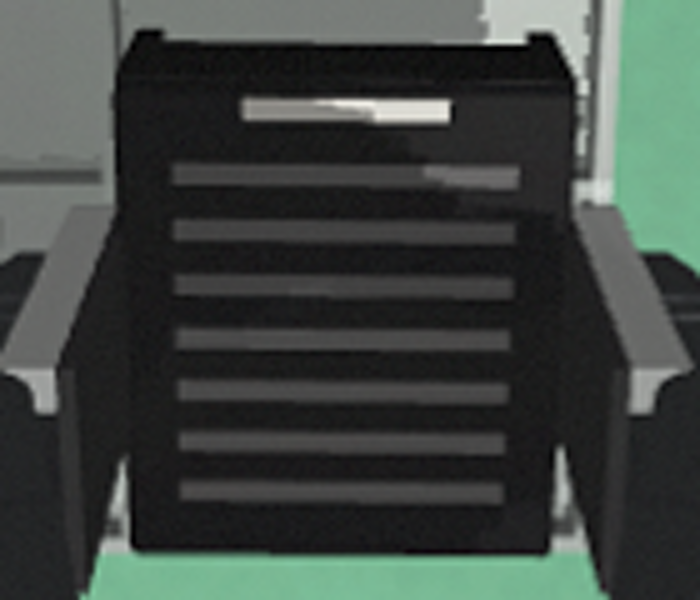

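```bash
python3 - <<'E'
from h import *
s,im=load('w36.png');c=cam(s,im)
px=np.array([(117,80),(574,84),(131,549),(551,553)])/5+[190,190]
G,dr,e=gpose(s,im,px);print(G[:3,3],np.degrees(dr),e.round(2))
y=np.radians(-80.5);Rt=np.array([[np.cos(y),-np.sin(y)],[np.sin(y),np.cos(y)]])
cc=np.array([.5148,-.3514])+Rt@[-.046,.052]
ty=np.radians(9.5+np.degrees(dr[1]));xd=np.array([np.cos(ty),np.sin(ty)]);zd=np.array([-np.sin(ty),np.cos(ty)])
t=cc-G[2,3]*zd-G[0,3]*xd;print(cc,t,np.degrees(ty))
plan([t[0],t[1],.026],down(np.degrees(ty)))
E
```

```text
[ 0.00093593  0.01086234 -0.00310655] [-1.81732366  0.46447901 -0.16255692] [[-0.11 -0.07]
 [ 0.1  -0.05]
 [ 0.27  0.07]
 [-0.26  0.06]]
[ 0.55849466 -0.29744839] [ 0.5570353  -0.29455065] 9.964479005086163
t 59.15 pos [ 0.5543 -0.2943  0.1452] rpy [-1.5702e+00  1.0000e-03  1.6390e-01]
call 0 xyz [0.014, 0.596, -0.004] ang [-0.0001, -0.0016, -0.0002]
call 1 xyz [0.014, 0.596, -0.004] ang [-0.0001, -0.0016, -0.0002]
```

apply_moves(
  steps=[
    {"xyz": [0.014,0.15,-0.004],"angular": [0,-0.0032,0],"gripper": 1},
    {"xyz": [0.028,0.35,-0.008],"angular": [0,-0.0032,0],"gripper": 1},
    {"xyz": [0.028,0.55,-0.008],"angular": [0,-0.0032,0],"gripper": 1},
    {"xyz": [0.028,0.75,-0.008],"angular": [0,-0.0032,0],"gripper": 1},
    {"xyz": [0.028,0.85,-0.008],"angular": [0,-0.0032,0],"gripper": 1},
  ],
)

```text
time: 59.65
eef_pos: [0.5563, -0.2918, 0.0576]
tool_rot: [-1.567, 0.004, 0.177]
force: [0.4, 0.3, -1.2]
gripper_width: 0.0443
```

apply_moves(
  steps=[
    {"xyz": [0,0.1,0],"angular": [0,0,0],"gripper": 1},
    {"xyz": [0,0.2,0],"angular": [0,0,0],"gripper": 1},
    {"xyz": [0,0.3,0],"angular": [0,0,0],"gripper": 1},
    {"xyz": [0,0.34,0],"angular": [0,0,0],"gripper": 1},
    {"xyz": [0,0.34,0],"angular": [0,0,0],"gripper": 1},
  ],
)

```text
time: 60.15
eef_pos: [0.5571, -0.2938, 0.026]
tool_rot: [-1.57, 0.001, 0.175]
force: [-0.3, 0.0, -0.8]
gripper_width: 0.0441
```

```bash
python3 - <<'E'
from h import *
wcrop('w37.png',(0,384,0,512),1.4,False)
plan([.5570,-.2946,.012],down(9.96))
E
```

```text
[ 0.55734673 -0.29411774  0.02646461] [-1.57068018e+00  5.18712735e-04  1.75069651e-01] [ 0.07897548  0.25596052 -0.95669311]
t 60.25 pos [ 0.5576 -0.2943  0.0269] rpy [-1.5711e+00 -1.0000e-04  1.7500e-01]
call 0 xyz [-0.006, 0.149, -0.002] ang [0.0001, 0.0004, 0.0]
```

View pics/w37a.png

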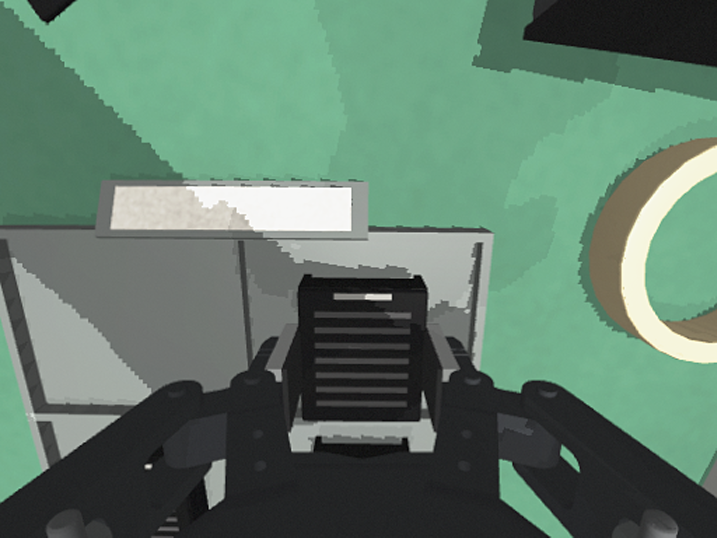

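apply_moves(
  steps=[
    {"xyz": [-0.005,0.05,-0.002],"angular": [0,0,0],"gripper": 1},
    {"xyz": [-0.005,0.1,-0.002],"angular": [0,0,0],"gripper": 1},
    {"xyz": [-0.005,0.14,-0.002],"angular": [0,0,0],"gripper": 1},
    {"xyz": [-0.005,0.155,-0.002],"angular": [0,0,0],"gripper": 1},
    {"xyz": [-0.005,0.155,-0.002],"angular": [0,0,0],"gripper": 1},
  ],
)

```text
time: 60.75
eef_pos: [0.5567, -0.2942, 0.0108]
tool_rot: [-1.57, 0.001, 0.175]
force: [-0.3, -0.5, -0.9]
gripper_width: 0.0446
```

apply_moves(
  steps=[
    {"xyz": [0,0.01,0],"angular": [0,0,0],"gripper": 1},
    {"xyz": [0,0.013,0],"angular": [0,0,0],"gripper": 1},
    {"xyz": [0,0.013,0],"angular": [0,0,0],"gripper": 1},
    {"xyz": [0,0.013,0],"angular": [0,0,0],"gripper": 1},
    {"xyz": [0,0.013,0],"angular": [0,0,0],"gripper": 1},
  ],
)

```text
time: 61.25
eef_pos: [0.557, -0.2944, 0.0104]
tool_rot: [-1.571, 0.0, 0.175]
force: [-0.5, 1.1, 5.6]
gripper_width: 0.0443
```

apply_moves(
  steps=[
    {"xyz": [0,0,0],"angular": [0,0,0],"gripper": 1},
    {"xyz": [0,0,0],"angular": [0,0,0],"gripper": 0.35},
    {"xyz": [0,0,0],"angular": [0,0,0],"gripper": 0.33},
    {"xyz": [0,0,0],"angular": [0,0,0],"gripper": 0.33},
    {"xyz": [0,0,0],"angular": [0,0,0],"gripper": 0.33},
  ],
)

```text
time: 61.75
eef_pos: [0.5568, -0.2942, 0.0095]
tool_rot: [-1.571, 0.001, 0.175]
force: [-0.1, -0.4, -0.6]
gripper_width: 0.0572
```

apply_moves(
  steps=[
    {"xyz": [0,-0.1,0],"angular": [0,0,0],"gripper": 0.33},
    {"xyz": [0,-0.3,0],"angular": [0,0,0],"gripper": 0.33},
    {"xyz": [0,-0.5,0],"angular": [0,0,0],"gripper": 0.2},
    {"xyz": [0,-0.8,0],"angular": [0,0,0],"gripper": 0},
    {"xyz": [0,-1,0],"angular": [0,0,0],"gripper": 0},
  ],
)

```text
time: 62.25
eef_pos: [0.5575, -0.295, 0.1123]
tool_rot: [-1.572, -0.002, 0.175]
force: [0.6, -0.2, 0.2]
gripper_width: 0.0853
```

apply_moves(
  steps=[
    {"xyz": [0,-0.4,-0.2],"angular": [0,0,0],"gripper": 0},
    {"xyz": [0,-0.8,-0.4],"angular": [0,0,0],"gripper": 0},
    {"xyz": [0,-1,-0.6],"angular": [0,0,0],"gripper": 0},
    {"xyz": [0,-1,-0.6],"angular": [0,0,0],"gripper": 0},
    {"xyz": [0,-1,-0.6],"angular": [0,0,0],"gripper": 0},
  ],
)

```text
time: 62.75
eef_pos: [0.567, -0.3532, 0.2098]
tool_rot: [-1.57, 0.0, 0.174]
force: [-0.5, 0.8, -0.1]
gripper_width: 0.0856
```

```bash
python3 - <<'E'
from h import *
wcrop('w38.png',(0,384,0,512),1.4,False)
snap('side','s38.png');snap('top','t38.png')
t=cv2.imread('pics/t38.png');cv2.imwrite('pics/t38a.png',cv2.resize(t,None,fx=1.5,fy=1.5,interpolation=cv2.INTER_CUBIC))
t=cv2.imread('pics/s38.png');cv2.imwrite('pics/s38a.png',cv2.resize(t,None,fx=1.5,fy=1.5,interpolation=cv2.INTER_CUBIC))
E
```

```text
[ 0.56687489 -0.3520037   0.20862311] [-1.56837281  0.00171856  0.17554043] [-0.11396769  0.54286956  0.23133457]
```

View pics/w38a.png

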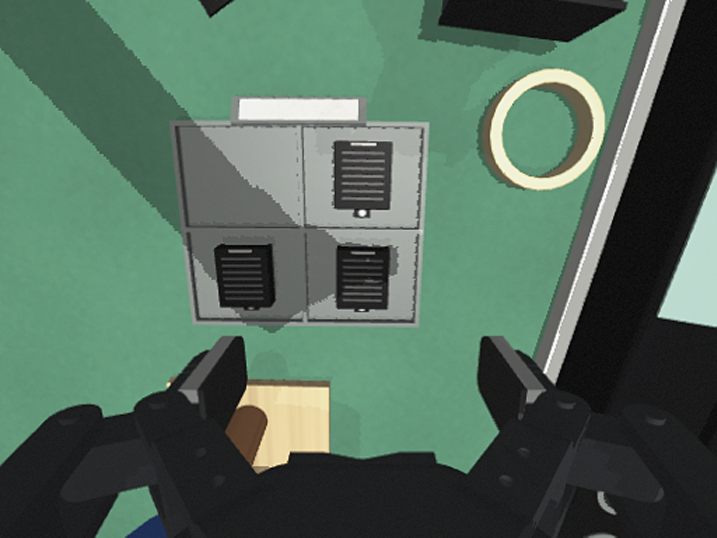

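View pics/s38a.png

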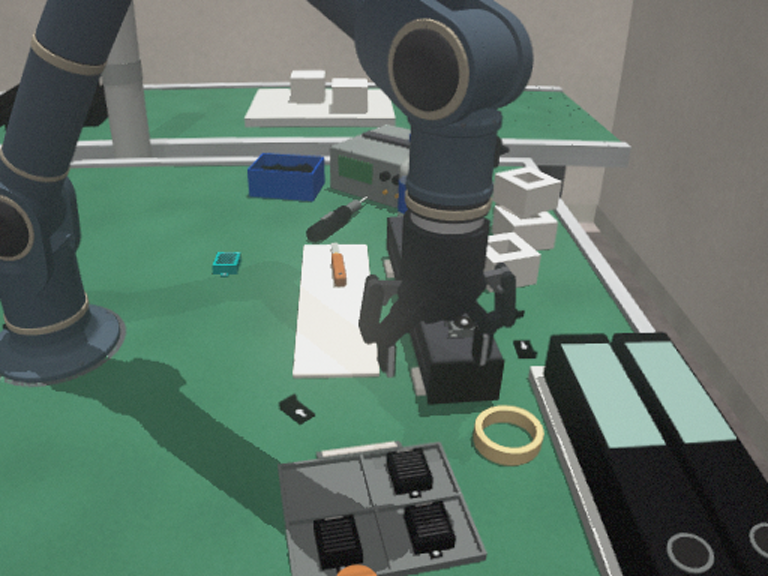

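View pics/t38a.png

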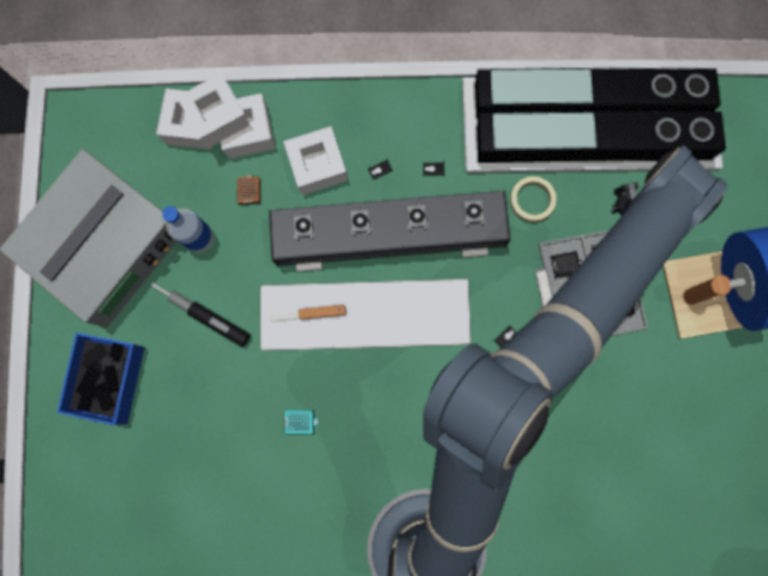

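```bash
python3 - <<'E'
from h import *
c=cam(*load('w38.png'))
for n,q in dict(loose=[(334,142),(392,141),(335,210),(390,209)],g4=[(336,247),(390,247),(338,309),(388,309)]).items():
    X=np.array([(-27,-23,24),(-27,23,24),(27,-23,24),(27,23,24)])/1000
    p,f=fitpose(c,np.array(q)/1.4,X,[.55,-.33,-1.4]);print(n,p[:2].round(4),np.degrees(p[2]).round(1),np.abs(f).max().round(1))
print(ctrl.job_done())
E
```

```text
loose [ 0.5582 -0.2962] -79.7 0.5
g4 [ 0.5736 -0.3813] -79.9 0.9
the job is handed in; nothing more can be done
None
```

The job is done and handed in at about 63 s on the robot's clock, out of the 210 s allowed.

- **Prying:** Only grilles 3 and 4 were clipped on at the start; seats 1 and 2 were bare. I levered both up with the pry tool at the near edge, turning the handle about 19° down. Side views showed each one propped up on its catches before I gripped it.
- **Pry tool:** It is lying on the foam mat, wholly within its edges.
- **Tray:** Grille 4, grille 3 and the loose grille lie flat in three separate compartments, with every notched edge towards the card holder. The last wrist picture shows all three inside their compartments. The fitted angles are −79.9° for grille 4 and −79.7° for the loose one, against −80.5° for the tray. Grille 3's final angle I judged by eye only.
- **Rest of the bench:** In the last side and top views everything else looks unmoved. The arm hides part of the tray in the top view.
- **Forces and disagreements:** The wrist force stayed at about 10 N or less in every reading, and I saw no knock or grip slip. The top and wrist cameras disagreed by about 4 mm on the bar's position, so I relied on the wrist camera and contact force.

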